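# Change over the sampler carousel and pin it in its home position

## Task

Take the green-capped control tubes out of the sampler carousel and stand them in the white control rack, and put every purple-capped tube waiting in the blue rack into a free place of the carousel, fully down in its sleeve; purple tubes already there stay in their places. Turn the carousel until the hole in its orange ear lines up with the inner holes of the bracket, and lock it there by moving the red-gripped pin from its parking hole to those holes, pushed through until its collar lies on the bracket. Tip no tube over, and leave the cup and the bottle where they stand.

Things in the scene. Friction and masses are not known exactly. Their poses are not given: they have to be found in the camera images.
- lock_hole (a point): Centre of the bracket's inner hole, top face of its upper plate, 61 mm above the bench, 145 mm from the carousel's axis. Aluminium bracket fixed to the base: two level plates 40 x 100 x 8 mm (27-35 and 53-61 mm high), each with an inner and an outer hole, 19 mm wide; a post joins them between the holes. The pin is parked in the outer holes, 55 mm straight outward. Base: fixed, its place and heading vary.
- pin_grip (a point): Lock pin, 100 g, upright: middle of its red round grip (22 mm across, 60 mm long). Below the grip a steel collar 28 mm across, 6 mm thick; below that a shank 16 mm across, 50 mm long, its last 16 mm tapering to a 6 mm nose. Collar underside 36 mm, nose 86 mm below this point; z axis up along the pin. Fully home, the collar lies on the bracket's upper plate.
- handle (a point): Middle of the carousel's black bar handle, on its upright turning axis, 143 mm above the bench. Bar 12 mm thick, 60 mm long, 26 mm high, lying parallel to the line handle - ear_hole. The carousel (white disc 226 mm across, top 48 mm high, on a low round base) turns both ways without stops, with light friction (0.12 N m), and stays where it is left.
- ear_hole (a point): Centre, at the top face, of the 19 mm hole through the orange ear on the carousel's rim (40 mm wide, 8 mm thick, 40 to 48 mm above the bench), 145 mm from the axis. The ear passes between the bracket's two plates; with its hole straight between their inner holes, the pin goes through all three. The pin's tapered nose draws in a last error of about 3 mm.
- rack_mid (a point): Top centre of the loose blue rack, 222 x 60 mm, 50 mm high, 600 g: five square places 18.5 mm wide, 40 mm deep, in one row 42 mm apart along its x axis. A tube standing in it has its middle 14 mm above this point. The rack may get knocked aside with its tubes.
- crack_mid (a point): Top centre of the loose white control rack with a green foot, 100 x 60 mm, 50 mm high, 350 g: two square places 18.5 mm wide, 40 mm deep, 21 mm either side of this point along its x axis, empty at the start. A tube standing in one has its middle 14 mm above this point. It too may get knocked aside.
- place0 (a point): Tube place of the carousel: centre of its floor (the disc's top, 48 mm above the bench). A grey round sleeve, 19 mm inside, 27 mm outside, 45 mm high, open at the top. Eight of them, 95 mm from the axis, 45 degrees apart, turn with the carousel. A tube standing in one has its middle 54 mm above this point; a place with no tube is free.
- place1 (a point): Another tube place of the carousel, like place0.
- place2 (a point): Another tube place of the carousel, like place0.
- place3 (a point): Another tube place of the carousel, like place0.
- place4 (a point): Another tube place of the carousel, like place0.
- place5 (a point): Another tube place of the carousel, like place0.
- place6 (a point): Another tube place of the carousel, like place0.
- place7 (a point): Another tube place of the carousel, like place0.
- tube0_mid (a point): Waiting sample tube, if present, upright in the rack at the start: its middle, half-way up. 108 mm long, 16 mm across, dark red with a white label, 20 g; its top 26 mm are a purple cap 18 mm across (cap middle 41 mm above this point); foot bevelled; z axis up along the tube.
- tube1_mid (a point): Another waiting tube like tube0, if present.
- tube2_mid (a point): Another waiting tube like tube0, if present.
- tube3_mid (a point): Another waiting tube like tube0, if present.
- old0_mid (a point): Middle of a purple-capped tube like tube0 that already stands in the carousel, if present. It stays in its place.
- old1_mid (a point): Middle of a purple-capped tube like tube0 that already stands in the carousel, if present. It stays in its place.
- ctrl0_mid (a point): Middle of a control tube, same shape and size as tube0 but with a green cap, if present: it stands in the carousel at the start and goes to the control rack.
- ctrl1_mid (a point): Middle of a control tube, same shape and size as tube0 but with a green cap, if present: it stands in the carousel at the start and goes to the control rack.
- cup_mid (a point): Specimen cup with orange lid, 63 mm across and 70 mm high, its middle. Bystander.
- flask_mid (a point): White bottle, 64 mm across and 170 mm high, its middle. Bystander.
Things that resemble listed ones, but are neither listed nor needed, are in the scene too. What is shaped like the part that bears tube3_mid but yellow is not meant.

How it is judged:
By the outcome, as a careful person would: the job done as asked, in the order asked, and still so for the second after the job is handed in, with the robot touching nothing.
Of tube0, tube1, tube2, tube3 only 2 to 4 are there at a start; the rules pass over those that are not, and their reading is None.
Of old0, old1 only 1 to 2 are there at a start; the rules pass over those that are not, and their reading is None.
Of ctrl0, ctrl1 only 1 to 2 are there at a start; the rules pass over those that are not, and their reading is None.
At some moment in a run one of rack, crack may be knocked a few centimetres aside while the robot is not near it.
It also fails if it takes over 210 s, if anything falls off the work surface, if the arm or the gripper's body presses on something with over 40 N, if the wrist force passes 120 N, or if a joint passes its speed limit or range.

## Robot

A 6-joint arm with a two-finger parallel gripper is mounted at the origin on the work surface. World frame = base frame: x ahead of the robot, y to its left, z up, the work surface at z = 0. Lengths are in m, angles in rad, forces in N, time in s.
With the tool pointing down it reaches from about 0.375 to 0.9 m from the base axis. Payload 3.1 kg.
Tool frame: the origin (TCP) lies on the front face of the gripper's body, between the roots of the fingers; the fingertips stand 73 mm ahead of it and the grasp point (between the pads) lies 54 mm ahead of it (manip.finger_overhang is the distance from the TCP to the fingertips, in m); z points along the fingers, y is the direction in which the jaws open and shut (so a half turn about z gives the same grasp; the last joint's range is limited). The gripper opens to 85 mm and grips with 20 to 120 N. Pads are 22 mm wide; open, the fingers measure 114 mm over their backs; the gripper's body (76 mm by 85 mm) begins 54 mm behind the grasp point. The pads swing forward as they close: fully open they stand 13 mm farther back than shut.
Start: joints at [-1.45, 0.527, 1.433, -0, 1.181, -0.178], TCP at [0.185, -0.597, 0.304] pointing down, gripper open.
Joint ranges: [-3.08, 3.08], [-0.75, 2.2], [0.22, 2.44], [-1.43, 4.57], [0, 2.65], [-2.85, 2.85]. Speed limits (rad/s): [2.79, 2.79, 3.14, 3.14, 3.14, 3.14].

## Interface

Orientations are given as a unit quaternion [x, y, z, w].
In Python, from station import manip gives the robot as it stands.
- The arm moves only by the tool apply_moves, never from a script. Its argument "increments" is a list that holds one entry, the list of rows, each a list of 4 numbers: the shift along the tool's x, y, z in m, then the turn about the tool's z in degrees. In form: [[[dx, dy, dz, spin], ...]]. A call has 1 to 5 rows; each row shifts and turns the pose as measured when the row begins, along the tool's axes as they then stand; what a row does not reach is not made up. A row lasts 1/10 s, in which the tool goes at most 50 mm and 8.59 degrees, less where a joint would pass 70% of its speed; a pose out of reach is approached as far as the arm can. A call with a gripper value outside its range is refused whole. "fingers" is the opening, from 0 (shut) to 1 (fully open), set as the call begins (left out, the last holds). The fingers move at their own pace and stop on an object; "newtons" is the grip in N (left out, the last holds). Time passes only in rows, so rows that do not move let the fingers close. It gives the time, the measured TCP pose, the force and the opening at its end, in the units of the state.
- manip.sense(): the state, without advancing time (a new reading comes with each control period).
- manip.snapshot(name): name is "scene" or "top" or "wrist"; returns (picture, depth): 384x512x3 uint8, red, green, blue; 384x512 float32, m along the optical axis (not along the pixel's ray), 0 where there is no reading.
- manip.camera_model(name): a dict with "mtx" (3x3 intrinsics, pixels), "distortion" ([k1, k2, p1, p2, k3] as OpenCV has them; the pictures are not rectified), "R" (3x3) and "t" (3): a world point X has camera coordinates R X + t; the wrist camera has in their place "mount" (4x4, takes a point from camera to tool coordinates, whose origin is the TCP and whose axes are the flange's). Camera axes: x right, y down, z forward; pixel columns grow to the right and rows downward; lengths in m; the calibration is good to about 2 mm. A picture is of the moment at which its call begins: read the wrist's pose just before it. camera_model takes no time and is no camera call.
- manip.sign_off(): hands the job in, once; it reports no verdict.
The state is a dict: "t": time; "q": joint angles; "qd": joint speeds; "tau": joint torques, N m; "tcp_pos": TCP position; "tool_rot": TCP orientation; "force": force on the tool from outside, world axes, zero at the start; "ft_torque": the same for the moment, N m; "finger_gap": opening from 0.0 (shut) to 1.0 (fully open).
Only numpy, scipy, OpenCV 4.12 (cv2) and the standard library are available. Lean on these libraries where they do the work, as an engineer would, in place of code of your own. Each camera call takes 0.05 s, during which the arm holds its last target.

## Working session

There is one attempt and no reset: what is moved stays moved. The work goes in short steps, Python scripts to look and compute and a tool call to move; the robot and the scene stay as the last step left them, time stands still between calls to the robot, and variables do not carry over. Pictures are saved under pics/ and viewed, and the job is handed in when it is done.

Besides the shell and the picture viewer there is one more tool, called as name([rows], argument=value, ...), one row to a line, values as JSON. apply_moves: Moves the arm, as the interface text tells. Its arguments: {"type":"object","properties":{"increments":{"type":"array","items":{"type":"array","items":{"type":"array","items":{"type":"number"}}}},"fingers":{"type":"number"},"newtons":{"type":"number"}},"required":["increments"]}

```bash
ls; mkdir -p pics
python3 - <<'E'
from station import manip
import cv2, numpy as np
print(manip.sense())
for n in ("scene","top","wrist"):
    p,d=manip.snapshot(n); cv2.imwrite(f"pics/{n}0.png",p[:,:,::-1]); np.save(f"pics/{n}0.npy",d)
    print(n,manip.camera_model(n))
E
```

```text
pics
{'t': 0.0, 'q': array([-1.44950717e+00,  5.28433419e-01,  1.43389365e+00,  1.76075807e-06,
        1.18135730e+00, -1.78512998e-01]), 'qd': array([ 3.13134007e-06, -4.74481118e-04, -3.40460273e-04, -5.86425227e-05,
       -1.06528546e-03,  1.17711003e-03]), 'tau': array([ 1.09146928e-03, -4.42348945e+01, -1.78026670e+01, -2.59240069e-04,
        8.40981666e-03, -7.16241914e-06]), 'tcp_pos': array([ 0.18453535, -0.59656258,  0.30295631]), 'tool_rot': array([ 9.88785365e-01,  1.49339905e-01,  3.07335440e-05, -1.04540119e-03]), 'force': array([-0.18753431,  0.04466067, -0.35382808]), 'ft_torque': array([-0.02816021, -0.02292743,  0.02108357]), 'finger_gap': 1.0005071622337316}
scene {'mtx': array([[419.52728279,   0.        , 250.59440212],
       [  0.        , 419.52728279, 191.06783524],
       [  0.        ,   0.        ,   1.        ]]), 'distortion': array([0.03014272, 0.        , 0.        , 0.        , 0.        ]), 'R': array([[ 0.23272776,  0.97248552, -0.01047368],
       [ 0.62936739, -0.1588082 , -0.76070799],
       [-0.74144081,  0.17044607, -0.64900975]]), 't': arra
[... 402 characters left out ...]
[ 0.09385694,  0.00197613, -0.99558373]]), 't': array([0.0308838 , 0.53209344, 1.12757024])}
wrist {'mtx': array([[296.01922333,   0.        , 256.44458485],
       [  0.        , 296.01922333, 190.91063814],
       [  0.        ,   0.        ,   1.        ]]), 'distortion': array([-0.07776057,  0.        ,  0.        ,  0.        ,  0.        ]), 'mount': array([[-8.66042867e-04, -9.54237455e-01, -2.99048707e-01,
         7.48435728e-02],
       [ 9.99999479e-01, -6.64655615e-04, -7.75135047e-04,
         8.22412167e-04],
       [ 5.40898492e-04, -2.99049222e-01,  9.54237533e-01,
        -7.08811382e-02],
       [ 0.00000000e+00,  0.00000000e+00,  0.00000000e+00,
         1.00000000e+00]])}
```

View pics/scene0.png

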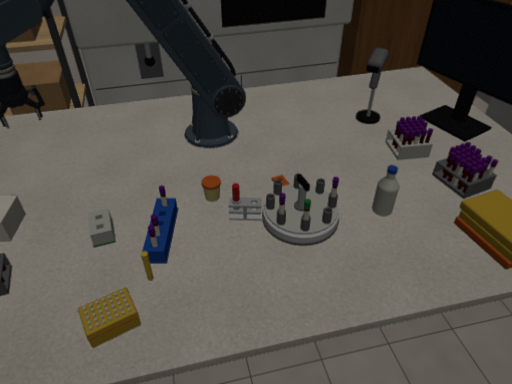

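View pics/top0.png

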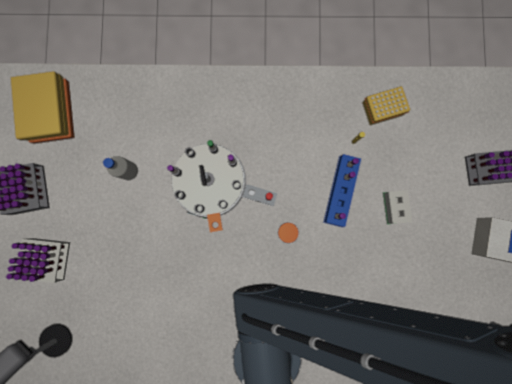

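View pics/wrist0.png

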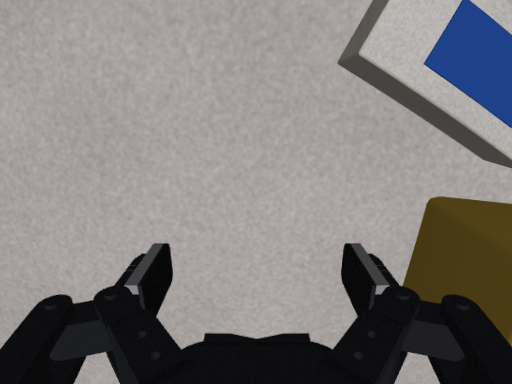

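The top view shows the carousel at (208,180), its orange ear at (215,222), and the bracket and pin at (262,195). The blue rack is at (343,190) with purple caps near (355,162), (352,170) and (340,216). The control rack is at (396,207), the cup at (288,232), the bottle at (120,167) and the yellow decoy tube at (358,137). I'll look closer with crops.

Run:
```python
import cv2
a=cv2.imread("pics/top0.png"); cv2.imwrite("pics/c1.png",cv2.resize(a[130:240,150:290],None,fx=5.5,fy=5.4,interpolation=cv2.INTER_CUBIC))
cv2.imwrite("pics/c2.png",cv2.resize(a[120:235,310:420],None,fx=5,fy=5,interpolation=cv2.INTER_CUBIC))
a=cv2.imread("pics/scene0.png"); cv2.imwrite("pics/c3.png",cv2.resize(a[160:285,80:350],None,fx=2.9,fy=2.9,interpolation=cv2.INTER_CUBIC))
```

```text
(no output)
```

View pics/c1.png

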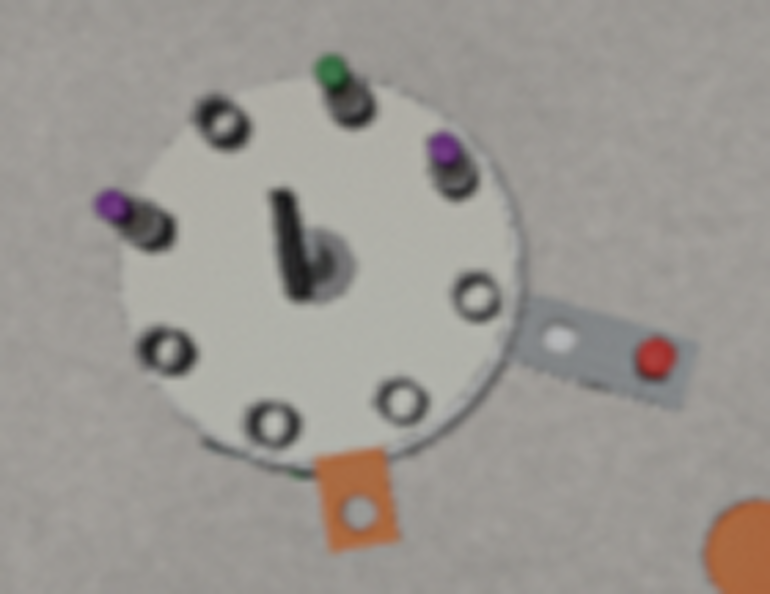

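View pics/c2.png

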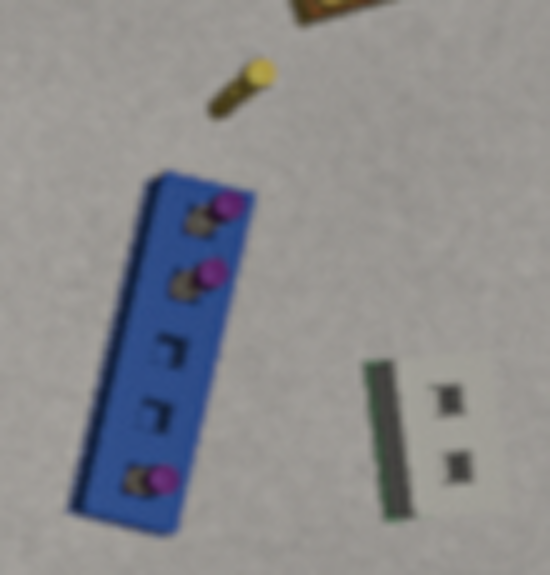

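View pics/c3.png

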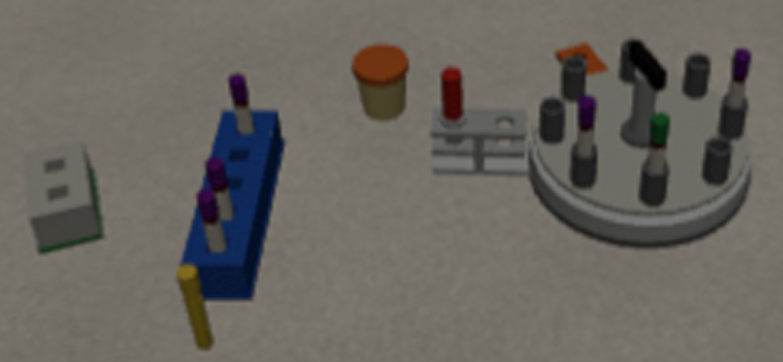

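```bash
cat > h.py <<'E'
import numpy as np, cv2
from scipy.spatial.transform import Rotation as Ro
from station import manip
def cam(name,s=None):
    m=manip.camera_model(name)
    K,D=m["mtx"],np.array(m["distortion"])
    if "R" in m: R,t=m["R"],m["t"]; o=-R.T@t; W=R.T
    else:
        M=m["mount"]; Rt=Ro.from_quat(s["tool_rot"]).as_matrix()
        W=Rt@M[:3,:3]; o=s["tcp_pos"]+Rt@M[:3,3]
    return K,D,W,o
def cast(c,uv,z):
    K,D,W,o=c
    uv=np.array(uv,float).reshape(-1,1,2)
    n=cv2.undistortPoints(uv,K,D).reshape(-1,2)
    d=np.c_[n,np.ones(len(n))]@W.T
    return o+d*((z-o[2])/d[:,2])[:,None]
def proj(c,X):
    K,D,W,o=c; X=np.atleast_2d(np.array(X,float))
    r,_=cv2.Rodrigues(W.T)
    return cv2.projectPoints(X,r,-W.T@o,K,D)[0].reshape(-1,2)
def snap(name,tag=None):
    s=manip.sense(); p,d=manip.snapshot(name)
    if tag: cv2.imwrite(f"pics/{tag}.png",p[:,:,::-1])
    return s,p,d,cam(name,s)
def blobs(mask,amin=20):
    n,l,st,ce=cv2.connectedComponentsWithStats(mask.astype(np.uint8))
    return [(ce[i],st[i,4],l==i) for i in range(1,n) if st[i,4]>=amin]
def hsv(p): return cv2.cvtColor(p,cv2.COLOR_RGB2HSV)
def colour(p,name):
    h=hsv(p);H,S,V=[h[...,i].astype(int) for i in range(3)]
    return {"purple":(H>128)&(H<165)&(S>90)&(V>40),"green":(H>50)&(H<85)&(S>100)&(V>40),
     "red":((H<5)|(H>174))&(S>150)&(V>70),"orange":(H>4)&(H<20)&(S>120)&(V>100),
     "blue":(H>105)&(H<125)&(S>120)&(V>40)}[name]
def totool(s,P):
    "world point(s) -> tool frame"
    Rt=Ro.from_quat(s["tool_rot"]).as_matrix(); return (np.atleast_2d(P)-s["tcp_pos"])@Rt
def yaw(s):
    Rt=Ro.from_quat(s["tool_rot"]).as_matrix(); return np.degrees(np.arctan2(Rt[1,0],Rt[0,0]))
E
python3 - <<'E'
from h import *
c=cam("top"); p=cv2.imread("pics/top0.png")[:,:,::-1].copy()
for n,z in (("purple",.118),("purple",.156),("green",.156),("red",.061+.066),("orange",.048),("blue",.05)):
    print(n,z)
    for ce,a,m in blobs(colour(p,n),8):
        if 90<ce[0]<420 and 100<ce[1]<250:
            print(ce.round(1),a,cast(c,ce,z).round(4)[0])
def cc(x,y): return (150+x/5.5,130+y/5.4)
print("sleeves",cast(c,[cc(*q) for q in [(478,296),(402,402),(273,424),(167,352),(222,123)]],.093).round(4))
print("ear",cast(c,cc(359,512),.048).round(4),"lock",cast(c,cc(559,338),.061).round(4))
def c2(x,y): return (310+x/5,120+y/5)
print("crack",cast(c,[c2(449,400),c2(458,467)],.05).round(4))
print("rack",cast(c,[c2(168,172),c2(256,190),c2(180,533),c2(85,512)],.05).round(4))
E
```

```text
purple 0.118
[230.6 157.5] 23 [0.6112 0.1123 0.118 ]
[355.  160.7] 30 [ 0.6039 -0.2552  0.118 ]
[170.3 168. ] 24 [0.5789 0.2898 0.118 ]
[351.7 174.5] 30 [ 0.5629 -0.2447  0.118 ]
[341.9 215.6] 31 [ 0.4421 -0.2142  0.118 ]
purple 0.156
[230.6 157.5] 23 [0.6045 0.1094 0.156 ]
[355.  160.7] 30 [ 0.5974 -0.2449  0.156 ]
[170.3 168. ] 24 [0.5733 0.2806 0.156 ]
[351.7 174.5] 30 [ 0.5579 -0.2348  0.156 ]
[341.9 215.6] 31 [ 0.4414 -0.2054  0.156 ]
green 0.156
[210.2 143.2] 20 [0.6458 0.1684 0.156 ]
red 0.127
[268.7 195.9] 31 [ 0.4976 -0.0005  0.127 ]
orange 0.048
[214.3 221.4] 160 [0.4228 0.1657 0.048 ]
[287.9 232.3] 297 [ 0.3906 -0.0628  0.048 ]
blue 0.05
[341.3 191.3] 1234 [ 0.5188 -0.2294  0.05  ]
[108.5 162.6] 75 [0.6047 0.5012 0.05  ]
sleeves [[0.5327 0.0941 0.093 ]
 [0.4734 0.1348 0.093 ]
 [0.4608 0.2047 0.093 ]
 [0.5004 0.2634 0.093 ]
 [0.6295 0.2364 0.093 ]]
ear [[0.4122 0.1624 0.048 ]] lock [[0.5121 0.0502 0.061 ]]
crack [[ 0.4928 -0.4106  0.05  ]
 [ 0.4513 -0.4149  0.05  ]]
rack [[ 0.6355 -0.2384  0.05  ]
 [ 0.6243 -0.2935  0.05  ]
 [ 0.4094 -0.2421  0.05  ]
 [ 0.4219 -0.1836  0.05  ]]
```

```bash
cat > plan.py <<'E'
import sys
from h import *
# plan.py x y z [psi|-] [step_mm]
a=sys.argv[1:]; s=manip.sense()
Rt=Ro.from_quat(s["tool_rot"]).as_matrix()
cur=s["tcp_pos"].copy(); y0=yaw(s)
g=np.array([cur[i] if a[i]=='-' else float(a[i]) for i in range(3)])
psi=y0 if len(a)<4 or a[3]=='-' else float(a[3]); step=float(a[4])/1000 if len(a)>4 else .045
d=g-cur; dy=(psi-y0+180)%360-180
n=max(int(np.ceil(np.linalg.norm(d)/step)),int(np.ceil(abs(dy)/8.0)),1)
print("at",cur.round(4),"yaw %.1f t %.1f gap %.2f F"%(y0,s["t"],s["finger_gap"]),s["force"].round(1),"tilt deg %.2f"%np.degrees(np.arccos(-Rt[2,2])))
rows=[]
for k in range(n):
    R=Rt@Ro.from_euler('z',-dy*k/n,degrees=True).as_matrix()
    v=R.T@(d/n); rows.append([round(float(x),4) for x in v]+[round(-dy/n,1)])
for i in range(0,n,5): print(rows[i:i+5])
E
python3 plan.py .646 .168 .31 -14
```

```text
at [ 0.1845 -0.5967  0.3032] yaw 17.2 t 0.1 gap 1.00 F [-0.9  0.1 -0.7] tilt deg 0.09
[[0.0333, -0.0297, -0.0003, np.float64(1.6)], [0.0325, -0.0306, -0.0003, np.float64(1.6)], [0.0317, -0.0315, -0.0003, np.float64(1.6)], [0.0308, -0.0323, -0.0003, np.float64(1.6)], [0.0299, -0.0332, -0.0003, np.float64(1.6)]]
[[0.029, -0.034, -0.0003, np.float64(1.6)], [0.0281, -0.0347, -0.0003, np.float64(1.6)], [0.0271, -0.0355, -0.0003, np.float64(1.6)], [0.0261, -0.0362, -0.0003, np.float64(1.6)], [0.0251, -0.0369, -0.0003, np.float64(1.6)]]
[[0.0241, -0.0376, -0.0003, np.float64(1.6)], [0.0231, -0.0382, -0.0003, np.float64(1.6)], [0.022, -0.0388, -0.0003, np.float64(1.6)], [0.021, -0.0394, -0.0003, np.float64(1.6)], [0.0199, -0.04, -0.0003, np.float64(1.6)]]
[[0.0188, -0.0405, -0.0003, np.float64(1.6)], [0.0177, -0.041, -0.0003, np.float64(1.6)], [0.0166, -0.0415, -0.0003, np.float64(1.6)], [0.0154, -0.0419, -0.0003, np.float64(1.6)], [0.0143, -0.0423, -0.0003, np.float64(1.6)]]
```

Candidates for the first reach, in top-view pixels:
- **Green-capped tube:** (210,143). The only other green is the foot of the white control rack at (384,207).
- **Purple waiting tubes:** (355,161), (352,174) and (342,216) in the blue rack. Lookalikes are the loose racks at (20,190), (35,260) and (490,167), the yellow tube at (358,137), and the old tubes in the carousel at (231,157) and (170,168).

I choose (210,143) and will check it with a wrist crop.

apply_moves([
  [[0.033,-0.03,0,1.6],[0.0325,-0.0305,0,1.6],[0.0315,-0.0315,0,1.6],[0.031,-0.0325,0,1.6],[0.03,-0.033,0,1.6]],
], fingers=0.5)

```text
t: 0.65
tcp_pos: [0.3005, -0.4059, 0.3008]
tool_rot: [0.997, 0.072, -0.0, 0.001]
force: [1.3, 0.9, -0.6]
finger_gap: 0.501
```

apply_moves([
  [[0.029,-0.034,0,1.6],[0.028,-0.035,0,1.6],[0.027,-0.0355,0,1.6],[0.026,-0.036,0,1.6],[0.025,-0.037,0,1.6]],
])

```text
t: 1.15
tcp_pos: [0.4229, -0.2089, 0.3002]
tool_rot: [1.0, -0.002, -0.0, 0.0]
force: [0.2, -0.3, -0.1]
finger_gap: 0.502
```

apply_moves([
  [[0.024,-0.0375,0,1.6],[0.023,-0.038,0,1.6],[0.022,-0.039,0,1.6],[0.021,-0.0395,0,1.6],[0.02,-0.04,0,1.6]],
])

```text
t: 1.65
tcp_pos: [0.5481, -0.0128, 0.2996]
tool_rot: [0.997, -0.075, -0.001, 0.001]
force: [0.1, -1.3, 0.8]
finger_gap: 0.499
```

apply_moves([
  [[0.019,-0.0405,0,1.6],[0.018,-0.041,0,1.6],[0.0165,-0.0415,0,1.6],[0.0155,-0.042,0,1.6],[0.0145,-0.0425,0,1.6]],
])

```text
t: 2.15
tcp_pos: [0.6755, 0.1826, 0.2976]
tool_rot: [0.989, -0.146, -0.002, 0.001]
force: [0.5, -0.4, 0.3]
finger_gap: 0.502
```

```bash
python3 plan.py .646 .168 .31 -14
```

```text
at [0.6755 0.1826 0.2976] yaw -16.8 t 2.1 gap 0.50 F [ 0.5 -0.4  0.3] tilt deg 0.25
[[-0.0241, 0.0226, -0.0123, np.float64(-2.8)]]
```

apply_moves([
  [[-0.024,0.0226,-0.012,-2.8],[0,0,0,0]],
])

```text
t: 2.35
tcp_pos: [0.6485, 0.1743, 0.3013]
tool_rot: [0.993, -0.117, -0.006, 0.001]
force: [1.4, 0.8, 0.7]
finger_gap: 0.499
```

```bash
python3 plan.py .646 .168 .31 -14
python3 - <<'E'
from h import *
s,p,d,c=snap("wrist","w1")
for n in("green","purple"):
  for ce,a,m in blobs(colour(p,n),20): print(n,ce.round(1),a,cast(c,ce,.156).round(4),d[m].min(),totool(s,cast(c,ce,.156)).round(4))
E
```

```text
at [0.6485 0.1743 0.3013] yaw -13.5 t 2.4 gap 0.50 F [1.4 0.8 0.7] tilt deg 0.71
[[-0.0011, 0.0067, -0.0087, np.float64(0.5)]]
green [259.4 194.8] 500 [[0.6503 0.1695 0.156 ]] 0.2237211 [[0.0046 0.0036 0.1453]]
purple [340.4 224. ] 564 [[0.6109 0.1122 0.156 ]] 0.0 [[-0.0203  0.0686  0.1458]]
purple [159.3 281. ] 22 [[0.594  0.2717 0.156 ]] 0.2727715 [[-0.074  -0.0826  0.1458]]
```

View pics/w1.png

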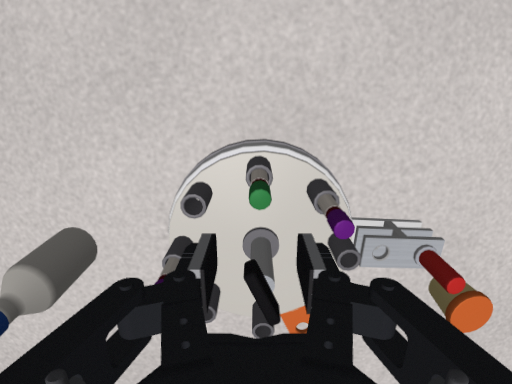

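```bash
cat >> h.py <<'E'
def pts(c,d,m):
    "world points of mask pixels from depth"
    K,D,W,o=c; v,u=np.nonzero(m&(d>0))
    n=cv2.undistortPoints(np.c_[u,v].astype(float).reshape(-1,1,2),K,D).reshape(-1,2)
    return o+(np.c_[n,np.ones(len(n))]*d[v,u][:,None])@W.T
def caps(s,p,d,c,n,ztop,amin=20):
    "cap centres: circle through the top-face pixels (within 4 mm of the highest), ray-cast at ztop"
    out=[]
    for ce,a,m in blobs(colour(p,n),amin):
        P=pts(c,d,m)
        if len(P)<10: continue
        zt=np.percentile(P[:,2],95); T=P[P[:,2]>zt-.004]
        mm=cast(c,proj(c,T),ztop)
        (cx,cy),r=cv2.minEnclosingCircle(mm[:,:2].astype(np.float32))
        out.append((np.array([mm[:,0].mean(),mm[:,1].mean()]),np.array([cx,cy]),r,zt,a))
    return out
def show(s,L):
    for x in L: print("mean",x[0].round(4),"circ",x[1].round(4),"r %.4f ztop %.4f"%(x[2],x[3]),x[4],"tool",totool(s,np.r_[x[1],0.1])[0][:2].round(4))
E
python3 plan.py .6455 .168 .30 -14
python3 - <<'E'
from h import *
s,p,d,c=snap("wrist")
for n in("green","purple"): print(n); show(s,caps(s,p,d,c,n,.156))
E
```

```text
at [0.6501 0.1748 0.3005] yaw -13.6 t 2.4 gap 0.50 F [ 1.8  0.5 -1.4] tilt deg 0.56
[[-0.0028, 0.0077, 0.0005, np.float64(0.4)]]
green
mean [0.6475 0.1698] circ [0.6474 0.1696] r 0.0090 ztop 0.1577 512 tool [0.0006 0.0054]
purple
mean [0.6064 0.1104] circ [0.6063 0.1102] r 0.0097 ztop 0.1575 574 tool [-0.0254  0.0727]
```

apply_moves([
  [[0.0002,0.0055,0,0.4],[0,0,0,0]],
])

```text
t: 2.65
tcp_pos: [0.6496, 0.1677, 0.3018]
tool_rot: [0.992, -0.123, -0.004, 0.0]
force: [-0.7, 0.2, -0.7]
finger_gap: 0.503
```

```bash
python3 plan.py .6474 .1697 .196 -14
python3 - <<'E'
from h import *
s,p,d,c=snap("wrist")
for n in("green",): print(n); show(s,caps(s,p,d,c,n,.156))
E
```

```text
at [0.6496 0.1677 0.3018] yaw -14.1 t 2.6 gap 0.50 F [-0.7  0.2 -0.7] tilt deg 0.41
[[-0.0006, -0.0005, 0.0353, np.float64(-0.0)], [-0.0006, -0.0005, 0.0353, np.float64(-0.0)], [-0.0006, -0.0005, 0.0353, np.float64(-0.0)]]
green
mean [0.6476 0.1697] circ [0.6474 0.1697] r 0.0089 ztop 0.1578 499 tool [-0.0012 -0.0018]
```

apply_moves([
  [[-0.001,-0.001,0.034,0],[0,0,0.034,0],[0,0,0.026,0],[0,0,0.01,0],[0,0,0,0]],
])

```text
t: 3.2
tcp_pos: [0.6523, 0.1667, 0.2009]
tool_rot: [0.992, -0.125, 0.003, -0.001]
force: [-0.1, 0.6, -0.5]
finger_gap: 0.5
```

```bash
python3 plan.py .6474 .1697 .196 -14
```

```text
at [0.6523 0.1667 0.2009] yaw -14.4 t 3.2 gap 0.50 F [-0.1  0.6 -0.5] tilt deg 0.36
[[-0.0055, -0.0017, 0.0049, np.float64(-0.4)]]
```

apply_moves([
  [[-0.0055,-0.0015,0.005,-0.4],[0,0,0,0]],
])

```text
t: 3.4
tcp_pos: [0.6482, 0.1694, 0.1978]
tool_rot: [0.993, -0.122, 0.005, -0.002]
force: [0.2, 0.0, 0.3]
finger_gap: 0.498
```

```bash
python3 plan.py .6474 .1697 .196 -14
```

```text
at [0.6482 0.1694 0.1978] yaw -14.0 t 3.4 gap 0.50 F [0.2 0.  0.3] tilt deg 0.55
[[-0.0009, -0.0001, 0.0018, np.float64(-0.0)]]
```

Good. Close.

apply_moves([
  [[-0.0008,0,0.001,0],[0,0,0,0],[0,0,0,0],[0,0,0,0],[0,0,0,0]],
], fingers=0.0, newtons=30)

```text
t: 3.9
tcp_pos: [0.6491, 0.1701, 0.2009]
tool_rot: [0.993, -0.122, 0.008, -0.002]
force: [0.3, -0.2, -0.3]
finger_gap: 0.197
```

```bash
python3 plan.py - - .30 -14
python3 - <<'E'
from h import *
s,p,d,c=snap("wrist","w2")
show(s,caps(s,p,d,c,"green",.156))
E
```

```text
at [0.6491 0.1701 0.2009] yaw -14.0 t 3.9 gap 0.20 F [ 0.3 -0.2 -0.3] tilt deg 0.99
[[0.0005, -0.0002, -0.033, np.float64(0.0)], [0.0005, -0.0002, -0.033, np.float64(0.0)], [0.0005, -0.0002, -0.033, np.float64(0.0)]]
mean [0.6474 0.1695] circ [0.6472 0.1691] r 0.0099 ztop 0.1596 1776 tool [-0.0032  0.0022]
```

View pics/w2.png

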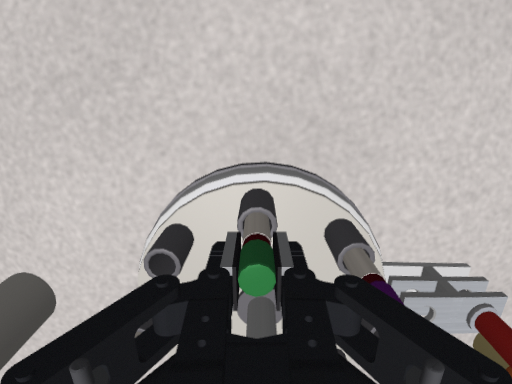

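apply_moves([
  [[0,0,-0.033,0],[0,0,-0.033,0],[0,0,-0.033,0],[0,0,-0.03,0]],
])

```text
t: 4.35
tcp_pos: [0.6453, 0.1693, 0.3269]
tool_rot: [0.993, -0.122, 0.002, -0.001]
force: [0.3, -0.9, -0.7]
finger_gap: 0.195
```

```bash
python3 plan.py .47 -.39 .33 -14
python3 - <<'E'
from h import *
s,p,d,c=snap("wrist","w3")
show(s,caps(s,p,d,c,"green",.156))
s,p,d,c=snap("top","t3")
E
```

```text
at [0.6453 0.1693 0.3269] yaw -14.0 t 4.3 gap 0.19 F [ 0.3 -0.9 -0.7] tilt deg 0.30
[[-0.0025, 0.0418, -0.0004, np.float64(-0.0)], [-0.0025, 0.0418, -0.0004, np.float64(-0.0)], [-0.0025, 0.0418, -0.0004, np.float64(-0.0)], [-0.0025, 0.0418, -0.0004, np.float64(-0.0)], [-0.0025, 0.0418, -0.0004, np.float64(-0.0)]]
[[-0.0025, 0.0418, -0.0004, np.float64(-0.0)], [-0.0025, 0.0418, -0.0004, np.float64(-0.0)], [-0.0025, 0.0418, -0.0004, np.float64(-0.0)], [-0.0025, 0.0418, -0.0004, np.float64(-0.0)], [-0.0025, 0.0418, -0.0004, np.float64(-0.0)]]
[[-0.0025, 0.0418, -0.0004, np.float64(-0.0)], [-0.0025, 0.0418, -0.0004, np.float64(-0.0)], [-0.0025, 0.0418, -0.0004, np.float64(-0.0)], [-0.0025, 0.0418, -0.0004, np.float64(-0.0)]]
mean [0.5618 0.1894] circ [0.5612 0.1893] r 0.0203 ztop 0.2857 1793 tool [-0.0875  0.0017]
```

View pics/w3.png

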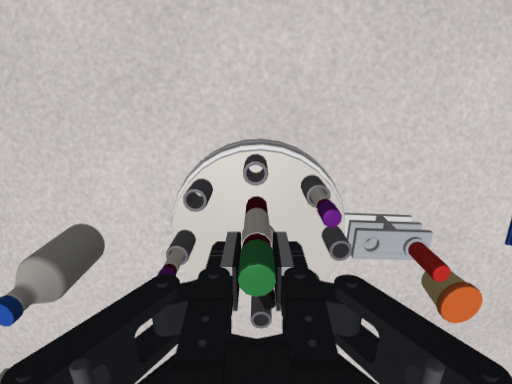

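View pics/t3.png

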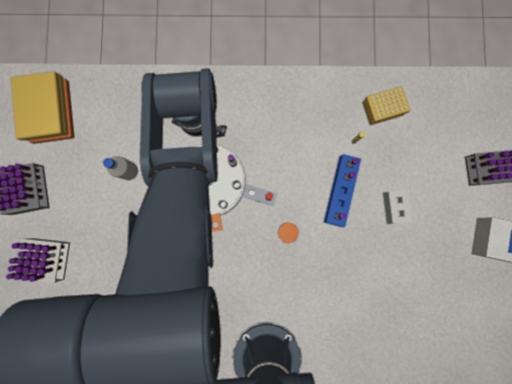

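apply_moves([
  [[-0.0025,0.041,-0.0005,0],[-0.0025,0.041,-0.0005,0],[-0.0025,0.041,-0.0005,0],[-0.0025,0.041,-0.0005,0],[-0.0025,0.041,-0.0005,0]],
])

```text
t: 4.95
tcp_pos: [0.5846, -0.0264, 0.3289]
tool_rot: [0.993, -0.117, 0.008, -0.004]
force: [0.4, 1.3, -0.5]
finger_gap: 0.2
```

apply_moves([
  [[-0.0025,0.041,-0.0005,0],[-0.0025,0.041,-0.0005,0],[-0.0025,0.041,-0.0005,0],[-0.0025,0.041,-0.0005,0],[-0.0025,0.041,-0.0005,0]],
])

```text
t: 5.45
tcp_pos: [0.5196, -0.2295, 0.3246]
tool_rot: [0.993, -0.116, 0.005, -0.005]
force: [0.2, 0.6, -0.6]
finger_gap: 0.196
```

apply_moves([
  [[-0.0025,0.041,-0.0005,0],[-0.0025,0.036,-0.0005,0],[-0.0025,0.03,-0.0005,0],[0,0.01,-0.0005,0]],
])

```text
t: 5.85
tcp_pos: [0.4804, -0.3494, 0.321]
tool_rot: [0.993, -0.119, 0.002, -0.006]
force: [-0.0, -0.2, -0.1]
finger_gap: 0.2
```

```bash
python3 plan.py .48 -.38 .32 -14
python3 - <<'E'
from h import *
s,p,d,c=snap("wrist","w4")
show(s,caps(s,p,d,c,"green",s["tcp_pos"][2]-.0412))
E
```

```text
at [ 0.4804 -0.3494  0.321 ] yaw -13.7 t 5.8 gap 0.20 F [-0.  -0.2 -0.1] tilt deg 0.72
[[0.0069, 0.0299, 0.0007, np.float64(0.3)]]
mean [ 0.5439 -0.3799] circ [ 0.543  -0.3804] r 0.0092 ztop 0.0088 75 tool [0.0675 0.018 ]
mean [ 0.5283 -0.3729] circ [ 0.5282 -0.3729] r 0.0051 ztop 0.0078 25 tool [0.0514 0.0142]
mean [ 0.4806 -0.3503] circ [ 0.4807 -0.35  ] r 0.0094 ztop 0.2798 1772 tool [-0.0002  0.0032]
```

View pics/w4.png

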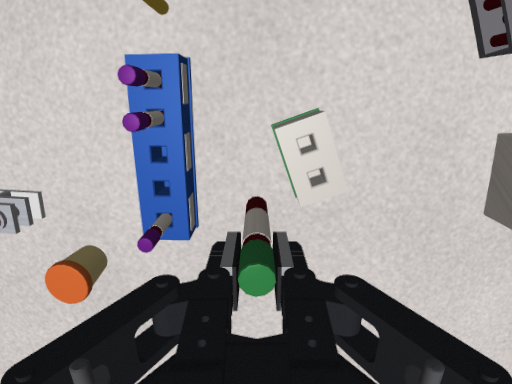

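```bash
cat >> h.py <<'E'
def holes(c,d,z,lo=-.004,hi=.004,amin=40,amax=3000):
    "voids enclosed in a level face at height z -> centres cast at z"
    K,D,W,o=c; h,w=d.shape
    P=np.full((h,w),-1.0); m=d>0; P[m]=pts(c,d,m)[:,2]
    face=((P>z+lo)&(P<z+hi)).astype(np.uint8)
    cs,hi_=cv2.findContours(face,cv2.RETR_CCOMP,cv2.CHAIN_APPROX_NONE)
    out=[]
    for k,q in enumerate(cs):
        if hi_[0][k][3]>=0:
            a=cv2.contourArea(q)
            if amin<a<amax:
                X=cast(c,q.reshape(-1,2).astype(float),z)[:,:2]
                M=cv2.moments(X.astype(np.float32).reshape(-1,1,2)*1000)
                r=cv2.minAreaRect(X.astype(np.float32)*1000)
                ctr=q.reshape(-1,2).mean(0)
                out.append((np.array([M["m10"],M["m01"]])/M["m00"]/1000,np.array(r[0])/1000,r[1],ctr))
    return out
def showh(s,L):
    for a,b,r,ctr in L: print("px",ctr.round(0),"cent",a.round(4),"rect",b.round(4),"size mm",np.round(r,1))
E
python3 - <<'E'
from h import *
s,p,d,c=snap("wrist")
showh(s,holes(c,d,.05))
m=(np.abs(np.indices(d.shape)[1]-310)<40)&(np.indices(d.shape)[0]>110)&(np.indices(d.shape)[0]<200)
P=pts(c,d,m)[:,2]; print(np.histogram(P,bins=np.arange(-.01,.07,.004)))
E
```

```text
px [316. 177.] cent [ 0.4517 -0.4142] rect [ 0.4519 -0.4144] size mm [19.7 20.5]
px [306. 144.] cent [ 0.4925 -0.4098] rect [ 0.4925 -0.4099] size mm [19.8 20.3]
px [162. 188.] cent [ 0.4822 -0.2294] rect [ 0.4823 -0.2291] size mm [20.5 19.1]
px [159. 154.] cent [ 0.5223 -0.2392] rect [ 0.5223 -0.2392] size mm [20.  19.1]
(array([   0,    0, 2285,  225,  208,  195,   36,   40,   43,   55,   53,
         50,   61,   67,  433, 3250,    0,    0,    0]), array([-0.01 , -0.006, -0.002,  0.002,  0.006,  0.01 ,  0.014,  0.018,
        0.022,  0.026,  0.03 ,  0.034,  0.038,  0.042,  0.046,  0.05 ,
        0.054,  0.058,  0.062,  0.066]))
```

```bash
python3 plan.py .4925 -.4092 .225 -14 35
```

```text
at [ 0.481  -0.3478  0.3211] yaw -13.7 t 6.0 gap 0.20 F [-0.2  0.6 -0.9] tilt deg 0.78
[[0.0063, 0.0146, 0.0239, np.float64(0.1)], [0.0064, 0.0145, 0.0239, np.float64(0.1)], [0.0064, 0.0145, 0.0239, np.float64(0.1)], [0.0064, 0.0145, 0.0239, np.float64(0.1)]]
```

apply_moves([
  [[0.0065,0.0145,0.024,0],[0.0065,0.0145,0.024,0],[0.0065,0.0145,0.024,0],[0.006,0.014,0.02,0]],
])

```text
t: 6.35
tcp_pos: [0.497, -0.4023, 0.2287]
tool_rot: [0.993, -0.116, 0.005, -0.007]
force: [-0.5, 0.3, 0.2]
finger_gap: 0.197
```

```bash
python3 - <<'E'
from h import *
s,p,d,c=snap("wrist","w5")
show(s,caps(s,p,d,c,"green",s["tcp_pos"][2]-.0412,500))
showh(s,holes(c,d,.05))
E
python3 plan.py .4925 -.4092 .225 -14 35
```

```text
mean [ 0.4974 -0.4031] circ [ 0.4977 -0.4029] r 0.0097 ztop 0.1874 1773 tool [-0.0001  0.0023]
px [ 88. 241.] cent [ 0.4827 -0.2299] rect [ 0.4825 -0.2301] size mm [18.9 18.3]
px [ 81. 200.] cent [ 0.5234 -0.2399] rect [ 0.5232 -0.2397] size mm [17.9 19.8]
at [ 0.4964 -0.4036  0.2253] yaw -13.3 t 6.4 gap 0.20 F [ 0.3 -1.4 -1.3] tilt deg 0.97
[[-0.0025, 0.0064, 0.0001, np.float64(0.7)]]
```

View pics/w5.png

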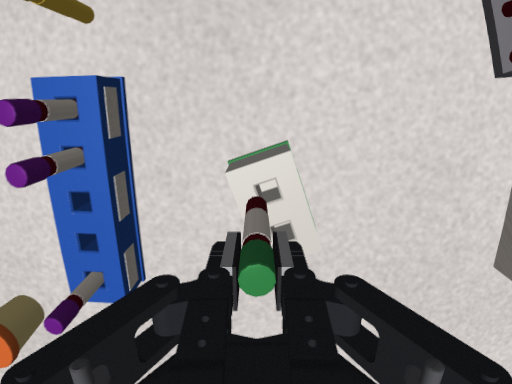

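```bash
sed -i 's|^d=g-cur|if len(a)>5:\n    tip=cur+Rt@np.array([0,0,float(a[5])]); off=tip-cur; print("tip",tip.round(4),"tool z",Rt[:,2].round(4)); g[:2]-=off[:2]\nd=g-cur|' plan.py; python3 plan.py .4925 -.4098 .225 - 35 .1495
```

```text
tip [ 0.4977 -0.4014  0.0758] tool z [ 0.0085  0.0147 -0.9999]
at [ 0.4964 -0.4036  0.2253] yaw -13.3 t 6.4 gap 0.20 F [ 0.3 -1.4 -1.3] tilt deg 0.97
[[-0.0031, 0.0094, 0.0001, np.float64(-0.0)]]
```

apply_moves([
  [[-0.003,0.0092,0,0],[0,0,0.005,0]],
])

```text
t: 6.6
tcp_pos: [0.4922, -0.4094, 0.2195]
tool_rot: [0.993, -0.115, 0.003, -0.009]
force: [0.5, 0.4, -0.1]
finger_gap: 0.199
```

```bash
python3 plan.py .4925 -.4098 .210 - 35 .1495
python3 - <<'E'
from h import *
s,p,d,c=snap("wrist","w6")
Rt=Ro.from_quat(s["tool_rot"]).as_matrix()
print(proj(c,s["tcp_pos"]+Rt@np.array([0,0,.1495])), proj(c,[[.4925,-.4098,.05],[.4517,-.4142,.05]]))
showh(s,holes(c,d,.05))
P=p[130:300,170:340]; cv2.imwrite("pics/w6c.png",cv2.resize(P[:,:,::-1],None,fx=3.4,fy=3.4))
E
```

```text
tip [ 0.4933 -0.4068  0.07  ] tool z [ 0.0072  0.0173 -0.9998]
at [ 0.4922 -0.4094  0.2195] yaw -13.2 t 6.6 gap 0.20 F [ 0.5  0.4 -0.1] tilt deg 1.08
[[-0.0001, 0.0033, 0.0094, np.float64(-0.0)]]
[[254.78152356 198.60104221]] [[259.03141659 191.16524133]
 [274.19671549 232.74580199]]
px [ 76. 241.] cent [ 0.4827 -0.2299] rect [ 0.4823 -0.2296] size mm [17.2 19.2]
px [ 68. 200.] cent [ 0.5229 -0.2404] rect [ 0.5232 -0.2402] size mm [18.3 20.1]
```

View pics/w6c.png

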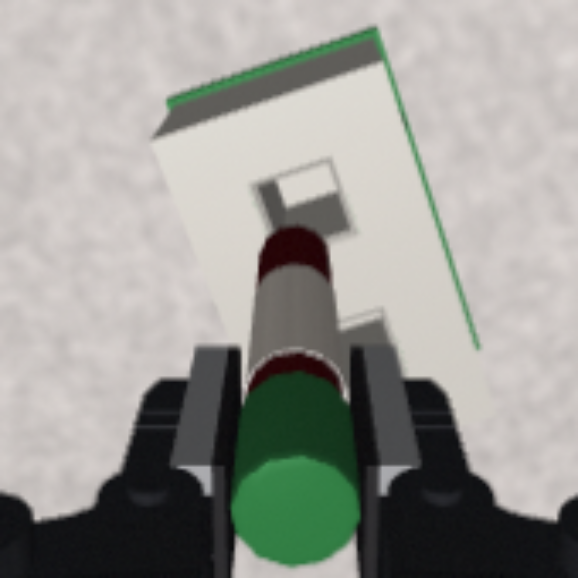

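apply_moves([
  [[0,0.0026,0.008,0],[0,0,0.01,0]],
])

```text
t: 6.85
tcp_pos: [0.4926, -0.4097, 0.2026]
tool_rot: [0.993, -0.114, 0.004, -0.009]
force: [0.5, -0.2, -0.1]
finger_gap: 0.2
```

```bash
python3 plan.py .4925 -.4098 .1600 - 20 .1495
python3 - <<'E'
from h import *
s,p,d,c=snap("wrist","w7")
P=p[130:300,170:340]; cv2.imwrite("pics/w7c.png",cv2.resize(P[:,:,::-1],None,fx=3.4,fy=3.4))
E
```

```text
tip [ 0.494  -0.4073  0.0531] tool z [ 0.0095  0.0164 -0.9998]
at [ 0.4926 -0.4097  0.2026] yaw -13.1 t 6.8 gap 0.20 F [ 0.5 -0.2 -0.1] tilt deg 1.09
[[-0.0004, 0.0012, 0.0142, np.float64(-0.0)], [-0.0004, 0.0012, 0.0142, np.float64(-0.0)], [-0.0004, 0.0012, 0.0142, np.float64(-0.0)]]
```

View pics/w7c.png

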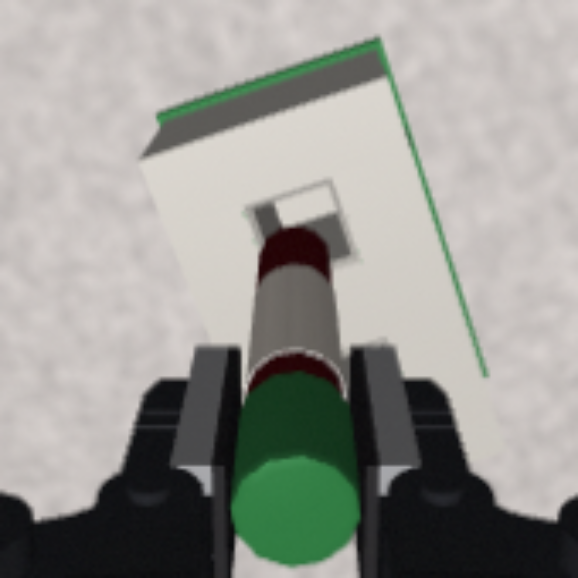

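Run:
```python
from h import *
s,p,d,c=snap("wrist")
Rt=Ro.from_quat(s["tool_rot"]).as_matrix()
for v in range(192,285,6):
    m=np.zeros(d.shape,bool); m[v,250:264]=True
    P=pts(c,d,m); 
    if len(P): print(v, totool(s,P).mean(0).round(4), p[v,256])
print(proj(c,[s["tcp_pos"]+Rt@np.array([0,0,z]) for z in (.0412,.1,.1495)]))
```

```text
192 [-0.0065  0.0009  0.1872] [215 210 203]
198 [0.0042 0.0014 0.1387] [36  5  6]
204 [0.0045 0.0014 0.1248] [37  3  5]
210 [0.005  0.0014 0.1117] [106 102  97]
216 [0.0052 0.0013 0.1008] [107 102  97]
222 [0.0054 0.0013 0.0909] [106 102  96]
228 [0.0055 0.0013 0.0822] [106 102  97]
234 [0.0051 0.0013 0.0751] [56 31 33]
240 [0.0063 0.0013 0.0657] [22 52 28]
246 [0.0065 0.0013 0.0588] [22 56 29]
252 [0.0064 0.0013 0.0531] [22 56 30]
258 [0.0066 0.0013 0.0472] [21 56 31]
264 [0.0062 0.0013 0.0428] [ 48 109  63]
270 [0.0037 0.0013 0.042 ] [ 52 128  71]
276 [0.0008 0.0013 0.0417] [ 51 127  70]
282 [-0.0024  0.0013  0.0418] [ 50 126  68]
[[253.4657098  278.16931845]
 [254.35857613 224.13660845]
 [254.78339813 198.59924452]]
```

```bash
python3 - <<'E'
s=open("plan.py").read()
s=s.replace("np.array([0,0,float(a[5])])","np.array([float(a[6]) if len(a)>6 else 0,float(a[7]) if len(a)>7 else 0,float(a[5])])")
open("plan.py","w").write(s)
E
python3 plan.py .4925 -.4098 .2 - 20 .1495 -.004 .0013
```

```text
tip [ 0.4886 -0.4061  0.0514] tool z [ 0.0067  0.02   -0.9998]
at [ 0.4918 -0.4087  0.2009] yaw -13.1 t 7.0 gap 0.20 F [-0.3 -0.6 -0.4] tilt deg 1.21
[[0.0046, 0.0027, 0.0008, np.float64(-0.0)]]
```

apply_moves([
  [[0.0045,0.0027,-0.001,0],[0,0,0.006,0]],
])

```text
t: 7.15
tcp_pos: [0.4965, -0.4128, 0.1968]
tool_rot: [0.993, -0.114, 0.003, -0.009]
force: [0.3, 0.9, 0.7]
finger_gap: 0.201
```

```bash
python3 plan.py .4925 -.4098 .1605 - 12 .1495 -.004 .0013
python3 - <<'E'
from h import *
s,p,d,c=snap("wrist","w8")
P=p[130:300,170:340]; cv2.imwrite("pics/w8c.png",cv2.resize(P[:,:,::-1],None,fx=3.4,fy=3.4))
E
```

```text
tip [ 0.4935 -0.4105  0.0472] tool z [ 0.0084  0.0181 -0.9998]
at [ 0.4965 -0.4128  0.1968] yaw -13.1 t 7.2 gap 0.20 F [0.3 0.9 0.7] tilt deg 1.14
[[-0.0003, 0.0001, 0.0091, np.float64(-0.0)], [-0.0003, 0.0001, 0.0091, np.float64(-0.0)], [-0.0003, 0.0001, 0.0091, np.float64(-0.0)], [-0.0003, 0.0001, 0.0091, np.float64(-0.0)]]
```

View pics/w8c.png

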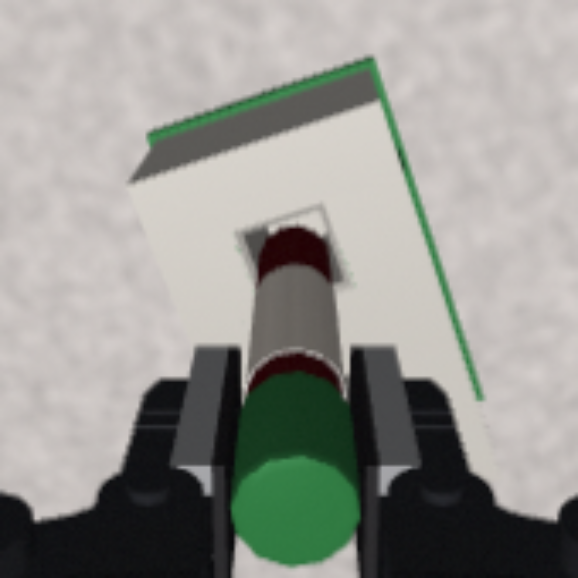

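apply_moves([
  [[0.001,0.0,0.009,0],[0.0,0.0,0.009,0],[0,0,0.009,0]],
])

```text
t: 7.5
tcp_pos: [0.4967, -0.4119, 0.1671]
tool_rot: [0.993, -0.114, 0.002, -0.01]
force: [-0.6, -0.6, -0.0]
finger_gap: 0.201
```

```bash
python3 plan.py .4925 -.4098 .1605 - 12 .1495 -.004 .0013
python3 - <<'E'
from h import *
s,p,d,c=snap("wrist","w9")
P=p[130:300,170:340]; cv2.imwrite("pics/w9c.png",cv2.resize(P[:,:,::-1],None,fx=3.4,fy=3.4))
E
```

```text
tip [ 0.4934 -0.4093  0.0176] tool z [ 0.0061  0.0196 -0.9998]
at [ 0.4967 -0.4119  0.1671] yaw -13.1 t 7.5 gap 0.20 F [-0.6 -0.6 -0. ] tilt deg 1.18
[[-0.0008, 0.0008, 0.0066, np.float64(-0.0)]]
```

View pics/w9c.png

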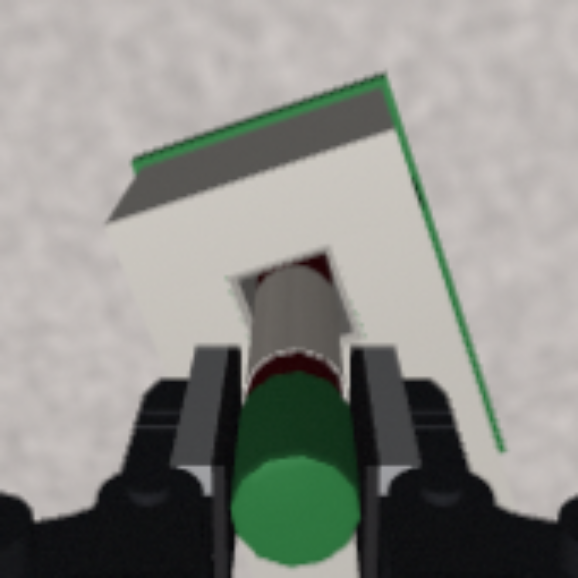

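Going in. Lower the last 7 mm and release.

apply_moves([
  [[0,0,0.0065,0],[0,0,0.002,0]],
])

```text
t: 7.75
tcp_pos: [0.4973, -0.4124, 0.1598]
tool_rot: [0.993, -0.114, 0.002, -0.01]
force: [-3.4, 2.8, 18.9]
finger_gap: 0.195
```

apply_moves([
  [[0,0,0,0],[0,0,0,0],[0,0,0,0]],
], fingers=0.5)

```text
t: 8.05
tcp_pos: [0.4978, -0.4126, 0.1601]
tool_rot: [0.993, -0.114, 0.003, -0.009]
force: [0.0, 0.0, -0.6]
finger_gap: 0.505
```

apply_moves([
  [[0,0,-0.025,0],[0,0,-0.04,0],[0,0,-0.04,0]],
])

```text
t: 8.35
tcp_pos: [0.4944, -0.4115, 0.2585]
tool_rot: [0.993, -0.114, -0.004, -0.016]
force: [0.7, 0.4, 0.5]
finger_gap: 0.496
```

```bash
python3 - <<'E'
from h import *
s,p,d,c=snap("wrist","w10")
print(s["tcp_pos"]);show(s,caps(s,p,d,c,"green",.118,200)); show(s,caps(s,p,d,c,"purple",.118,200))
showh(s,holes(c,d,.05))
E
python3 plan.py .55 -.25 .28 -
```

```text
[ 0.49437489 -0.41147268  0.25846661]
mean [ 0.493  -0.4089] circ [ 0.4928 -0.4093] r 0.0093 ztop 0.1198 540 tool [-0.0003  0.0032]
mean [ 0.6038 -0.26  ] circ [ 0.6027 -0.2597] r 0.0101 ztop 0.1196 804 tool [ 0.0728 -0.1674]
mean [ 0.5636 -0.2498] circ [ 0.5647 -0.2497] r 0.0102 ztop 0.1196 723 tool [ 0.0335 -0.1685]
mean [ 0.4419 -0.2191] circ [ 0.4417 -0.2193] r 0.0108 ztop 0.1196 551 tool [-0.0932 -0.1701]
px [264. 195.] cent [ 0.4724 -0.4076] rect [ 0.4721 -0.4054] size mm [60.9 33.8]
px [ 99. 223.] cent [ 0.4826 -0.2295] rect [ 0.4825 -0.2293] size mm [18.4 17.6]
px [ 93. 186.] cent [ 0.5229 -0.2402] rect [ 0.5228 -0.2398] size mm [19.4 18.3]
at [ 0.4967 -0.4141  0.2662] yaw -13.1 t 8.4 gap 0.50 F [ 1.4 -1.7  4.5] tilt deg 1.32
[[0.0037, -0.043, -0.0025, np.float64(-0.0)], [0.0037, -0.043, -0.0025, np.float64(-0.0)], [0.0037, -0.043, -0.0025, np.float64(-0.0)], [0.0037, -0.043, -0.0025, np.float64(-0.0)]]
```

View pics/w10.png

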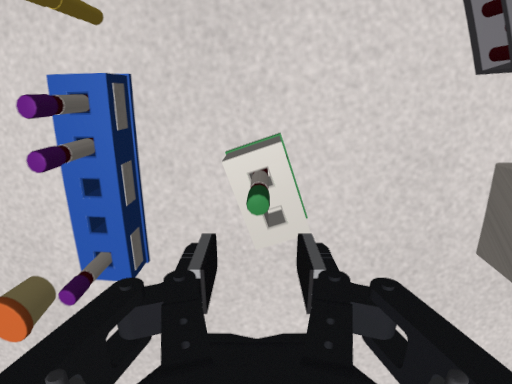

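```bash
python3 plan.py .443 -.220 .26 - 42
```

```text
at [ 0.4967 -0.4141  0.2662] yaw -13.1 t 8.4 gap 0.50 F [ 1.4 -1.7  4.5] tilt deg 1.32
[[-0.0193, -0.0353, 0.0021, np.float64(-0.0)], [-0.0193, -0.0353, 0.0021, np.float64(-0.0)], [-0.0193, -0.0353, 0.0021, np.float64(-0.0)], [-0.0193, -0.0353, 0.0021, np.float64(-0.0)], [-0.0193, -0.0353, 0.0021, np.float64(-0.0)]]
```

apply_moves([
  [[-0.01,-0.0175,0.002,0],[-0.019,-0.035,0.002,0],[-0.019,-0.035,0.002,0],[-0.019,-0.035,0.002,0],[-0.018,-0.034,0.002,0]],
])

```text
t: 8.9
tcp_pos: [0.4511, -0.2446, 0.2603]
tool_rot: [0.993, -0.117, 0.008, -0.006]
force: [-0.2, 0.0, 0.7]
finger_gap: 0.5
```

apply_moves([
  [[-0.006,-0.014,0,0],[0,-0.002,0,0]],
])

```text
t: 9.1
tcp_pos: [0.4466, -0.2223, 0.2595]
tool_rot: [0.993, -0.116, 0.005, -0.008]
force: [0.4, -0.4, 0.9]
finger_gap: 0.499
```

```bash
python3 - <<'E'
from h import *
s,p,d,c=snap("wrist","w11")
show(s,caps(s,p,d,c,"purple",.118,200))
E
python3 plan.py .4418 -.2192 .157 -14 35 .054
```

```text
mean [ 0.5629 -0.2486] circ [ 0.5628 -0.2485] r 0.0089 ztop 0.1200 676 tool [0.1177 0.0014]
mean [ 0.4419 -0.2182] circ [ 0.4341 -0.2164] r 0.0040 ztop 0.1198 537 tool [-0.0149 -0.0003]
tip [ 0.4477 -0.2222  0.2055] tool z [ 0.013   0.0136 -0.9998]
at [ 0.447  -0.223   0.2595] yaw -13.3 t 9.2 gap 0.50 F [0.  0.3 0.7] tilt deg 1.08
[[-0.0025, 0.0, 0.0342, np.float64(0.2)], [-0.0025, 0.0, 0.0342, np.float64(0.2)], [-0.0025, 0.0, 0.0342, np.float64(0.2)]]
```

View pics/w11.png

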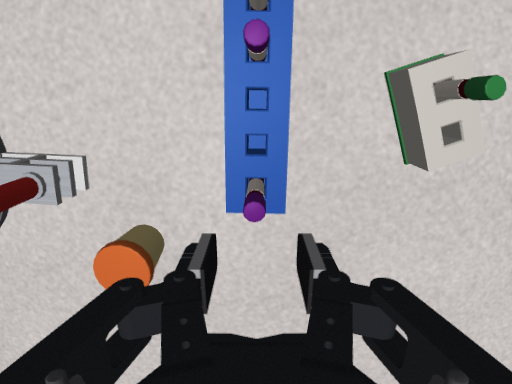

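apply_moves([
  [[-0.006,-0.0015,0.025,0.4],[0,0,0.035,0],[0,0,0.025,0],[0,0,0.01,0]],
])

```text
t: 9.55
tcp_pos: [0.4504, -0.2289, 0.1644]
tool_rot: [0.993, -0.12, 0.014, -0.001]
force: [0.5, -0.1, -0.2]
finger_gap: 0.501
```

```bash
python3 - <<'E'
from h import *
s,p,d,c=snap("wrist","w12")
show(s,caps(s,p,d,c,"purple",.118,200))
E
python3 plan.py .4422 -.217 .157 -14 35 .054
```

```text
mean [ 0.5583 -0.2475] circ [ 0.5611 -0.2484] r 0.0083 ztop 0.1195 1244 tool [ 0.1104 -0.0072]
mean [ 0.4422 -0.2183] circ [ 0.4418 -0.2193] r 0.0097 ztop 0.1196 1648 tool [-0.0124 -0.0069]
tip [ 0.4518 -0.229   0.1098] tool z [ 2.740e-02 -3.000e-04 -9.996e-01]
at [ 0.4503 -0.229   0.1638] yaw -13.9 t 9.6 gap 0.50 F [ 0.4 -1.1 -1.1] tilt deg 1.57
[[-0.0124, -0.0093, 0.0065, np.float64(0.1)]]
```

apply_moves([
  [[-0.012,-0.009,0.004,0],[0,0,0.001,0]],
])

```text
t: 9.8
tcp_pos: [0.4425, -0.2202, 0.1582]
tool_rot: [0.992, -0.121, 0.015, -0.001]
force: [-0.5, -1.3, -0.6]
finger_gap: 0.5
```

```bash
python3 - <<'E'
from h import *
s,p,d,c=snap("wrist","w12")
show(s,caps(s,p,d,c,"purple",.118,200))
print(s["q"].round(3))
E
python3 plan.py .4422 -.217 .157 -14 35 .054
```

```text
mean [ 0.4422 -0.2183] circ [ 0.4424 -0.2182] r 0.0096 ztop 0.1196 1831 tool [-0.0023 -0.0016]
[-0.696  0.591  1.896  0.029  0.631  1.095]
tip [ 0.446  -0.2222  0.1049] tool z [ 0.033  -0.0055 -0.9994]
at [ 0.4442 -0.2219  0.1588] yaw -14.0 t 9.8 gap 0.50 F [ 1.4 -0.4  0.3] tilt deg 1.92
[[-0.005, -0.0041, 0.0017, np.float64(0.0)]]
```

apply_moves([
  [[0,0,-0.05,0],[0,0,-0.05,0]],
])

```text
t: 10.05
tcp_pos: [0.4407, -0.2224, 0.2538]
tool_rot: [0.992, -0.122, 0.01, -0.004]
force: [1.4, -0.0, -0.0]
finger_gap: 0.497
```

```bash
python3 plan.py .4422 -.217 .157 -14 35 .054;python3 -c "
from h import *
manip.snapshot('top')"; python3 plan.py .4422 -.217 .157 -14 35 .054
```

```text
tip [ 0.4418 -0.2221  0.1998] tool z [ 0.0205  0.0046 -0.9998]
at [ 0.4407 -0.2224  0.2538] yaw -14.0 t 10.1 gap 0.50 F [ 1.4 -0.  -0. ] tilt deg 1.20
[[-0.0009, -0.0014, 0.0323, np.float64(-0.0)], [-0.0009, -0.0014, 0.0323, np.float64(-0.0)], [-0.0009, -0.0014, 0.0323, np.float64(-0.0)]]
tip [ 0.4452 -0.2249  0.2074] tool z [ 0.032  -0.0053 -0.9995]
at [ 0.4435 -0.2246  0.2614] yaw -14.0 t 10.1 gap 0.50 F [ 0.2 -1.2  3.8] tilt deg 1.86
[[-0.0027, -0.0022, 0.0347, np.float64(-0.0)], [-0.0027, -0.0022, 0.0347, np.float64(-0.0)], [-0.0027, -0.0022, 0.0347, np.float64(-0.0)]]
```

apply_moves([
  [[0,0,-0.03,0],[0,0,-0.03,0],[0,0,-0.03,0]],
])

```text
t: 10.4
tcp_pos: [0.4422, -0.2268, 0.3585]
tool_rot: [0.992, -0.122, 0.02, 0.003]
force: [0.6, -0.5, 0.1]
finger_gap: 0.502
```

```bash
cat > st.py <<'E'
import sys
from h import *
n=int(sys.argv[1]) if len(sys.argv)>1 else 2
for i in range(n):
    manip.snapshot("top"); s=manip.sense()
    Rt=Ro.from_quat(s["tool_rot"]).as_matrix()
    print(s["t"],s["tcp_pos"].round(4),"toolz",Rt[:,2].round(4),"F",s["force"].round(1))
E
python3 st.py 3
```

```text
10.45 [ 0.4443 -0.2286  0.3641] toolz [ 0.0476 -0.0193 -0.9987] F [ 0.6 -1.   4.6]
10.5 [ 0.4442 -0.2284  0.3619] toolz [ 0.047  -0.0187 -0.9987] F [ 1.  -0.6 -0.5]
10.55 [ 0.4432 -0.2276  0.3594] toolz [ 0.043  -0.0153 -0.999 ] F [-0.6  0.4 -0.7]
```

```bash
python3 st.py 5; python3 -c "
from h import *
s=manip.sense();print(s['q'].round(4),s['qd'].round(3),s['tau'].round(1))"
```

```text
10.6 [ 0.4423 -0.2268  0.3575] toolz [ 0.0394 -0.0121 -0.9992] F [-0.  -0.3 -0.8]
10.65 [ 0.4417 -0.2262  0.3561] toolz [ 0.0368 -0.0099 -0.9993] F [-0.4 -0.4 -0.5]
10.7 [ 0.4414 -0.2259  0.3553] toolz [ 0.0352 -0.0085 -0.9993] F [-0.6  0.2 -0.1]
10.75 [ 0.4413 -0.2258  0.3547] toolz [ 0.0343 -0.0077 -0.9994] F [ 0.4  0.9 -0.1]
10.8 [ 0.4413 -0.2257  0.3545] toolz [ 0.0339 -0.0074 -0.9994] F [-0.5  0.   0.1]
[-0.7063  0.2787  1.7028  0.0181  1.1296  1.1022] [ 0.001  0.006 -0.    -0.    -0.001  0.001] [  0.  -32.5 -17.8   0.1  -0.1  -0. ]
```

apply_moves([
  [[0,0,0.04,0],[0,0,0.04,0]],
])

```text
t: 11.0
tcp_pos: [0.4469, -0.2287, 0.2765]
tool_rot: [0.992, -0.122, 0.022, 0.005]
force: [-0.0, 0.4, -0.6]
finger_gap: 0.5
```

```bash
python3 st.py 8
```

```text
11.05 [ 0.4445 -0.2269  0.2705] toolz [ 0.034  -0.0075 -0.9994] F [-1.6  1.3 -3.6]
11.1 [ 0.4444 -0.2268  0.2727] toolz [ 0.0329 -0.0066 -0.9994] F [-0.9 -0.2 -0.2]
11.15 [ 0.4456 -0.2277  0.2751] toolz [ 0.0364 -0.0095 -0.9993] F [-0.   0.   0.3]
11.2 [ 0.4466 -0.2285  0.2769] toolz [ 0.0401 -0.0126 -0.9991] F [ 1.1 -0.6  0.2]
11.25 [ 0.4472 -0.229   0.2781] toolz [ 0.0427 -0.0148 -0.999 ] F [ 0.1 -0.  -0.2]
11.3 [ 0.4475 -0.2292  0.2788] toolz [ 0.0442 -0.0161 -0.9989] F [ 0.  -0.5 -0.1]
11.35 [ 0.4476 -0.2292  0.2791] toolz [ 0.0449 -0.0167 -0.9989] F [0.2 0.1 1.3]
11.4 [ 0.4475 -0.2292  0.2792] toolz [ 0.0452 -0.0169 -0.9988] F [-0.3 -0.6 -0.4]
```

apply_moves([
  [[0,0,-0.035,0],[0,0,-0.035,0],[0,0,-0.035,0]],
])

```text
t: 11.7
tcp_pos: [0.4413, -0.2264, 0.3862]
tool_rot: [0.992, -0.122, 0.021, 0.004]
force: [-0.2, -0.4, 0.7]
finger_gap: 0.503
```

```bash
python3 st.py 8 | tail -1
```

```text
12.1 [ 0.4411 -0.2262  0.383 ] toolz [ 0.0377 -0.0106 -0.9992] F [0.3 0.2 0.9]
```

apply_moves([
  [[0,0,0.04,0]],
])

```text
t: 12.2
tcp_pos: [0.445, -0.2285, 0.3462]
tool_rot: [0.992, -0.122, 0.024, 0.006]
force: [0.9, 0.5, 0.2]
finger_gap: 0.501
```

```bash
python3 st.py 1
```

```text
12.25 [ 0.4409 -0.2253  0.3372] toolz [ 0.0311 -0.005  -0.9995] F [-2.2  1.7 -4.4]
```

apply_moves([
  [[0,0,0.04,0]],
])

```text
t: 12.35
tcp_pos: [0.4436, -0.2267, 0.2987]
tool_rot: [0.992, -0.122, 0.018, 0.002]
force: [0.7, -0.7, -0.1]
finger_gap: 0.496
```

```bash
python3 st.py 1
```

```text
12.4 [ 0.4394 -0.2234  0.2902] toolz [ 0.0209  0.0035 -0.9998] F [-2.   1.  -4.6]
```

apply_moves([
  [[0,0,0.04,0]],
])

```text
t: 12.5
tcp_pos: [0.4417, -0.2244, 0.2515]
tool_rot: [0.992, -0.123, 0.012, -0.002]
force: [0.4, -0.9, -0.7]
finger_gap: 0.501
```

```bash
python3 st.py 8
```

```text
12.55 [ 0.4375 -0.2211  0.2432] toolz [ 0.0097  0.0129 -0.9999] F [-2.1  1.3 -3.7]
12.6 [ 0.4373 -0.2209  0.2456] toolz [ 0.0092  0.0134 -0.9999] F [-0.7  0.8 -0.3]
12.65 [ 0.4388 -0.2221  0.2483] toolz [ 0.0141  0.0092 -0.9999] F [0.4 0.8 0.2]
12.7 [ 0.4401 -0.2231  0.2502] toolz [ 0.0187  0.0054 -0.9998] F [-0.1 -0.1 -0.8]
12.75 [ 0.4408 -0.2237  0.2515] toolz [ 0.0218  0.0028 -0.9998] F [0.2 0.4 0. ]
12.8 [ 0.4412 -0.224   0.2522] toolz [ 0.0235  0.0013 -0.9997] F [ 0.3 -1.3 -0.2]
12.85 [ 0.4412 -0.224   0.2525] toolz [ 2.420e-02  7.000e-04 -9.997e-01] F [0.5 0.2 0.2]
12.9 [ 0.4412 -0.224   0.2525] toolz [ 2.450e-02  5.000e-04 -9.997e-01] F [ 0.6  0.4 -0.4]
```

apply_moves([
  [[0,0,0.045,0]],
])

```text
t: 13.0
tcp_pos: [0.4461, -0.227, 0.2131]
tool_rot: [0.992, -0.122, 0.019, 0.003]
force: [1.3, -0.5, -0.4]
finger_gap: 0.501
```

```bash
python3 st.py 1
```

```text
13.05 [ 0.4421 -0.2239  0.2043] toolz [ 0.0232  0.0015 -0.9997] F [-2.  1. -4.]
```

apply_moves([
  [[0,-0.003,0.035,0]],
])

```text
t: 13.15
tcp_pos: [0.4454, -0.2225, 0.1719]
tool_rot: [0.992, -0.123, 0.015, -0.0]
force: [0.5, -0.3, -0.4]
finger_gap: 0.5
```

```bash
python3 st.py 8 | tail -1;  python3 plan.py .4422 -.217 .157 -14 35 .054
python3 - <<'E'
from h import *
s,p,d,c=snap("wrist","w12")
show(s,caps(s,p,d,c,"purple",.118,200))
E
```

```text
13.55 [ 0.4444 -0.2216  0.1714] toolz [ 0.0263 -0.001  -0.9997] F [ 0.3 -0.6 -0.2]
tip [ 0.4458 -0.2217  0.1175] tool z [ 0.0263 -0.001  -0.9997]
at [ 0.4444 -0.2216  0.1714] yaw -14.1 t 13.6 gap 0.50 F [ 0.3 -0.6 -0.2] tilt deg 1.51
[[-0.005, -0.0036, 0.0143, np.float64(-0.1)]]
mean [ 0.5549 -0.2466] circ [ 0.5558 -0.2468] r 0.0061 ztop 0.1179 590 tool [ 0.1124 -0.0023]
mean [ 0.4421 -0.2182] circ [ 0.442  -0.2181] r 0.0095 ztop 0.1196 1497 tool [-0.005  -0.0025]
```

apply_moves([
  [[-0.005,-0.0036,0.014,0]],
])

```text
t: 13.7
tcp_pos: [0.4424, -0.2184, 0.1595]
tool_rot: [0.992, -0.123, 0.016, 0.001]
force: [-0.0, -0.3, 0.1]
finger_gap: 0.499
```

```bash
python3 st.py 6 | tail -1;  python3 plan.py .4422 -.217 .157 -14 35 .054
```

```text
14.0 [ 0.4411 -0.2172  0.1578] toolz [ 0.0271 -0.0017 -0.9996] F [ 0.6 -1.4  0.2]
tip [ 0.4425 -0.2173  0.1038] tool z [ 0.0271 -0.0017 -0.9996]
at [ 0.4411 -0.2172  0.1578] yaw -14.1 t 14.0 gap 0.50 F [ 0.6 -1.4  0.2] tilt deg 1.55
[[-0.0004, -0.0002, 0.0008, np.float64(-0.1)]]
```

apply_moves([
  [[0,0,0,0]],
], fingers=0.0)

```text
t: 14.1
tcp_pos: [0.4414, -0.2175, 0.1582]
tool_rot: [0.992, -0.123, 0.014, -0.001]
force: [-0.3, -0.2, -0.5]
finger_gap: 0.349
```

```bash
python3 st.py 8 | tail -1;  python3 plan.py .4422 -.217 .157 -14 35 .054
```

```text
14.5 [ 0.4414 -0.2175  0.1582] toolz [ 0.0281 -0.0026 -0.9996] F [0.1 0.4 6.1]
tip [ 0.4429 -0.2176  0.1042] tool z [ 0.0281 -0.0026 -0.9996]
at [ 0.4414 -0.2175  0.1582] yaw -14.1 t 14.5 gap 0.20 F [0.1 0.4 6.1] tilt deg 1.62
[[-0.0009, -0.0004, 0.0012, np.float64(-0.1)]]
```

apply_moves([
  [[0,0,-0.05,0],[0,0,-0.05,0],[0,0,-0.05,0]],
])

```text
t: 14.8
tcp_pos: [0.435, -0.2158, 0.3008]
tool_rot: [0.992, -0.123, 0.003, -0.008]
force: [1.0, -1.2, 0.1]
finger_gap: 0.2
```

```bash
python3 st.py 8 | tail -1;  python3 plan.py .533 .085 .33 -14 46
```

```text
15.2 [ 0.4351 -0.2157  0.299 ] toolz [ 0.0082  0.0142 -0.9999] F [ 0.1  0.2 -0.6]
at [ 0.4351 -0.2157  0.299 ] yaw -14.2 t 15.2 gap 0.20 F [ 0.1  0.2 -0.6] tilt deg 0.94
[[0.0031, -0.0451, -0.0037, np.float64(-0.0)], [0.0031, -0.0451, -0.0037, np.float64(-0.0)], [0.0031, -0.0451, -0.0037, np.float64(-0.0)], [0.0031, -0.0451, -0.0037, np.float64(-0.0)], [0.0031, -0.0451, -0.0037, np.float64(-0.0)]]
[[0.0032, -0.0451, -0.0037, np.float64(-0.0)], [0.0032, -0.0451, -0.0037, np.float64(-0.0)]]
```

Tilt is nearly cancelled. Traverse.

apply_moves([
  [[0.003,-0.045,-0.004,0],[0.003,-0.045,-0.004,0],[0.003,-0.045,-0.004,0],[0.003,-0.045,-0.004,0],[0.003,-0.045,-0.003,0]],
])

```text
t: 15.7
tcp_pos: [0.5053, -0.0009, 0.3139]
tool_rot: [0.991, -0.13, -0.004, -0.009]
force: [0.5, 0.5, 0.5]
finger_gap: 0.197
```

apply_moves([
  [[0.003,-0.035,-0.003,0],[0.002,-0.02,-0.002,0]],
])

```text
t: 15.9
tcp_pos: [0.5241, 0.0561, 0.3167]
tool_rot: [0.992, -0.129, -0.008, -0.009]
force: [0.0, -0.0, -1.0]
finger_gap: 0.202
```

```bash
python3 st.py 8 | tail -1;  python3 plan.py .533 .09 .30 -14 46;  python3 - <<'E'
from h import *
s,p,d,c=snap("wrist","w13")
showh(s,holes(c,d,.093,-.004,.005,amin=15))
E
```

```text
16.3 [0.5237 0.0523 0.3177] toolz [-0.0109  0.0194 -0.9998] F [-0.4  0.6  0.4]
at [0.5237 0.0523 0.3177] yaw -15.0 t 16.3 gap 0.20 F [-0.4  0.6  0.4] tilt deg 1.28
[[-0.0005, -0.0386, 0.0184, np.float64(-1.0)]]
px [142. 256.] cent [0.4618 0.2084] rect [0.4615 0.2084] size mm [19.4 16.8]
px [ 83. 236.] cent [0.5024 0.2677] rect [0.5025 0.2679] size mm [18.3 17.1]
px [196. 232.] cent [0.4752 0.1373] rect [0.4753 0.1373] size mm [18.6 17.2]
px [215. 172.] cent [0.5348 0.096 ] rect [0.5348 0.0958] size mm [19.  18.2]
px [ 53. 118.] cent [0.6331 0.2398] rect [0.6335 0.2398] size mm [16.7 19.2]
px [110.  84.] cent [0.6463 0.169 ] rect [0.646  0.1691] size mm [18.4 18.1]
```

View pics/w13.png

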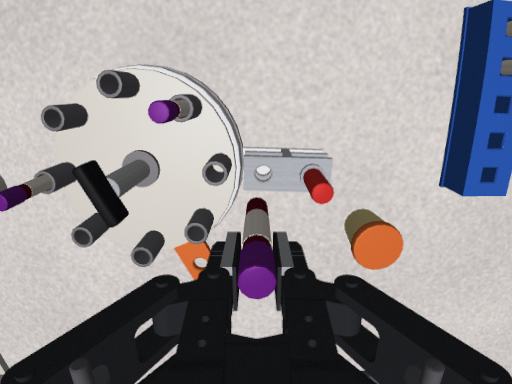

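```bash
cat >> h.py <<'E'
def held(s,c,d):
    "axis of the held tube in tool frame, from the visible front surface of its body"
    m=np.zeros(d.shape,bool); m[185:245,225:290]=True
    T=totool(s,pts(c,d,m)); o=[]
    for z in np.arange(.085,.140,.005):
        q=T[(abs(T[:,2]-z)<.0035)&(abs(T[:,1])<.0125)&(abs(T[:,0])<.014)]
        if len(q)<8: continue
        y=(np.percentile(q[:,1],3)+np.percentile(q[:,1],97))/2
        f=q[abs(q[:,1]-y)<.002][:,0]
        o.append((z,np.median(f)-.008,y))
    o=np.array(o); px=np.polyfit(o[:,0],o[:,1],1); py=np.polyfit(o[:,0],o[:,2],1)
    zf=.149
    return np.array([np.polyval(px,zf),np.polyval(py,zf),zf]),px[0],py[0]
E
python3 - <<'E'
from h import *
s,p,d,c=snap("wrist")
print(held(s,c,d))
E
python3 plan.py .5348 .0960 .255 -14 46 .149
```

```text
(array([-0.00361958,  0.00130214,  0.149     ]), np.float64(-0.028413382556567866), np.float64(-0.002075205437579753))
tip [0.5224 0.0552 0.1691] tool z [-0.0101  0.0194 -0.9998]
at [0.5239 0.0523 0.3181] yaw -15.0 t 16.4 gap 0.20 F [-0.6 -0.1 -0.2] tilt deg 1.25
[[0.0012, -0.0208, 0.0319, np.float64(-0.5)], [0.0014, -0.0208, 0.0319, np.float64(-0.5)]]
```

apply_moves([
  [[0.002,-0.013,0.022,0],[0.001,-0.012,0.022,0],[0,-0.008,0.022,0],[0,-0.004,0.006,0]],
])

```text
t: 16.8
tcp_pos: [0.5377, 0.0858, 0.2471]
tool_rot: [0.991, -0.134, -0.003, -0.009]
force: [0.2, 0.6, -0.6]
finger_gap: 0.199
```

```bash
python3 st.py 8 | tail -1;  python3 - <<'E'
from h import *
s,p,d,c=snap("wrist","w14")
print(held(s,c,d))
showh(s,holes(c,d,.093,-.004,.005,amin=15))
E
python3 plan.py .5348 .0960 .25 - 46 .149 -.0036 .0013
```

```text
17.2 [0.5392 0.0856 0.25  ] toolz [ 0.0028  0.0179 -0.9998] F [0.6 0.9 0.2]
(array([-0.00352721,  0.00143126,  0.149     ]), np.float64(-0.026032149917054662), np.float64(0.0013752753172805627))
px [ 81. 279.] cent [0.503  0.2677] rect [0.5028 0.2678] size mm [18.7 15.3]
px [ 43. 136.] cent [0.633  0.2397] rect [0.6329 0.2398] size mm [17.1 17.9]
px [114.  93.] cent [0.6461 0.1688] rect [0.646 0.169] size mm [18.1 18.6]
tip [0.5357 0.088  0.1009] tool z [ 0.0026  0.0179 -0.9998]
at [0.5392 0.0856 0.2499] yaw -15.4 t 17.2 gap 0.20 F [-0.9 -0.2 -0.4] tilt deg 1.03
[[-0.003, -0.0075, -0.0, np.float64(-0.0)]]
```

View pics/w14.png

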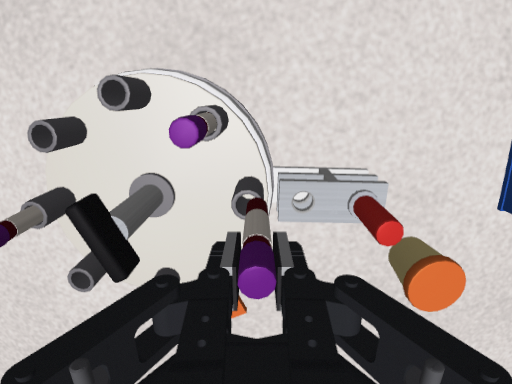

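apply_moves([
  [[-0.003,-0.0075,0,0]],
])

```text
t: 17.35
tcp_pos: [0.5385, 0.0931, 0.2505]
tool_rot: [0.991, -0.135, 0.001, -0.009]
force: [-0.2, 0.1, -0.1]
finger_gap: 0.198
```

```bash
python3 st.py 6 | tail -1; python3 plan.py .5348 .0960 .199 - 46 .149 -.0036 .0013;   python3 - <<'E'
from h import *
s,p,d,c=snap("wrist","w15")
P=p[130:300,170:340]; cv2.imwrite("pics/w15c.png",cv2.resize(P[:,:,::-1],None,fx=3.4,fy=3.4))
E
```

```text
17.65 [0.5382 0.0938 0.2501] toolz [ 0.0026  0.0178 -0.9998] F [0.4 0.2 0. ]
tip [0.5348 0.0962 0.1011] tool z [ 0.0026  0.0178 -0.9998]
at [0.5382 0.0938 0.2501] yaw -15.4 t 17.6 gap 0.20 F [0.4 0.2 0. ] tilt deg 1.03
[[0.0001, 0.0005, 0.0255, np.float64(-0.0)], [0.0001, 0.0005, 0.0255, np.float64(-0.0)]]
```

View pics/w15c.png

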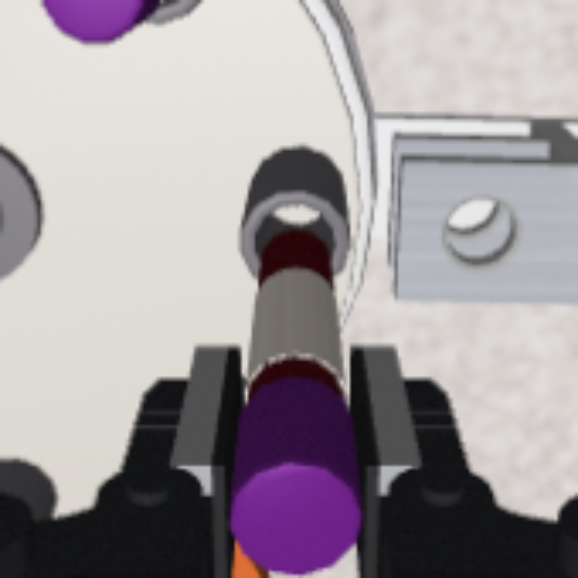

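apply_moves([
  [[0.0,0.0005,0.013,0]],
])

```text
t: 17.8
tcp_pos: [0.5393, 0.0935, 0.2382]
tool_rot: [0.991, -0.134, 0.002, -0.009]
force: [0.2, -0.5, -1.1]
finger_gap: 0.196
```

```bash
python3 st.py 6 | tail -1; python3 plan.py .5346 .0962 .199 - 46 .149 -.0036 .0013;   python3 - <<'E'
from h import *
s,p,d,c=snap("wrist","w16")
P=p[130:300,170:340]; cv2.imwrite("pics/w16c.png",cv2.resize(P[:,:,::-1],None,fx=3.4,fy=3.4))
E
```

```text
18.1 [0.5384 0.0934 0.2373] toolz [ 0.003   0.0178 -0.9998] F [-0.6 -0.7  0.5]
tip [0.535  0.0958 0.0883] tool z [ 0.003   0.0178 -0.9998]
at [0.5384 0.0934 0.2373] yaw -15.4 t 18.1 gap 0.19 F [-0.6 -0.7  0.5] tilt deg 1.03
[[-0.0004, 0.0004, 0.0383, np.float64(-0.0)]]
```

View pics/w16c.png

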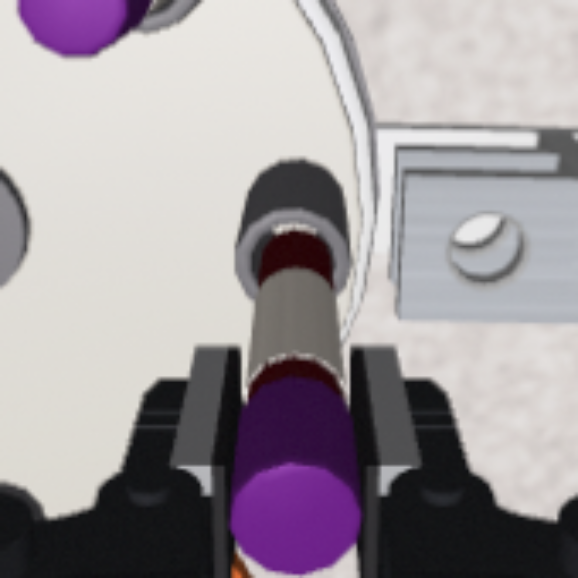

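apply_moves([
  [[0,0,0.018,0],[0,0,0.016,0]],
])

```text
t: 18.35
tcp_pos: [0.54, 0.0942, 0.2058]
tool_rot: [0.991, -0.134, 0.003, -0.01]
force: [-1.3, 1.3, 0.8]
finger_gap: 0.199
```

```bash
python3 st.py 6 | tail -2; python3 plan.py .5346 .0962 .199 - 46 .149 -.0036 .0013
```

```text
18.6 [0.54   0.0942 0.206 ] toolz [ 0.0082  0.018  -0.9998] F [-1.2 -0.3 -0.6]
18.65 [0.54   0.0942 0.2061] toolz [ 0.0085  0.018  -0.9998] F [-1.   0.5 -0.8]
tip [0.5375 0.0966 0.0571] tool z [ 0.0085  0.018  -0.9998]
at [0.54   0.0942 0.2061] yaw -15.4 t 18.6 gap 0.20 F [-1.   0.5 -0.8] tilt deg 1.14
[[-0.0027, 0.0013, 0.0071, np.float64(-0.0)]]
```

apply_moves([
  [[-0.002,0.0005,0.009,0]],
])

```text
t: 18.75
tcp_pos: [0.5392, 0.0944, 0.1985]
tool_rot: [0.991, -0.134, 0.005, -0.01]
force: [1.1, -0.9, -0.5]
finger_gap: 0.202
```

```bash
python3 st.py 5 | tail -1
```

```text
19.0 [0.5383 0.0944 0.1972] toolz [ 0.0092  0.0179 -0.9998] F [-0.5 -0.  -0.5]
```

apply_moves([
  [[0,0,0.001,0]],
], fingers=0.5)

```text
t: 19.1
tcp_pos: [0.5387, 0.0943, 0.1965]
tool_rot: [0.991, -0.134, 0.004, -0.01]
force: [-0.1, 0.1, 0.1]
finger_gap: 0.355
```

```bash
python3 st.py 7 | tail -1
```

```text
19.45 [0.5383 0.0944 0.1962] toolz [ 0.0093  0.0179 -0.9998] F [0.2 0.8 0.8]
```

apply_moves([
  [[0,0,-0.04,0],[0,0,-0.045,0]],
])

```text
t: 19.65
tcp_pos: [0.5344, 0.0928, 0.2768]
tool_rot: [0.991, -0.134, -0.005, -0.009]
force: [1.1, -0.3, -0.2]
finger_gap: 0.502
```

```bash
python3 st.py 7 | tail -1;  python3 - <<'E'
from h import *
s,p,d,c=snap("wrist","w17")
show(s,caps(s,p,d,c,"purple",.156,200))
E
python3 plan.py .55 -.235 .28 -14 46
```

```text
20.0 [0.5343 0.0928 0.2759] toolz [-0.0055  0.0184 -0.9998] F [-1.1  0.2  0.2]
mean [0.6102 0.1125] circ [0.6104 0.1126] r 0.0089 ztop 0.1578 722 tool [ 0.0699 -0.0364]
mean [0.5355 0.0975] circ [0.5354 0.0975] r 0.0092 ztop 0.1577 686 tool [ 0.0016 -0.0019]
mean [0.5695 0.2824] circ [0.569 0.283] r 0.0102 ztop 0.1575 750 tool [-0.0153 -0.1897]
at [0.5344 0.0928 0.2758] yaw -15.4 t 20.1 gap 0.50 F [-0.6  0.4 -0.6] tilt deg 1.11
[[0.0128, 0.039, -0.0013, np.float64(-0.2)], [0.0126, 0.039, -0.0013, np.float64(-0.2)], [0.0125, 0.0391, -0.0013, np.float64(-0.2)], [0.0124, 0.0391, -0.0013, np.float64(-0.2)], [0.0123, 0.0391, -0.0013, np.float64(-0.2)]]
[[0.0122, 0.0392, -0.0013, np.float64(-0.2)], [0.012, 0.0392, -0.0013, np.float64(-0.2)], [0.0119, 0.0392, -0.0013, np.float64(-0.2)]]
```

View pics/w17.png

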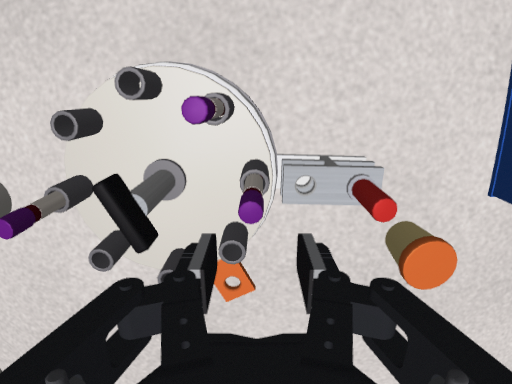

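apply_moves([
  [[0.013,0.039,-0.001,0],[0.0125,0.039,-0.001,0],[0.0125,0.039,-0.001,0],[0.0125,0.039,-0.001,0],[0.012,0.039,-0.001,0]],
])

```text
t: 20.55
tcp_pos: [0.541, -0.1118, 0.2699]
tool_rot: [0.992, -0.129, -0.011, -0.011]
force: [1.3, -1.0, -0.4]
finger_gap: 0.502
```

apply_moves([
  [[0.012,0.039,-0.001,0],[0.012,0.035,-0.001,0],[0.01,0.02,0,0]],
])

```text
t: 20.85
tcp_pos: [0.5482, -0.2174, 0.2649]
tool_rot: [0.991, -0.13, -0.014, -0.012]
force: [1.1, 0.3, -0.4]
finger_gap: 0.5
```

```bash
python3 st.py 8 | tail -1;  python3 - <<'E'
from h import *
s,p,d,c=snap("wrist","w18")
show(s,caps(s,p,d,c,"purple",.118,200))
showh(s,holes(c,d,.05))
E
python3 plan.py .5632 -.2475 .28 -14 46
```

```text
21.25 [ 0.5484 -0.213   0.266 ] toolz [-0.0242  0.0273 -0.9993] F [ 0.5  0.9 -1.1]
mean [ 0.6017 -0.2579] circ [ 0.6017 -0.2577] r 0.0088 ztop 0.1199 514 tool [0.0679 0.033 ]
mean [ 0.5619 -0.2486] circ [ 0.5618 -0.2484] r 0.0090 ztop 0.1197 524 tool [0.027  0.0342]
px [ 23. 329.] cent [0.4143 0.1554] rect [0.4145 0.1557] size mm [19.1 18.1]
px [501. 198.] cent [ 0.456  -0.4563] rect [ 0.4558 -0.4567] size mm [19.1 18.7]
px [288. 261.] cent [ 0.4403 -0.2171] rect [ 0.4401 -0.2171] size mm [19.4 18.1]
px [288. 227.] cent [ 0.4803 -0.2271] rect [ 0.4797 -0.227 ] size mm [20.2 18.9]
px [289. 190.] cent [ 0.5212 -0.2374] rect [ 0.5211 -0.2375] size mm [19.8 19.3]
px [293. 156.] cent [ 0.5504 -0.2506] rect [ 0.5517 -0.2503] size mm [43.  24.6]
px [297. 108.] cent [ 0.5975 -0.2623] rect [ 0.5967 -0.2623] size mm [29.4 26.5]
at [ 0.5485 -0.2131  0.2662] yaw -14.7 t 21.3 gap 0.50 F [0.6 0.5 0.1] tilt deg 2.06
[[0.0225, 0.0292, -0.0151, np.float64(-0.7)]]
```

View pics/w18.png

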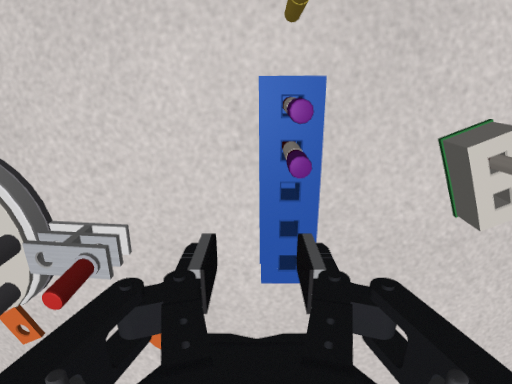

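apply_moves([
  [[0.013,0.018,0,0],[0.0,0.014,0.02,0],[0,0,0.03,0],[0,0,0.03,0]],
])

```text
t: 21.7
tcp_pos: [0.5553, -0.2441, 0.1895]
tool_rot: [0.992, -0.125, -0.007, -0.009]
force: [0.1, 0.6, -0.6]
finger_gap: 0.5
```

```bash
python3 st.py 8 | tail -1;  python3 - <<'E'
from h import *
s,p,d,c=snap("wrist","w19")
show(s,caps(s,p,d,c,"purple",.118,200))
E
python3 plan.py .5622 -.2472 .158 -14 46 .054
```

```text
22.1 [ 0.5556 -0.2446  0.1912] toolz [-0.0114  0.0184 -0.9998] F [-0.3 -0.   0.6]
mean [ 0.6021 -0.2589] circ [ 0.6019 -0.2589] r 0.0088 ztop 0.1197 1101 tool [0.0499 0.0037]
mean [ 0.5614 -0.2473] circ [ 0.5601 -0.2471] r 0.0086 ztop 0.1196 1200 tool [0.0064 0.0027]
tip [ 0.5548 -0.2436  0.137 ] tool z [-0.0117  0.0186 -0.9998]
at [ 0.5554 -0.2446  0.191 ] yaw -14.3 t 22.1 gap 0.50 F [-0.7  0.7  0.1] tilt deg 1.26
[[0.0086, 0.0022, 0.0329, np.float64(-0.3)]]
```

apply_moves([
  [[0.006,0.002,0.017,0],[0,0,0.016,0]],
])

```text
t: 22.35
tcp_pos: [0.563, -0.249, 0.1605]
tool_rot: [0.992, -0.125, -0.003, -0.006]
force: [0.2, 0.4, -0.5]
finger_gap: 0.503
```

```bash
python3 st.py 8 | tail -1;  python3 - <<'E'
from h import *
s,p,d,c=snap("wrist","w19")
show(s,caps(s,p,d,c,"purple",.118,200))
E
python3 plan.py .5622 -.2472 .158 -14 46 .054
```

```text
22.75 [ 0.562  -0.2483  0.1609] toolz [-0.0058  0.0146 -0.9999] F [ 0.6 -0.7  0. ]
mean [ 0.6026 -0.259 ] circ [ 0.6024 -0.2589] r 0.0092 ztop 0.1197 1771 tool [0.0424 0.0011]
mean [ 0.5617 -0.2478] circ [ 0.5618 -0.2477] r 0.0097 ztop 0.1196 1820 tool [0.0002 0.0003]
tip [ 0.5616 -0.2475  0.107 ] tool z [-0.0058  0.0146 -0.9999]
at [ 0.562  -0.2483  0.161 ] yaw -14.3 t 22.8 gap 0.50 F [-0.1  0.1  0.5] tilt deg 0.90
[[0.0005, -0.0004, 0.003, np.float64(-0.3)]]
```

Well centred. Close.

apply_moves([
  [[0,-0.001,0.003,0]],
], fingers=0.0)

```text
t: 22.9
tcp_pos: [0.5626, -0.2476, 0.1587]
tool_rot: [0.992, -0.125, -0.003, -0.006]
force: [0.5, 1.2, -0.1]
finger_gap: 0.342
```

```bash
python3 st.py 8 | tail -1
```

```text
23.3 [ 0.5622 -0.2473  0.158 ] toolz [-0.0058  0.0147 -0.9999] F [ 0.2 -0.1 -0.2]
```

apply_moves([
  [[0,0,-0.05,0],[0,0,-0.05,0],[0,0,-0.05,0]],
])

```text
t: 23.6
tcp_pos: [0.5602, -0.2477, 0.3003]
tool_rot: [0.992, -0.125, -0.015, -0.013]
force: [0.7, -0.4, -0.8]
finger_gap: 0.198
```

```bash
python3 st.py 8 | tail -1;  python3 - <<'E'
from h import *
s,p,d,c=snap("wrist","w20")
print(held(s,c,d))
E
python3 plan.py .505 .22 .325 -14 46
python3 plan.py .52 .24 .325 20 46
```

```text
24.0 [ 0.5601 -0.2476  0.2981] toolz [-0.0259  0.0289 -0.9992] F [-0.3  0.2 -0.7]
(array([0.00097488, 0.00179432, 0.149     ]), np.float64(0.011788198430472359), np.float64(0.004658374834019296))
at [ 0.5602 -0.2477  0.2982] yaw -14.3 t 24.1 gap 0.20 F [-0.6  0.2 -0.5] tilt deg 2.21
[[-0.0155, -0.04, -0.0011, np.float64(-0.0)], [-0.0154, -0.04, -0.0011, np.float64(-0.0)], [-0.0154, -0.04, -0.0011, np.float64(-0.0)], [-0.0154, -0.04, -0.0011, np.float64(-0.0)], [-0.0154, -0.04, -0.0011, np.float64(-0.0)]]
[[-0.0154, -0.04, -0.0011, np.float64(-0.0)], [-0.0153, -0.04, -0.0011, np.float64(-0.0)], [-0.0153, -0.04, -0.0011, np.float64(-0.0)], [-0.0153, -0.04, -0.0011, np.float64(-0.0)], [-0.0153, -0.0401, -0.0011, np.float64(-0.0)]]
[[-0.0152, -0.0401, -0.0011, np.float64(-0.0)]]
at [ 0.5602 -0.2477  0.2982] yaw -14.3 t 24.1 gap 0.20 F [-0.6  0.2 -0.5] tilt deg 2.21
[[-0.0146, -0.0421, -0.0011, np.float64(-3.1)], [-0.0123, -0.0428, -0.0011, np.float64(-3.1)], [-0.0099, -0.0434, -0.0011, np.float64(-3.1)], [-0.0076, -0.0439, -0.0011, np.float64(-3.1)], [-0.0052, -0.0442, -0.0011, np.float64(-3.1)]]
[[-0.0027, -0.0445, -0.0011, np.float64(-3.1)], [-0.0003, -0.0445, -0.0011, np.float64(-3.1)], [0.0021, -0.0445, -0.0011, np.float64(-3.1)], [0.0045, -0.0443, -0.0011, np.float64(-3.1)], [0.0069, -0.044, -0.0011, np.float64(-3.1)]]
[[0.0093, -0.0436, -0.0011, np.float64(-3.1)]]
```

View pics/w20.png

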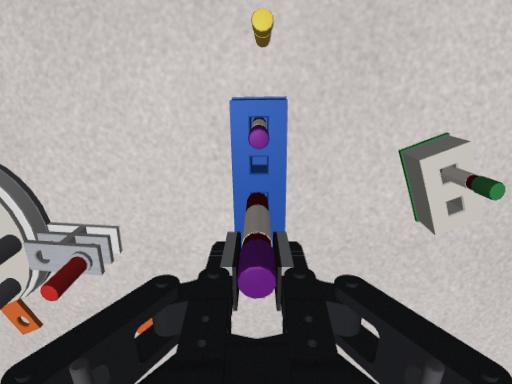

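```bash
python3 plan.py .635 .155 .335 -14 46
```

```text
at [ 0.5602 -0.2477  0.2982] yaw -14.3 t 24.1 gap 0.20 F [-0.6  0.2 -0.5] tilt deg 2.21
[[-0.0032, -0.0455, -0.003, np.float64(-0.0)], [-0.0031, -0.0455, -0.003, np.float64(-0.0)], [-0.0031, -0.0455, -0.003, np.float64(-0.0)], [-0.0031, -0.0455, -0.003, np.float64(-0.0)], [-0.003, -0.0455, -0.003, np.float64(-0.0)]]
[[-0.003, -0.0455, -0.003, np.float64(-0.0)], [-0.003, -0.0455, -0.003, np.float64(-0.0)], [-0.003, -0.0455, -0.003, np.float64(-0.0)], [-0.0029, -0.0455, -0.003, np.float64(-0.0)]]
```

apply_moves([
  [[-0.003,-0.045,-0.006,0],[-0.003,-0.045,-0.006,0],[-0.003,-0.045,-0.006,0],[-0.003,-0.045,-0.005,0],[-0.003,-0.045,-0.004,0]],
])

```text
t: 24.55
tcp_pos: [0.6024, -0.027, 0.3227]
tool_rot: [0.991, -0.132, -0.021, -0.014]
force: [0.8, 0.3, -0.4]
finger_gap: 0.198
```

```bash
python3 plan.py .635 .155 .335 -14 46
```

```text
at [ 0.6024 -0.027   0.3227] yaw -15.1 t 24.6 gap 0.20 F [ 0.8  0.3 -0.4] tilt deg 2.87
[[-0.0033, -0.0369, -0.0015, np.float64(-0.2)], [-0.0032, -0.0369, -0.0015, np.float64(-0.2)], [-0.003, -0.0369, -0.0015, np.float64(-0.2)], [-0.0029, -0.0369, -0.0015, np.float64(-0.2)], [-0.0027, -0.0369, -0.0015, np.float64(-0.2)]]
```

apply_moves([
  [[-0.002,-0.037,-0.004,0],[-0.002,-0.037,-0.004,0],[-0.002,-0.037,-0.003,0],[-0.002,-0.03,-0.002,0],[0,-0.02,-0.001,0]],
])

```text
t: 25.05
tcp_pos: [0.636, 0.1409, 0.3341]
tool_rot: [0.991, -0.129, -0.027, -0.014]
force: [1.0, 0.3, -0.1]
finger_gap: 0.2
```

```bash
python3 st.py 8 | tail -1;  python3 - <<'E'
from h import *
s,p,d,c=snap("wrist","w21")
h=held(s,c,d);print(h)
showh(s,holes(c,d,.093,-.004,.005,amin=15))
E
python3 plan.py .6463 .169 .26 - 20 .149 .001 .0018
```

```text
25.45 [0.6361 0.137  0.3351] toolz [-0.0493  0.0335 -0.9982] F [ 0.8 -0.5 -0.1]
(array([0.00105756, 0.00186187, 0.149     ]), np.float64(0.013300706644928906), np.float64(0.0041313904647724865))
px [169. 185.] cent [0.6326 0.2426] rect [0.6327 0.2427] size mm [18.2 17.4]
px [225. 157.] cent [0.6475 0.172 ] rect [0.6476 0.1721] size mm [18.2 18. ]
tip [0.6294 0.1401 0.1865] tool z [-0.0489  0.0336 -0.9982]
at [0.6362 0.1371 0.3353] yaw -15.1 t 25.5 gap 0.20 F [ 0.1 -0.1 -0.1] tilt deg 3.40
[[0.0026, -0.0062, 0.0151, np.float64(-0.0)], [0.0026, -0.0062, 0.0151, np.float64(-0.0)], [0.0026, -0.0062, 0.0151, np.float64(-0.0)], [0.0026, -0.0062, 0.0151, np.float64(-0.0)], [0.0026, -0.0062, 0.0151, np.float64(-0.0)]]
```

View pics/w21.png

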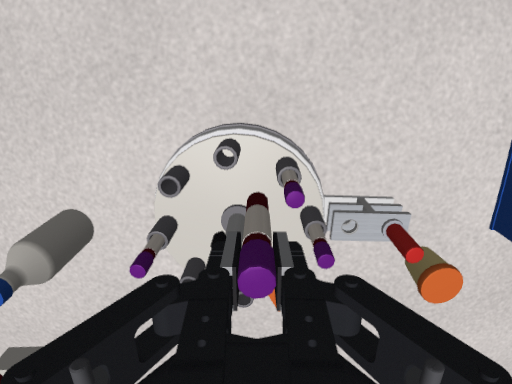

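apply_moves([
  [[0,0,-0.045,0]],
])

```text
t: 25.6
tcp_pos: [0.6353, 0.1345, 0.3737]
tool_rot: [0.991, -0.132, -0.034, -0.012]
force: [0.9, 0.4, -0.5]
finger_gap: 0.2
```

```bash
python3 st.py 1
```

```text
25.65 [0.6401 0.1343 0.3864] toolz [-0.0418  0.0335 -0.9986] F [2.1 0.5 6.3]
```

apply_moves([
  [[0,0,-0.045,0]],
])

```text
t: 25.75
tcp_pos: [0.6404, 0.1319, 0.4264]
tool_rot: [0.991, -0.133, -0.028, -0.013]
force: [0.0, 0.6, -1.2]
finger_gap: 0.203
```

```bash
python3 st.py 1
```

```text
25.8 [0.6444 0.1316 0.4393] toolz [-0.0281  0.0335 -0.999 ] F [3.3 0.2 7. ]
```

apply_moves([
  [[0,0,0,0]],
])

```text
t: 25.9
tcp_pos: [0.6454, 0.1308, 0.4427]
tool_rot: [0.991, -0.133, -0.013, -0.015]
force: [0.0, -0.3, -1.0]
finger_gap: 0.2
```

```bash
python3 st.py 8|tail -1
```

```text
26.3 [0.644  0.1316 0.4377] toolz [-0.0311  0.0334 -0.999 ] F [-0.1  0.3 -0.3]
```

apply_moves([
  [[0,0,0.04,0],[0,0,0.04,0]],
])

```text
t: 26.5
tcp_pos: [0.6447, 0.1345, 0.3618]
tool_rot: [0.991, -0.133, -0.01, -0.016]
force: [-0.1, -0.8, -0.1]
finger_gap: 0.201
```

```bash
python3 st.py 8|tail -1
```

```text
26.9 [0.6458 0.1345 0.3653] toolz [-0.0131  0.0339 -0.9993] F [ 1.3 -0.2  0.2]
```

apply_moves([
  [[0.003,-0.03,0,0]],
])

```text
t: 27.0
tcp_pos: [0.6567, 0.16, 0.3679]
tool_rot: [0.991, -0.134, -0.008, -0.015]
force: [0.9, -0.1, -0.1]
finger_gap: 0.205
```

```bash
python3 st.py 9; python3 -c "
from h import *
print(manip.sense()['q'].round(3))"
```

```text
27.05 [0.6587 0.1662 0.3688] toolz [-0.0065  0.0384 -0.9992] F [2.5 2.8 1.2]
27.1 [0.658  0.1649 0.3685] toolz [-0.0077  0.036  -0.9993] F [-0.6 -0.9 -0.5]
27.15 [0.6574 0.1637 0.368 ] toolz [-0.0096  0.0342 -0.9994] F [-0.3 -0.6 -0.1]
27.2 [0.6569 0.1629 0.3674] toolz [-0.0109  0.0335 -0.9994] F [-0.9 -0.4 -0.4]
27.25 [0.6566 0.1625 0.3671] toolz [-0.0118  0.0334 -0.9994] F [-0.8  0.1 -0.9]
27.3 [0.6565 0.1622 0.3668] toolz [-0.0124  0.0335 -0.9994] F [ 0.7 -0.4 -0.2]
27.35 [0.6565 0.162  0.3666] toolz [-0.0128  0.0335 -0.9994] F [-0.3 -0.2  0.8]
27.4 [0.6565 0.1619 0.3664] toolz [-0.013   0.0337 -0.9993] F [-0.1 -0.3 -0.2]
27.45 [0.6565 0.1619 0.3663] toolz [-0.0132  0.0337 -0.9993] F [-0.4  0.2  0. ]
[0.065 0.546 1.216 0.035 1.391 1.896]
```

apply_moves([
  [[-0.003,0,0.04,0],[-0.003,0,0.04,0]],
])

```text
t: 27.65
tcp_pos: [0.654, 0.1653, 0.2927]
tool_rot: [0.991, -0.134, 0.0, -0.018]
force: [0.3, 0.4, -1.2]
finger_gap: 0.199
```

```bash
python3 st.py 8|tail -1;   python3 - <<'E'
from h import *
s,p,d,c=snap("wrist","w22")
h=held(s,c,d);print(h)
showh(s,holes(c,d,.093,-.004,.005,amin=15))
E
python3 plan.py .6472 .171 .252 - 30 .149 .001 .0018
```

```text
28.05 [0.6551 0.1658 0.295 ] toolz [ 0.0067  0.035  -0.9994] F [-0.8 -0.3  0.7]
(array([0.00108488, 0.00164728, 0.149     ]), np.float64(0.012447627261179544), np.float64(0.000694007510850297))
px [194. 220.] cent [0.6328 0.243 ] rect [0.6328 0.2432] size mm [18.7 18.1]
tip [0.6563 0.169  0.1458] tool z [ 0.0061  0.0349 -0.9994]
at [0.6549 0.1658 0.2948] yaw -15.3 t 28.1 gap 0.20 F [0.  0.2 0.3] tilt deg 2.03
[[-0.0046, 0.001, 0.0214, np.float64(-0.0)], [-0.0046, 0.001, 0.0214, np.float64(-0.0)]]
```

apply_moves([
  [[-0.009,0.001,0.039,0]],
])

```text
t: 28.2
tcp_pos: [0.6513, 0.1686, 0.2627]
tool_rot: [0.991, -0.133, 0.009, -0.02]
force: [2.2, 0.4, 0.4]
finger_gap: 0.197
```

```bash
python3 st.py 8|tail -1;   python3 - <<'E'
from h import *
s,p,d,c=snap("wrist","w23")
h=held(s,c,d);print(h)
showh(s,holes(c,d,.093,-.004,.005,amin=15))
P=p[130:300,170:340]; cv2.imwrite("pics/w23c.png",cv2.resize(P[:,:,::-1],None,fx=3.4,fy=3.4))
E
python3 plan.py .6472 .171 .252 - 30 .149 .001 .0018
```

```text
28.6 [0.6473 0.1686 0.2576] toolz [ 0.0095  0.0352 -0.9993] F [-0.1  0.6 -0.9]
(array([0.00113183, 0.00169632, 0.149     ]), np.float64(0.014403426411134287), np.float64(0.0008713094513249359))
px [185. 229.] cent [0.6326 0.2428] rect [0.6328 0.2431] size mm [19.  17.4]
tip [0.649  0.1718 0.1084] tool z [ 0.0091  0.0352 -0.9993]
at [0.6471 0.1686 0.2573] yaw -15.3 t 28.6 gap 0.20 F [-0.5 -0.2 -0.7] tilt deg 2.08
[[-0.0015, 0.0014, 0.0053, np.float64(-0.0)]]
```

View pics/w23c.png

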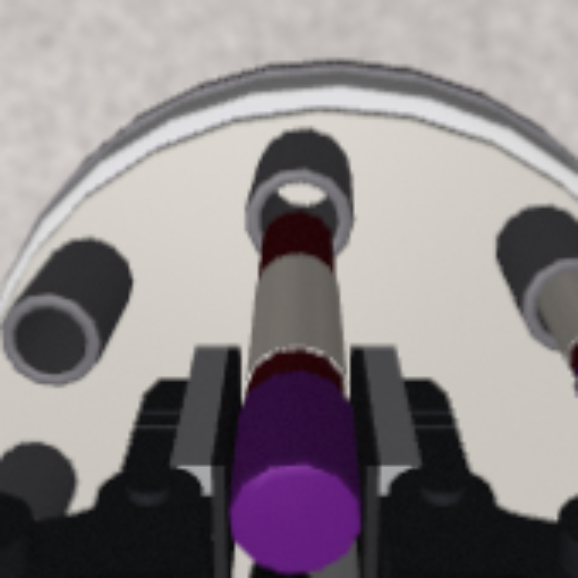

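apply_moves([
  [[-0.0005,0.001,0.018,0]],
])

```text
t: 28.75
tcp_pos: [0.6488, 0.1685, 0.2427]
tool_rot: [0.991, -0.133, 0.006, -0.019]
force: [0.3, 0.2, -0.9]
finger_gap: 0.2
```

```bash
python3 st.py 6|tail -1;   python3 - <<'E'
from h import *
s,p,d,c=snap("wrist","w24")
P=p[130:300,170:340]; cv2.imwrite("pics/w24c.png",cv2.resize(P[:,:,::-1],None,fx=3.4,fy=3.4))
E
python3 plan.py .6478 .171 .199 - 30 .149 .001 .0018
```

```text
29.05 [0.647  0.1684 0.2401] toolz [ 0.0103  0.0353 -0.9993] F [-0.8  0.3 -0.3]
tip [0.649  0.1717 0.0912] tool z [ 0.0105  0.0353 -0.9993]
at [0.647  0.1684 0.2402] yaw -15.3 t 29.1 gap 0.19 F [ 0.3  0.2 -0.1] tilt deg 2.11
[[-0.0005, 0.0012, 0.0205, np.float64(-0.0)], [-0.0005, 0.0012, 0.0205, np.float64(-0.0)]]
```

View pics/w24c.png

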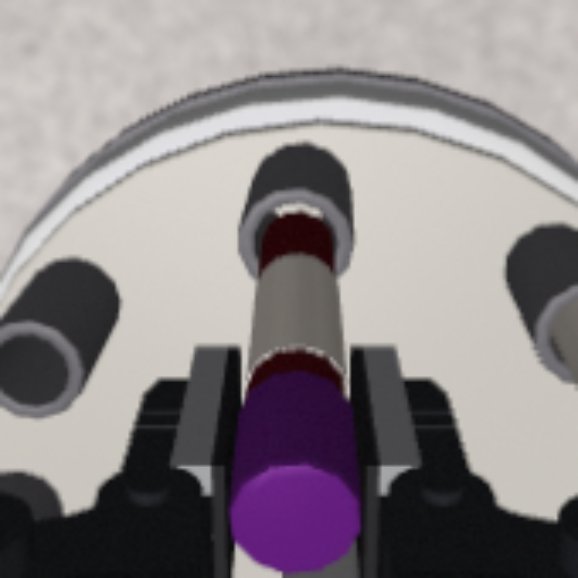

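apply_moves([
  [[0,0.001,0.019,0],[-0.0005,0.001,0.017,0]],
])

```text
t: 29.3
tcp_pos: [0.6479, 0.1685, 0.2081]
tool_rot: [0.991, -0.133, 0.006, -0.019]
force: [-1.6, 1.0, 1.1]
finger_gap: 0.2
```

```bash
python3 st.py 7|tail -1;python3 plan.py .6478 .171 .198 - 30 .149 .001 .0018
```

```text
29.65 [0.6479 0.1685 0.2083] toolz [ 0.0163  0.0365 -0.9992] F [-1.3  0.8 -1.2]
tip [0.6508 0.1719 0.0593] tool z [ 0.0163  0.0365 -0.9992]
at [0.6479 0.1685 0.2083] yaw -15.3 t 29.6 gap 0.20 F [-1.3  0.8 -1.2] tilt deg 2.29
[[-0.0027, 0.0021, 0.0102, np.float64(-0.0)]]
```

apply_moves([
  [[-0.002,0.0012,0.0105,0]],
])

```text
t: 29.75
tcp_pos: [0.6469, 0.1685, 0.1997]
tool_rot: [0.991, -0.133, 0.008, -0.02]
force: [-0.7, 1.0, 0.8]
finger_gap: 0.196
```

```bash
python3 st.py 7|tail -1
```

```text
30.1 [0.6462 0.1681 0.1978] toolz [ 0.0169  0.0364 -0.9992] F [-0.   0.4 -0.6]
```

apply_moves([
  [[0,0,0.001,0]],
], fingers=0.5)

```text
t: 30.2
tcp_pos: [0.6465, 0.1681, 0.1972]
tool_rot: [0.991, -0.133, 0.007, -0.019]
force: [-0.4, -0.1, -0.0]
finger_gap: 0.358
```

```bash
python3 st.py 7|tail -1
```

```text
30.55 [0.6462 0.1682 0.1969] toolz [ 0.0171  0.0364 -0.9992] F [ 0.2  0.5 -0.1]
```

apply_moves([
  [[0,0.001,-0.04,0],[0,0,-0.045,0]],
])

```text
t: 30.75
tcp_pos: [0.641, 0.1637, 0.2755]
tool_rot: [0.991, -0.133, -0.003, -0.017]
force: [1.3, 0.2, 0.3]
finger_gap: 0.499
```

```bash
python3 st.py 8|tail -1;   python3 - <<'E'
from h import *
s,p,d,c=snap("wrist","w25")
show(s,caps(s,p,d,c,"purple",.156,200))
E
python3 plan.py .6 -.23 .28 -14 46
```

```text
31.15 [0.641  0.1638 0.2746] toolz [ 6.000e-04  3.510e-02 -9.994e-01] F [ 0.6  0.4 -0.3]
mean [0.6484 0.172 ] circ [0.6483 0.172 ] r 0.0091 ztop 0.1576 670 tool [ 0.0065 -0.0039]
mean [0.6082 0.1115] circ [0.6081 0.1111] r 0.0096 ztop 0.1577 746 tool [-0.0163  0.0655]
at [0.6411 0.1639 0.2746] yaw -15.3 t 31.2 gap 0.50 F [-0.8  0.6  0.3] tilt deg 2.02
[[0.0071, 0.0434, -0.0021, np.float64(-0.1)], [0.007, 0.0434, -0.0021, np.float64(-0.1)], [0.0069, 0.0434, -0.0021, np.float64(-0.1)], [0.0068, 0.0434, -0.0021, np.float64(-0.1)], [0.0067, 0.0434, -0.0021, np.float64(-0.1)]]
[[0.0066, 0.0435, -0.0021, np.float64(-0.1)], [0.0065, 0.0435, -0.0021, np.float64(-0.1)], [0.0064, 0.0435, -0.0021, np.float64(-0.1)], [0.0063, 0.0435, -0.0021, np.float64(-0.1)]]
```

View pics/w25.png

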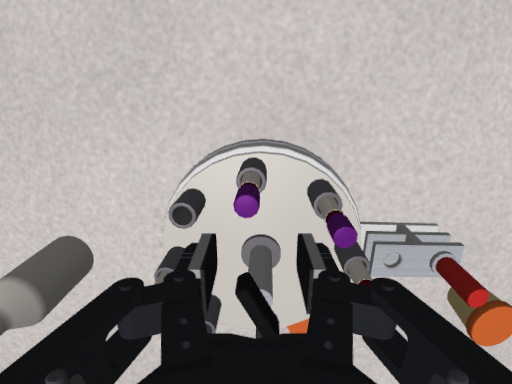

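apply_moves([
  [[0.007,0.048,0,0]],
])

```text
t: 31.3
tcp_pos: [0.6353, 0.12, 0.2722]
tool_rot: [0.991, -0.13, -0.002, -0.019]
force: [0.5, -1.5, 0.1]
finger_gap: 0.495
```

```bash
python3 st.py 1
```

```text
31.35 [0.6339 0.1098 0.271 ] toolz [-0.0036  0.0294 -0.9996] F [-2.1 -3.6 -0.8]
```

apply_moves([
  [[0.007,0.048,0,0]],
])

```text
t: 31.45
tcp_pos: [0.6284, 0.0682, 0.2689]
tool_rot: [0.991, -0.131, -0.004, -0.015]
force: [0.6, -1.4, 0.4]
finger_gap: 0.5
```

```bash
python3 st.py 1
```

```text
31.5 [0.6274 0.0588 0.2681] toolz [-0.0079  0.0234 -0.9997] F [-1.5 -4.1 -0.7]
```

apply_moves([
  [[0.007,0.048,0,0]],
])

```text
t: 31.6
tcp_pos: [0.6219, 0.0181, 0.2665]
tool_rot: [0.991, -0.133, -0.006, -0.012]
force: [1.1, 0.1, 0.4]
finger_gap: 0.501
```

```bash
python3 st.py 1
```

```text
31.65 [0.6211 0.0089 0.2658] toolz [-0.0113  0.0175 -0.9998] F [-0.6 -3.9 -0.5]
```

apply_moves([
  [[0.007,0.048,0,0]],
])

```text
t: 31.75
tcp_pos: [0.6155, -0.0316, 0.2645]
tool_rot: [0.991, -0.135, -0.008, -0.009]
force: [0.7, -0.5, 0.4]
finger_gap: 0.499
```

```bash
python3 st.py 1; python3 plan.py .6 -.23 .28 -14 46
```

```text
31.8 [ 0.6149 -0.0408  0.2641] toolz [-0.0139  0.0117 -0.9998] F [ 0.  -3.8 -0.8]
at [ 0.6149 -0.0408  0.2641] yaw -15.8 t 31.8 gap 0.50 F [ 0.  -3.8 -0.8] tilt deg 1.04
[[0.0073, 0.0372, -0.0036, np.float64(-0.4)], [0.0071, 0.0373, -0.0036, np.float64(-0.4)], [0.0069, 0.0373, -0.0036, np.float64(-0.4)], [0.0067, 0.0373, -0.0036, np.float64(-0.4)], [0.0064, 0.0374, -0.0036, np.float64(-0.4)]]
```

Works well. Continue.

apply_moves([
  [[0.008,0.046,-0.003,-0.6]],
])

```text
t: 31.9
tcp_pos: [0.61, -0.0811, 0.2653]
tool_rot: [0.991, -0.131, -0.009, -0.006]
force: [0.5, -1.0, 0.3]
finger_gap: 0.498
```

```bash
python3 st.py 1
```

```text
31.95 [ 0.6101 -0.0907  0.2658] toolz [-0.0153  0.0055 -0.9999] F [-0.5 -4.4  0.4]
```

apply_moves([
  [[0.008,0.046,-0.003,-0.6],[0.007,0.046,-0.003,0],[0.006,0.036,-0.002,0]],
])

```text
t: 32.25
tcp_pos: [0.5969, -0.2166, 0.2706]
tool_rot: [0.992, -0.128, -0.01, -0.003]
force: [-0.0, 0.3, -0.4]
finger_gap: 0.499
```

```bash
python3 st.py 8|tail -1;   python3 - <<'E'
from h import *
s,p,d,c=snap("wrist","w26")
show(s,caps(s,p,d,c,"purple",.118,200))
showh(s,holes(c,d,.05))
E
python3 plan.py .6025 -.257 .25 -14 46
```

```text
32.65 [ 0.5974 -0.2129  0.2708] toolz [-0.0198  0.0089 -0.9998] F [ 0.6  0.2 -0.8]
mean [ 0.6    -0.2556] circ [ 0.6001 -0.2558] r 0.0091 ztop 0.1198 509 tool [0.0171 0.0415]
px [491. 236.] cent [ 0.4566 -0.4563] rect [ 0.4565 -0.4563] size mm [18. 19.]
px [292. 297.] cent [ 0.4377 -0.2155] rect [ 0.4373 -0.2155] size mm [19.4 17.6]
px [295. 198.] cent [ 0.5595 -0.2456] rect [ 0.5596 -0.2458] size mm [20. 19.]
px [302. 168.] cent [ 0.5874 -0.2594] rect [ 0.5886 -0.2591] size mm [47.9 25.1]
at [ 0.5975 -0.2129  0.271 ] yaw -14.5 t 32.7 gap 0.50 F [-0.1 -0.9 -0.1] tilt deg 1.22
[[0.0082, 0.0207, 0.0102, np.float64(-0.3)], [0.0081, 0.0208, 0.0102, np.float64(-0.3)]]
```

View pics/w26.png

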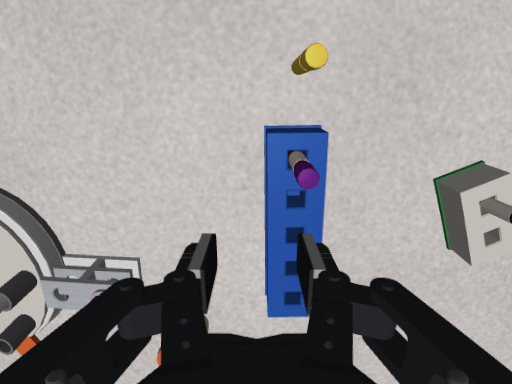

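apply_moves([
  [[0.008,0.022,0,0],[0.003,0.021,0.02,0],[0,0,0.03,0],[0,0,0.03,0]],
])

```text
t: 33.1
tcp_pos: [0.6012, -0.2601, 0.195]
tool_rot: [0.992, -0.123, -0.003, 0.001]
force: [-0.1, -0.5, -0.5]
finger_gap: 0.5
```

```bash
python3 st.py 8|tail -1;   python3 - <<'E'
from h import *
s,p,d,c=snap("wrist","w27")
show(s,caps(s,p,d,c,"purple",.118,200))
E
python3 plan.py .602 -.257 .158 -14 46 .054
```

```text
33.5 [ 0.6013 -0.2589  0.1969] toolz [-0.0058 -0.0016 -1.    ] F [-0.6  0.7  0.6]
mean [ 0.6    -0.2556] circ [ 0.5997 -0.2559] r 0.0095 ztop 0.1196 1098 tool [-0.0018 -0.0028]
tip [ 0.6009 -0.2589  0.1427] tool z [-0.0061 -0.0015 -1.    ]
at [ 0.6012 -0.2588  0.1967] yaw -14.1 t 33.5 gap 0.50 F [ 0.2 -0.1  0.3] tilt deg 0.36
[[0.0009, -0.0023, 0.0387, np.float64(-0.1)]]
```

apply_moves([
  [[-0.001,-0.0042,0.02,0],[0,0,0.017,0]],
])

```text
t: 33.75
tcp_pos: [0.6037, -0.2558, 0.1645]
tool_rot: [0.992, -0.122, 0.002, 0.004]
force: [-0.2, 0.2, 0.5]
finger_gap: 0.499
```

```bash
python3 st.py 8|tail -1;   python3 - <<'E'
from h import *
s,p,d,c=snap("wrist","w28")
show(s,caps(s,p,d,c,"purple",.118,200))
E
python3 plan.py .6003 -.2544 .158 -14 46 .054
```

```text
34.15 [ 0.6038 -0.2565  0.1647] toolz [ 0.0031 -0.0075 -1.    ] F [-0.5  0.   0. ]
mean [ 0.6002 -0.2558] circ [ 0.6001 -0.2554] r 0.0096 ztop 0.1196 1697 tool [-0.0041 -0.0006]
tip [ 0.6038 -0.2569  0.1105] tool z [ 0.0028 -0.0074 -1.    ]
at [ 0.6037 -0.2565  0.1645] yaw -14.1 t 34.2 gap 0.50 F [-0.5 -0.1 -0.3] tilt deg 0.45
[[-0.004, -0.0016, 0.0065, np.float64(-0.1)]]
```

apply_moves([
  [[-0.004,-0.0016,0.0065,0]],
])

```text
t: 34.3
tcp_pos: [0.6012, -0.2547, 0.1592]
tool_rot: [0.992, -0.123, 0.004, 0.004]
force: [-0.3, 0.3, 0.0]
finger_gap: 0.499
```

```bash
python3 st.py 6|tail -1
```

```text
34.6 [ 0.6002 -0.254   0.1579] toolz [ 0.0028 -0.0074 -1.    ] F [ 0.4 -0.4  0.4]
```

apply_moves([
  [[0,0,0.0005,0]],
], fingers=0.0)

```text
t: 34.7
tcp_pos: [0.6004, -0.2541, 0.1575]
tool_rot: [0.992, -0.123, 0.002, 0.004]
force: [-0.1, 0.2, -0.3]
finger_gap: 0.347
```

```bash
python3 st.py 8|tail -1
```

```text
35.1 [ 0.6003 -0.254   0.1575] toolz [ 0.003  -0.0075 -1.    ] F [0.4 1.1 0.3]
```

apply_moves([
  [[0,0,-0.05,0],[0,0,-0.05,0],[0,0,-0.05,0]],
])

```text
t: 35.4
tcp_pos: [0.5968, -0.2514, 0.299]
tool_rot: [0.992, -0.123, -0.009, -0.002]
force: [-0.1, -1.5, 0.3]
finger_gap: 0.204
```

```bash
python3 st.py 8|tail -1;   python3 - <<'E'
from h import *
s,p,d,c=snap("wrist","w29")
print(held(s,c,d))
E
python3 plan.py .5 .255 .335 -14 46
```

```text
35.8 [ 0.5968 -0.2513  0.2969] toolz [-0.0175  0.0058 -0.9998] F [-1.   0.2  0.1]
(array([-0.00056061,  0.00107182,  0.149     ]), np.float64(-0.0038785565134686127), np.float64(-0.0035450122066578867))
at [ 0.5969 -0.2514  0.297 ] yaw -14.1 t 35.9 gap 0.20 F [ 0.1  1.  -0.1] tilt deg 1.05
[[-0.0182, -0.039, -0.0028, np.float64(-0.0)], [-0.0182, -0.039, -0.0028, np.float64(-0.0)], [-0.0182, -0.039, -0.0028, np.float64(-0.0)], [-0.0182, -0.039, -0.0028, np.float64(-0.0)], [-0.0182, -0.039, -0.0028, np.float64(-0.0)]]
[[-0.0182, -0.039, -0.0028, np.float64(-0.0)], [-0.0181, -0.039, -0.0028, np.float64(-0.0)], [-0.0181, -0.039, -0.0028, np.float64(-0.0)], [-0.0181, -0.039, -0.0028, np.float64(-0.0)], [-0.0181, -0.039, -0.0028, np.float64(-0.0)]]
[[-0.0181, -0.039, -0.0028, np.float64(-0.0)], [-0.0181, -0.039, -0.0028, np.float64(-0.0)]]
```

View pics/w29.png

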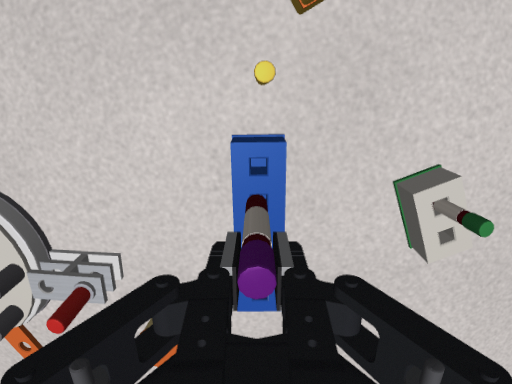

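apply_moves([
  [[-0.018,-0.039,-0.008,0],[-0.018,-0.039,-0.008,0],[-0.018,-0.039,-0.008,0],[-0.018,-0.039,-0.006,0],[-0.018,-0.039,-0.004,0]],
])

```text
t: 36.35
tcp_pos: [0.5569, -0.0403, 0.3256]
tool_rot: [0.992, -0.128, -0.014, -0.003]
force: [0.1, -0.2, 0.1]
finger_gap: 0.201
```

```bash
python3 plan.py .5 .255 .335 -14 46
```

```text
at [ 0.5569 -0.0403  0.3256] yaw -14.8 t 36.4 gap 0.20 F [ 0.1 -0.2  0.1] tilt deg 1.66
[[-0.0186, -0.0387, -0.0007, np.float64(-0.1)], [-0.0186, -0.0388, -0.0007, np.float64(-0.1)], [-0.0185, -0.0388, -0.0007, np.float64(-0.1)], [-0.0184, -0.0388, -0.0007, np.float64(-0.1)], [-0.0183, -0.0389, -0.0007, np.float64(-0.1)]]
[[-0.0183, -0.0389, -0.0007, np.float64(-0.1)], [-0.0182, -0.0389, -0.0007, np.float64(-0.1)]]
```

apply_moves([
  [[-0.018,-0.039,-0.006,0],[-0.018,-0.039,-0.003,0],[-0.018,-0.039,-0.002,0],[-0.018,-0.039,-0.001,0],[-0.018,-0.039,0,0]],
])

```text
t: 36.85
tcp_pos: [0.5162, 0.1792, 0.3366]
tool_rot: [0.991, -0.129, -0.019, -0.002]
force: [1.3, 0.5, -1.7]
finger_gap: 0.198
```

apply_moves([
  [[-0.016,-0.035,0,0],[-0.008,-0.018,0,0]],
])

```text
t: 37.05
tcp_pos: [0.5042, 0.2413, 0.3353]
tool_rot: [0.992, -0.128, -0.021, -0.002]
force: [-0.4, 0.2, 0.5]
finger_gap: 0.2
```

```bash
python3 st.py 8|tail -1;   python3 - <<'E'
from h import *
s,p,d,c=snap("wrist","w30")
print(held(s,c,d)); showh(s,holes(c,d,.093,-.004,.005,amin=15))
E
python3 plan.py .5025 .268 .27 -14 46 .149 -.0005 .0011
```

```text
37.45 [0.506  0.2373 0.3362] toolz [-0.0394  0.0092 -0.9992] F [ 0.7  0.2 -0.5]
(array([-0.00049908,  0.00103111,  0.149     ]), np.float64(-0.002477145630572046), np.float64(-0.006166216876962905))
px [292. 192.] cent [0.4614 0.2068] rect [0.4614 0.2069] size mm [19.2 17.9]
px [230. 173.] cent [0.5006 0.2672] rect [0.5007 0.2672] size mm [18.7 18.6]
px [351. 165.] cent [0.4756 0.1365] rect [0.4756 0.1368] size mm [18.3 19.6]
px [215.  42.] cent [0.6313 0.2432] rect [0.6314 0.2433] size mm [19.3 19. ]
tip [0.4994 0.2378 0.1874] tool z [-0.0392  0.0093 -0.9992]
at [0.506  0.2373 0.3363] yaw -15.0 t 37.5 gap 0.20 F [0.2 0.9 0.2] tilt deg 2.31
[[-0.0011, -0.015, 0.0332, np.float64(-0.5)], [-0.0009, -0.015, 0.0332, np.float64(-0.5)]]
```

View pics/w30.png

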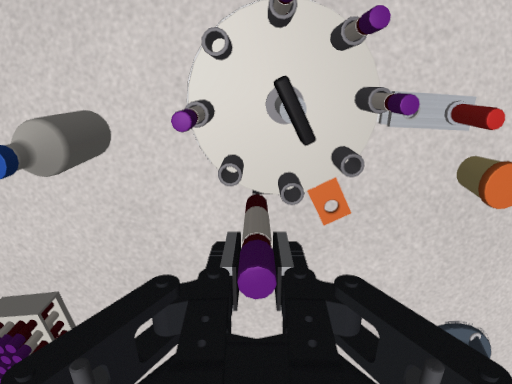

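apply_moves([
  [[0,0,-0.045,0]],
])

```text
t: 37.6
tcp_pos: [0.505, 0.2352, 0.3759]
tool_rot: [0.991, -0.131, -0.027, 0.001]
force: [1.0, 0.1, -0.5]
finger_gap: 0.201
```

```bash
python3 st.py 1
```

```text
37.65 [0.51   0.2362 0.3872] toolz [-0.0321  0.0107 -0.9994] F [1.8 0.5 4.4]
```

apply_moves([
  [[0,0,0,0]],
])

```text
t: 37.75
tcp_pos: [0.5114, 0.2357, 0.3895]
tool_rot: [0.991, -0.132, -0.014, -0.004]
force: [-0.7, 0.1, 0.5]
finger_gap: 0.195
```

```bash
python3 st.py 8|tail -1
```

```text
38.15 [0.5096 0.2361 0.3862] toolz [-0.0342  0.0102 -0.9994] F [-0.6  0.4 -0.4]
```

apply_moves([
  [[0,-0.012,0.045,0],[0,-0.012,0.04,0]],
])

```text
t: 38.35
tcp_pos: [0.5168, 0.2606, 0.305]
tool_rot: [0.991, -0.132, -0.011, -0.005]
force: [-0.1, -0.1, -0.8]
finger_gap: 0.198
```

```bash
python3 st.py 8|tail -1;   python3 - <<'E'
from h import *
s,p,d,c=snap("wrist","w31")
print(held(s,c,d)); showh(s,holes(c,d,.093,-.004,.005,amin=15))
E
python3 plan.py .5015 .268 .255 -14 46 .149 -.0005 .0011
```

```text
38.75 [0.5179 0.2605 0.3083] toolz [-0.0164  0.0142 -0.9998] F [ 1.3 -0.   0.5]
(array([-0.00047908,  0.00104012,  0.149     ]), np.float64(-0.002178274528614386), np.float64(-0.006085767418461864))
px [321. 211.] cent [0.4613 0.2067] rect [0.4614 0.2069] size mm [19.1 18. ]
px [386. 181.] cent [0.476  0.1365] rect [0.4759 0.1368] size mm [17.6 18.2]
px [242.  50.] cent [0.6311 0.2437] rect [0.6312 0.2436] size mm [19.5 19. ]
tip [0.5146 0.2616 0.1592] tool z [-0.0166  0.0142 -0.9998]
at [0.5178 0.2604 0.3082] yaw -15.1 t 38.8 gap 0.20 F [-0.1 -0.6  0.4] tilt deg 1.25
[[-0.0066, -0.0011, 0.0268, np.float64(-0.6)], [-0.0066, -0.0012, 0.0268, np.float64(-0.6)]]
```

apply_moves([
  [[-0.0072,-0.001,0.028,0],[-0.007,-0.001,0.022,0]],
])

```text
t: 39.0
tcp_pos: [0.5078, 0.267, 0.2638]
tool_rot: [0.991, -0.132, -0.002, -0.009]
force: [-0.9, -0.9, -1.1]
finger_gap: 0.199
```

```bash
python3 st.py 8|tail -1;   python3 - <<'E'
from h import *
s,p,d,c=snap("wrist","w32")
P=p[130:300,170:340]; cv2.imwrite("pics/w32c.png",cv2.resize(P[:,:,::-1],None,fx=3.4,fy=3.4))
print(held(s,c,d)); showh(s,holes(c,d,.093,-.004,.005,amin=15))
E
python3 plan.py .501 .2672 .245 - 46 .149 -.0005 .0011
```

```text
39.4 [0.5086 0.2673 0.2644] toolz [-0.0015  0.0181 -0.9998] F [ 0.1 -0.8  0.3]
(array([-0.00058799,  0.00109875,  0.149     ]), np.float64(-0.004677225829065089), np.float64(-0.004119394869060741))
px [338. 222.] cent [0.4612 0.207 ] rect [0.4611 0.2072] size mm [17.1 18.9]
px [414. 187.] cent [0.4761 0.1364] rect [0.4758 0.1362] size mm [16.6 18.3]
px [452.  95.] cent [0.5448 0.0959] rect [0.545 0.096] size mm [7.6 2.8]
px [246.  30.] cent [0.6311 0.2435] rect [0.6311 0.2436] size mm [19.5 18.2]
tip [0.5073 0.269  0.1152] tool z [-0.002   0.018  -0.9998]
at [0.5084 0.2672 0.2642] yaw -15.2 t 39.5 gap 0.20 F [-0.4  0.3 -0.2] tilt deg 1.04
[[-0.0055, 0.0037, 0.0191, np.float64(-0.0)]]
```

View pics/w32c.png

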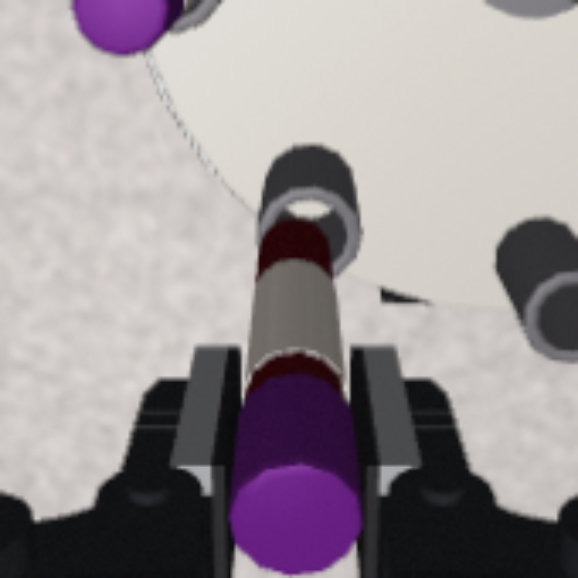

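apply_moves([
  [[-0.0053,0.0034,0.015,0]],
])

```text
t: 39.55
tcp_pos: [0.5047, 0.2661, 0.2515]
tool_rot: [0.991, -0.132, 0.001, -0.01]
force: [-0.5, -0.6, -0.4]
finger_gap: 0.201
```

```bash
python3 st.py 8|tail -1;   python3 - <<'E'
from h import *
s,p,d,c=snap("wrist","w33")
P=p[130:300,170:340]; cv2.imwrite("pics/w33c.png",cv2.resize(P[:,:,::-1],None,fx=3.4,fy=3.4))
E
python3 plan.py .501 .2672 .245 - 46 .149 -.0005 .0011
```

```text
39.95 [0.5029 0.2657 0.2497] toolz [-7.000e-04  1.840e-02 -9.998e-01] F [-0.2 -0.8  0.3]
tip [0.5019 0.2675 0.1006] tool z [-9.000e-04  1.840e-02 -9.998e-01]
at [0.5028 0.2657 0.2496] yaw -15.2 t 40.0 gap 0.20 F [ 0.1  0.2 -0.4] tilt deg 1.05
[[-0.0007, 0.0006, 0.0046, np.float64(-0.0)]]
```

View pics/w33c.png

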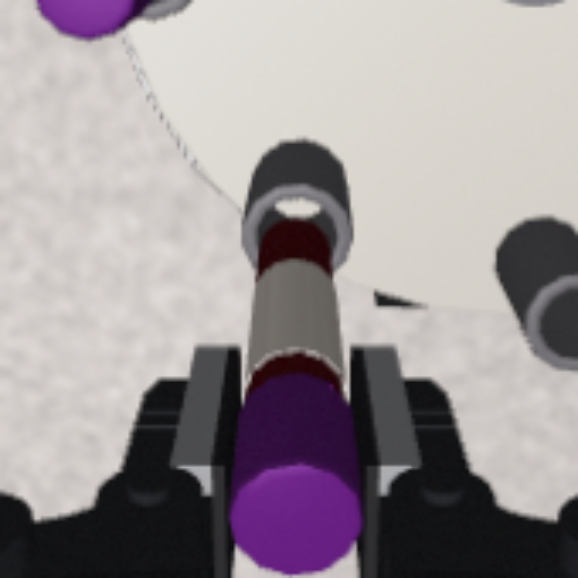

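apply_moves([
  [[-0.0005,0.0008,0.013,0]],
])

```text
t: 40.1
tcp_pos: [0.5035, 0.2658, 0.2383]
tool_rot: [0.991, -0.132, 0.001, -0.01]
force: [0.4, 0.9, 0.3]
finger_gap: 0.199
```

```bash
python3 st.py 7|tail -1;   python3 - <<'E'
from h import *
s,p,d,c=snap("wrist","w34")
P=p[130:300,170:340]; cv2.imwrite("pics/w34c.png",cv2.resize(P[:,:,::-1],None,fx=3.4,fy=3.4))
E
python3 plan.py .501 .2672 .198 - 46 .149 -.0005 .0011
```

```text
40.45 [0.5024 0.2654 0.2371] toolz [-0.      0.0186 -0.9998] F [-0.2  0.2  0. ]
tip [0.5016 0.2673 0.0881] tool z [-0.      0.0186 -0.9998]
at [0.5024 0.2654 0.2371] yaw -15.2 t 40.5 gap 0.20 F [-1.1  0.7 -0.7] tilt deg 1.07
[[-0.0004, 0.0009, 0.0391, np.float64(-0.0)]]
```

View pics/w34c.png

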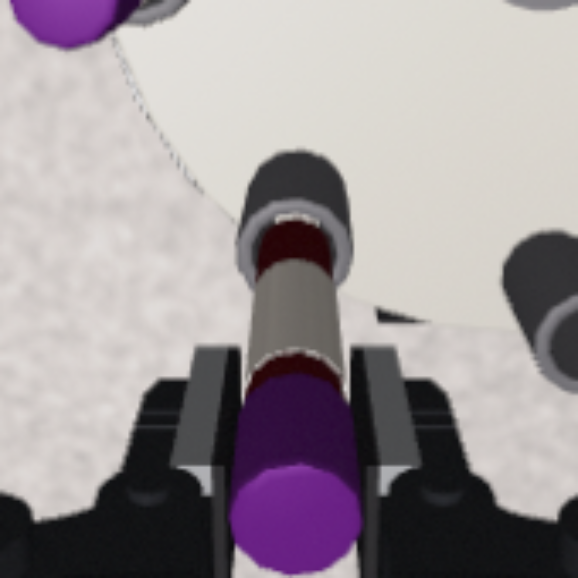

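apply_moves([
  [[-0.0003,0.0005,0.018,0],[-0.0005,0.0003,0.016,0]],
])

```text
t: 40.7
tcp_pos: [0.5027, 0.2664, 0.2056]
tool_rot: [0.991, -0.132, 0.001, -0.011]
force: [-1.3, 0.7, 0.6]
finger_gap: 0.2
```

```bash
python3 st.py 7|tail -1; python3 plan.py .5012 .2675 .198 - 46 .149 -.0005 .0011
```

```text
41.05 [0.5028 0.2664 0.206 ] toolz [ 0.0051  0.0211 -0.9998] F [-1.7  1.4 -1.1]
tip [0.5028 0.2686 0.057 ] tool z [ 0.0051  0.0211 -0.9998]
at [0.5028 0.2664 0.206 ] yaw -15.2 t 41.0 gap 0.20 F [-1.7  1.4 -1.1] tilt deg 1.24
[[-0.0012, 0.0016, 0.008, np.float64(-0.0)]]
```

apply_moves([
  [[-0.0015,0.001,0.009,0]],
])

```text
t: 41.15
tcp_pos: [0.502, 0.2664, 0.1984]
tool_rot: [0.991, -0.132, 0.003, -0.012]
force: [-0.8, -0.4, 0.3]
finger_gap: 0.202
```

```bash
python3 st.py 6|tail -1
```

```text
41.45 [0.5013 0.266  0.1971] toolz [ 0.0054  0.0211 -0.9998] F [ 0.6 -0.6  0.7]
```

apply_moves([
  [[0,0,0.001,0]],
], fingers=0.5)

```text
t: 41.55
tcp_pos: [0.5016, 0.266, 0.1963]
tool_rot: [0.991, -0.132, 0.002, -0.011]
force: [-0.4, 0.5, 0.4]
finger_gap: 0.355
```

```bash
python3 st.py 7|tail -1
```

```text
41.9 [0.5014 0.266  0.1961] toolz [ 0.0056  0.0211 -0.9998] F [-0.6 -0.1 -0.4]
```

apply_moves([
  [[0,0,-0.04,0],[0,0,-0.045,0]],
])

```text
t: 42.1
tcp_pos: [0.4978, 0.2631, 0.2763]
tool_rot: [0.991, -0.133, -0.006, -0.007]
force: [-0.3, 0.9, 0.3]
finger_gap: 0.503
```

```bash
python3 st.py 8|tail -1;   python3 - <<'E'
from h import *
s,p,d,c=snap("wrist","w35")
show(s,caps(s,p,d,c,"purple",.156,200))
s,p,d,c=snap("top","t35")
E
```

```text
42.5 [0.4978 0.2631 0.2754] toolz [-0.0091  0.0168 -0.9998] F [0.5 1.3 0.5]
mean [0.5342 0.0978] circ [0.5339 0.0981] r 0.0100 ztop 0.1577 1082 tool [0.0804 0.1521]
mean [0.5729 0.2812] circ [0.5728 0.2812] r 0.0088 ztop 0.1578 712 tool [ 0.0699 -0.0347]
mean [0.5021 0.2678] circ [0.502  0.2676] r 0.0093 ztop 0.1577 674 tool [ 0.0052 -0.003 ]
```

View pics/w35.png

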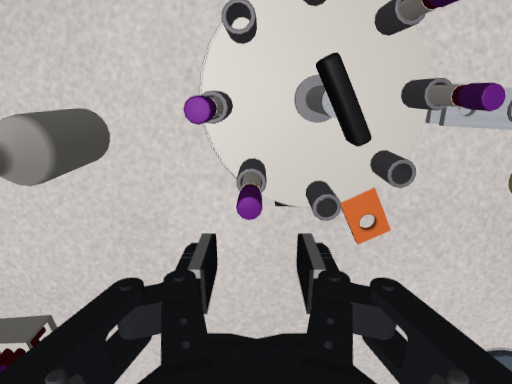

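View pics/t35.png

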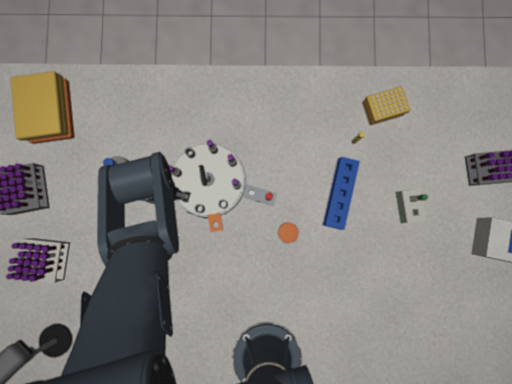

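```bash
python3 plan.py .42 .12 .33 -14 42
```

```text
at [0.498  0.2632 0.2755] yaw -15.2 t 42.6 gap 0.50 F [-0.2 -0.7 -0.6] tilt deg 1.09
[[-0.0077, 0.0316, -0.0112, np.float64(-0.2)], [-0.0078, 0.0316, -0.0112, np.float64(-0.2)], [-0.0079, 0.0315, -0.0112, np.float64(-0.2)], [-0.0081, 0.0315, -0.0112, np.float64(-0.2)], [-0.0082, 0.0314, -0.0112, np.float64(-0.2)]]
```

apply_moves([
  [[-0.008,0.032,-0.011,0],[-0.008,0.032,-0.011,0],[-0.008,0.031,-0.011,0],[-0.008,0.03,-0.011,0],[-0.008,0.025,-0.011,0]],
])

```text
t: 43.1
tcp_pos: [0.4187, 0.126, 0.3249]
tool_rot: [0.991, -0.13, -0.01, -0.007]
force: [0.7, -0.8, 0.4]
finger_gap: 0.499
```

```bash
python3 st.py 8|tail -1;   python3 - <<'E'
from h import *
s,p,d,c=snap("wrist","w36")
for z in (.048,.061,.093): print(z); showh(s,holes(c,d,z,-.004,.005,amin=15))
show(s,caps(s,p,d,c,"red",.127,100)); show(s,caps(s,p,d,c,"purple",.156,100))
E
```

```text
43.5 [0.4202 0.1278 0.3248] toolz [-0.0158  0.0164 -0.9997] F [ 0.5  1.  -0.4]
0.048
px [233. 173.] cent [0.4124 0.161 ] rect [0.4123 0.161 ] size mm [19.1 18.6]
px [236. 119.] cent [0.4721 0.1406] rect [0.4725 0.1405] size mm [32. 35.]
px [258.  43.] cent [0.5441 0.0945] rect [0.5444 0.0938] size mm [32.4 45.5]
0.061
px [306.  61.] cent [0.5125 0.0508] rect [0.5126 0.0506] size mm [20.  19.2]
0.093
px [174. 151.] cent [0.4605 0.2075] rect [0.4609 0.2072] size mm [18.7 17.8]
px [235. 120.] cent [0.4744 0.1366] rect [0.4746 0.1367] size mm [18.8 18.5]
mean [ 0.4971 -0.0015] circ [ 0.4973 -0.0015] r 0.0108 ztop 0.1288 751 tool [0.112  0.1079]
mean [0.5352 0.097 ] circ [0.5352 0.0971] r 0.0088 ztop 0.1579 523 tool [0.1233 0.0028]
mean [0.5709 0.2821] circ [0.571  0.2819] r 0.0096 ztop 0.1578 674 tool [ 0.1106 -0.185 ]
mean [0.5031 0.2683] circ [0.5034 0.2682] r 0.0096 ztop 0.1577 578 tool [ 0.0488 -0.1544]
```

View pics/w36.png

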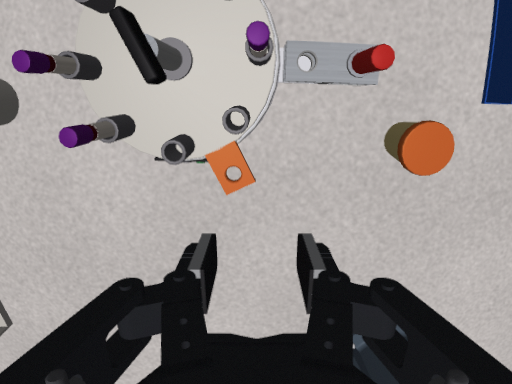

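```bash
python3 plan.py .5535 .1893 .29 11.3 40
```

```text
at [0.4201 0.1278 0.3248] yaw -14.8 t 43.5 gap 0.50 F [-0.2  0.8 -0.2] tilt deg 1.31
[[0.0284, -0.0233, 0.0084, np.float64(-6.5)], [0.0309, -0.0199, 0.0084, np.float64(-6.5)], [0.033, -0.0163, 0.0084, np.float64(-6.5)], [0.0346, -0.0124, 0.0084, np.float64(-6.5)]]
```

apply_moves([
  [[0.0285,-0.023,0.008,-6.5],[0.031,-0.02,0.008,-6.5],[0.033,-0.0165,0.008,-6.5],[0.0345,-0.0125,0.008,-6.5]],
])

```text
t: 43.95
tcp_pos: [0.5533, 0.1935, 0.2891]
tool_rot: [0.994, 0.107, -0.01, -0.009]
force: [-0.0, -0.3, -0.5]
finger_gap: 0.502
```

```bash
python3 st.py 8|tail -1;   python3 - <<'E'
from h import *
s,p,d,c=snap("wrist","w37")
z=np.full(d.shape,-1.);m=d>0;z[m]=pts(c,d,m)[:,2]
V=p.max(2)
mk=(V<60)&(z>.150)&(z<.162)
for ce,a,q in blobs(mk,60):
    X=cast(c,np.argwhere(q)[:,::-1].astype(float),.156)[:,:2]
    r=cv2.minAreaRect((X*1000).astype(np.float32)); b=cv2.boxPoints(r); e=b[1]-b[0]; f=b[2]-b[1]
    L=e if np.linalg.norm(e)>np.linalg.norm(f) else f
    print(ce.round(0),a,"ctr",np.round(r[0],1),"size",np.round(r[1],1),"ang",np.degrees(np.arctan2(L[1],L[0])).round(1))
E
python3 plan.py .5535 .1893 .29 11.3 40
```

```text
44.35 [0.551  0.1919 0.2904] toolz [-0.0211  0.0152 -0.9997] F [-0.6 -0.3 -1.1]
[151. 145.] 65 ctr [576.2 275.8] size [14.9  5.8] ang 28.4
[263. 195.] 1216 ctr [554.9 189.8] size [59.8 11.5] ang 11.7
[160. 234.] 65 ctr [507.6 260.3] size [14.3  6.6] ang 34.4
at [0.5511 0.1918 0.2906] yaw 11.9 t 44.4 gap 0.50 F [-0.2  0.3 -0.2] tilt deg 1.47
[[0.0018, 0.003, 0.0005, np.float64(0.6)]]
```

View pics/w37.png

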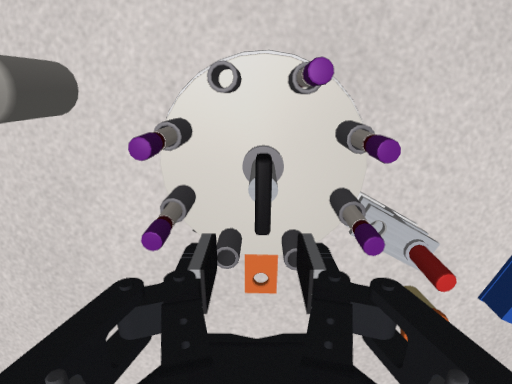

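apply_moves([
  [[0.002,0.001,0.022,0],[0.001,0,0.024,0],[0.001,0,0.024,0],[0,0,0.012,0]],
])

```text
t: 44.8
tcp_pos: [0.5543, 0.1921, 0.2123]
tool_rot: [0.995, 0.102, -0.004, -0.009]
force: [0.4, 0.6, 0.5]
finger_gap: 0.499
```

```bash
python3 st.py 8|tail -1;python3 plan.py .5549 .1905 .199 11.7 40 .054
```

```text
45.2 [0.556  0.1926 0.2145] toolz [-0.005   0.0174 -0.9998] F [-0.3 -0.3  0.1]
tip [0.5557 0.1935 0.1605] tool z [-0.005   0.0174 -0.9998]
at [0.556  0.1926 0.2145] yaw 11.8 t 45.2 gap 0.50 F [-0.3 -0.3  0.1] tilt deg 1.04
[[-0.0014, 0.0031, 0.0154, np.float64(0.1)]]
```

apply_moves([
  [[-0.0015,0.003,0.0155,0]],
])

```text
t: 45.3
tcp_pos: [0.5569, 0.1902, 0.2015]
tool_rot: [0.995, 0.103, 0.002, -0.009]
force: [1.0, -0.7, -0.6]
finger_gap: 0.497
```

```bash
python3 st.py 6|tail -1;python3 plan.py .5549 .1905 .199 11.7 40 .054
```

```text
45.6 [0.5554 0.1898 0.1996] toolz [-0.0038  0.0176 -0.9998] F [-0.2  0.1  1.4]
tip [0.5552 0.1907 0.1456] tool z [-0.0038  0.0176 -0.9998]
at [0.5554 0.1898 0.1996] yaw 11.8 t 45.6 gap 0.50 F [-0.2  0.1  1.4] tilt deg 1.03
[[-0.0004, 0.0002, 0.0006, np.float64(0.1)]]
```

apply_moves([
  [[0,0,0.001,0]],
], fingers=0.0, newtons=60)

```text
t: 45.7
tcp_pos: [0.5558, 0.1899, 0.1993]
tool_rot: [0.995, 0.103, -0.0, -0.009]
force: [-0.4, -0.8, 0.2]
finger_gap: 0.345
```

```bash
python3 st.py 8|tail -1;python3 plan.py .5549 .1905 .199 11.7 40 .054
```

```text
46.1 [0.5559 0.1896 0.1995] toolz [-0.0023  0.0174 -0.9998] F [-0.7 -0.6  5.1]
tip [0.5558 0.1906 0.1455] tool z [-0.0023  0.0174 -0.9998]
at [0.5559 0.1896 0.1995] yaw 11.8 t 46.1 gap 0.24 F [-0.7 -0.6  5.1] tilt deg 1.01
[[-0.0009, -0.0001, 0.0005, np.float64(0.1)]]
```

```bash
python3 - <<'E'
from h import *
s,p,d,c=snap("wrist","w38"); print(s["finger_gap"],s["force"],s["ft_torque"])
P=p[150:384,130:390]; cv2.imwrite("pics/w38c.png",cv2.resize(P[:,:,::-1],None,fx=2.5,fy=2.5))
E
python3 st.py 6
```

```text
0.23622727206143665 [-0.71036045 -0.59059834  5.13799774] [-0.30781633  0.11615664 -0.0148632 ]
46.2 [0.5559 0.1897 0.1995] toolz [-0.0023  0.0174 -0.9998] F [-1.3 -1.4  5.9]
46.25 [0.5559 0.1897 0.1995] toolz [-0.0023  0.0174 -0.9998] F [-0.9 -0.9  5.6]
46.3 [0.5559 0.1897 0.1995] toolz [-0.0023  0.0174 -0.9998] F [-0.7 -1.   5.5]
46.35 [0.5559 0.1897 0.1995] toolz [-0.0023  0.0174 -0.9998] F [-1.2 -1.5  5.5]
46.4 [0.5559 0.1897 0.1995] toolz [-0.0023  0.0174 -0.9998] F [-0.8 -1.4  5.7]
46.45 [0.5559 0.1897 0.1995] toolz [-0.0023  0.0174 -0.9998] F [-1.2 -0.9  5.3]
```

View pics/w38c.png

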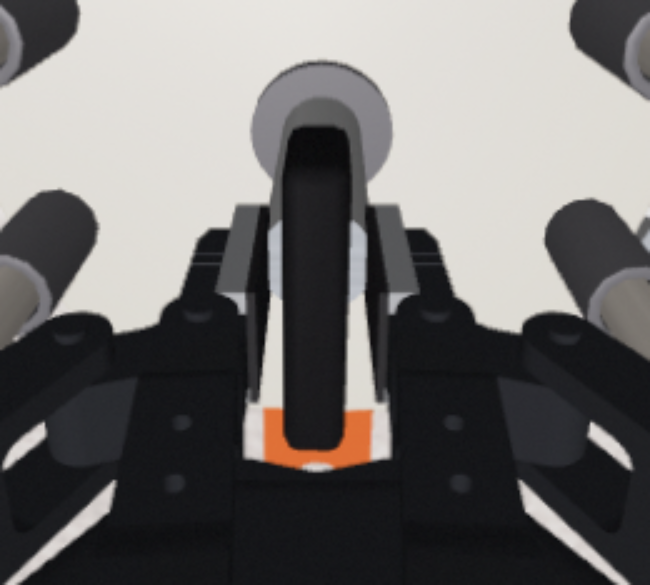

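apply_moves([
  [[0,0,0,0]],
], fingers=0.5)

```text
t: 46.55
tcp_pos: [0.5558, 0.1897, 0.1994]
tool_rot: [0.995, 0.103, -0.0, -0.009]
force: [0.8, 0.4, -0.1]
finger_gap: 0.397
```

```bash
python3 st.py 5|tail -1
```

```text
46.8 [0.5557 0.1898 0.1992] toolz [-0.0029  0.0175 -0.9998] F [-0.6 -0.  -0. ]
```

apply_moves([
  [[-0.001,0,-0.008,0]],
])

```text
t: 46.9
tcp_pos: [0.5541, 0.1894, 0.2063]
tool_rot: [0.995, 0.103, -0.002, -0.009]
force: [0.8, -0.6, -0.2]
finger_gap: 0.502
```

```bash
python3 st.py 5|tail -1
```

```text
47.15 [0.5548 0.1895 0.2075] toolz [-0.0023  0.0176 -0.9998] F [-0.  -1.2  0.3]
```

apply_moves([
  [[0,0,0,0]],
], fingers=0.0)

```text
t: 47.25
tcp_pos: [0.5547, 0.1895, 0.2074]
tool_rot: [0.995, 0.103, -0.0, -0.009]
force: [0.1, 0.5, -0.9]
finger_gap: 0.348
```

```bash
python3 st.py 9|tail -1;python3 plan.py .5549 .1905 .206 11.7 40 .054
```

```text
47.7 [0.5547 0.1896 0.2076] toolz [-0.0024  0.0177 -0.9998] F [-1.3  1.9  2.7]
tip [0.5546 0.1906 0.1536] tool z [-0.0024  0.0177 -0.9998]
at [0.5547 0.1896 0.2076] yaw 11.8 t 47.7 gap 0.13 F [-1.3  1.9  2.7] tilt deg 1.02
[[0.0003, 0.0001, 0.0016, np.float64(0.1)]]
```

apply_moves([
  [[0,0,0,-5],[0,0,0,-6],[0,0,0,-6],[0,0,0,-6],[0,0,0,-5]],
])

```text
t: 48.2
tcp_pos: [0.5548, 0.1895, 0.2076]
tool_rot: [0.937, 0.349, 0.002, -0.009]
force: [-0.3, 0.2, 2.1]
finger_gap: 0.122
```

```bash
python3 st.py 6|tail -1;python3 plan.py .5549 .1905 .2075 74 40 .054
```

```text
48.5 [0.5548 0.1895 0.2076] toolz [-0.0025  0.0172 -0.9998] F [-0.7  1.3  2. ]
tip [0.5546 0.1904 0.1536] tool z [-0.0025  0.0172 -0.9998]
at [0.5548 0.1895 0.2076] yaw 40.5 t 48.5 gap 0.13 F [-0.7  1.3  2. ] tilt deg 0.99
[[0.0, 0.0, 0.0, np.float64(-6.7)], [0.0, 0.0, 0.0, np.float64(-6.7)], [0.0, 0.0, 0.0, np.float64(-6.7)], [0.0, 0.0, 0.0, np.float64(-6.7)], [0.0, 0.0, 0.0, np.float64(-6.7)]]
```

apply_moves([
  [[0,0,0,-6.5],[0,0,0,-7],[0,0,0,-7],[0,0,0,-7],[0,0,0,-5]],
])

```text
t: 49.0
tcp_pos: [0.5549, 0.1894, 0.2076]
tool_rot: [0.8, 0.6, 0.004, -0.008]
force: [0.3, 1.7, 2.3]
finger_gap: 0.131
```

```bash
python3 st.py 6|tail -1;python3 plan.py .5549 .1905 .2075 73.5 40 .054;  python3 - <<'E'
from h import *
s,p,d,c=snap("wrist","w39")
for z in (.048,.061,.093): print(z); showh(s,holes(c,d,z,-.004,.005,amin=15))
s,p,d,c=snap("top","t39")
cv2.imwrite("pics/t39c.png",cv2.resize(p[130:240,150:290][:,:,::-1],None,fx=5.5,fy=5.4,interpolation=cv2.INTER_CUBIC))
E
```

```text
49.3 [0.5549 0.1894 0.2076] toolz [-0.0028  0.0176 -0.9998] F [0.3 2.2 1.5]
tip [0.5547 0.1903 0.1536] tool z [-0.0028  0.0176 -0.9998]
at [0.5549 0.1894 0.2076] yaw 73.5 t 49.3 gap 0.13 F [0.3 2.2 1.5] tilt deg 1.02
[[0.0002, 0.0001, 0.0001, np.float64(0.0)]]
0.048
0.061
0.093
px [387. 256.] cent [0.6341 0.135 ] rect [0.634  0.1351] size mm [2.  5.4]
px [381. 173.] cent [0.6401 0.1964] rect [0.6402 0.1965] size mm [ 3.3 10.6]
px [393. 152.] cent [0.65   0.2082] rect [0.65   0.2083] size mm [1.9 6.6]
px [198.  81.] cent [0.5441 0.2837] rect [0.544 0.284] size mm [18.8 18.1]
```

View pics/w39.png

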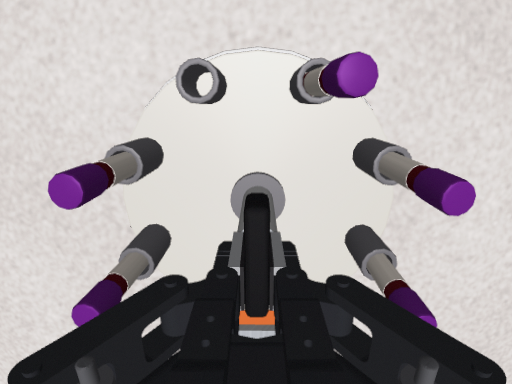

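View pics/t39c.png

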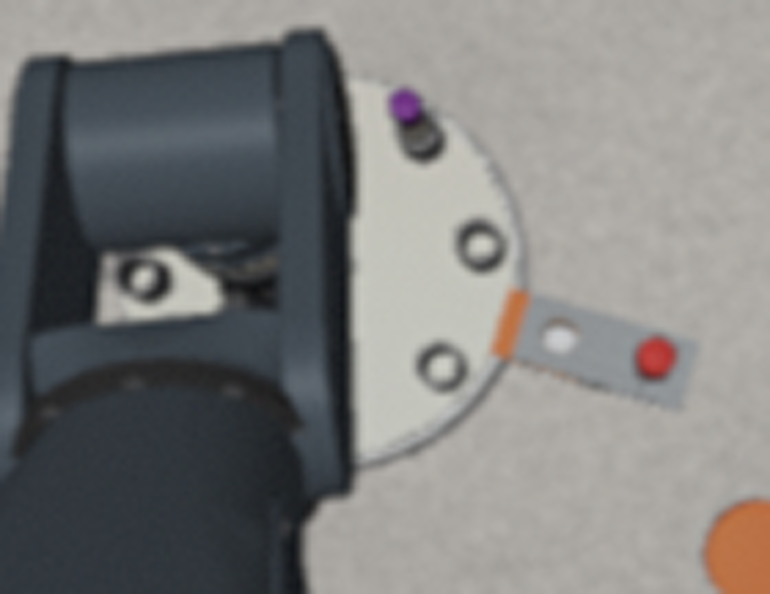

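apply_moves([
  [[0,0,0,0]],
], fingers=0.5)

```text
t: 49.5
tcp_pos: [0.5549, 0.1893, 0.2073]
tool_rot: [0.801, 0.598, 0.004, -0.008]
force: [-0.3, -0.1, -0.4]
finger_gap: 0.281
```

```bash
python3 st.py 6|tail -1
```

```text
49.8 [0.5549 0.1893 0.2075] toolz [-0.0029  0.0177 -0.9998] F [-0.4  0.1  0.1]
```

apply_moves([
  [[0,0,-0.04,0],[0,0,-0.04,0],[0,0,-0.03,0]],
])

```text
t: 50.1
tcp_pos: [0.5528, 0.1867, 0.3145]
tool_rot: [0.801, 0.598, -0.002, -0.012]
force: [0.8, 0.8, 0.8]
finger_gap: 0.502
```

```bash
python3 st.py 8|tail -1; python3 plan.py .47 .03 .32 -14 42
```

```text
50.5 [0.5519 0.1866 0.3112] toolz [-0.0216  0.0155 -0.9996] F [ 0.2 -0.9 -0.3]
at [0.5519 0.1866 0.3112] yaw 73.5 t 50.5 gap 0.50 F [ 0.2 -0.9 -0.3] tilt deg 1.53
[[-0.0158, -0.0031, -0.0009, np.float64(8.0)], [-0.016, -0.0009, -0.0009, np.float64(8.0)], [-0.016, 0.0013, -0.0009, np.float64(8.0)], [-0.0157, 0.0035, -0.0009, np.float64(8.0)], [-0.015, 0.0057, -0.0009, np.float64(8.0)]]
[[-0.0141, 0.0077, -0.0009, np.float64(8.0)], [-0.0129, 0.0096, -0.0009, np.float64(8.0)], [-0.0115, 0.0113, -0.0009, np.float64(8.0)], [-0.0098, 0.0127, -0.0009, np.float64(8.0)], [-0.0079, 0.014, -0.0009, np.float64(8.0)]]
[[-0.0059, 0.0149, -0.0009, np.float64(8.0)]]
```

```bash
python3 plan.py .4975 -.002 .28 73.5 42
```

```text
at [0.5519 0.1866 0.3112] yaw 73.5 t 50.5 gap 0.50 F [ 0.2 -0.9 -0.3] tilt deg 1.53
[[-0.0393, 0.0005, 0.0059, np.float64(-0.0)], [-0.0393, 0.0004, 0.0059, np.float64(-0.0)], [-0.0393, 0.0004, 0.0059, np.float64(-0.0)], [-0.0393, 0.0004, 0.0059, np.float64(-0.0)], [-0.0393, 0.0004, 0.0059, np.float64(-0.0)]]
```

apply_moves([
  [[-0.039,0,0.006,0],[-0.039,0,0.006,0],[-0.039,0,0.006,0],[-0.039,0,0.006,0],[-0.034,0,0.004,0]],
])

```text
t: 51.0
tcp_pos: [0.4957, 0.0038, 0.2753]
tool_rot: [0.798, 0.602, -0.006, -0.015]
force: [0.6, 0.0, -0.2]
finger_gap: 0.494
```

```bash
python3 st.py 8|tail -1;  python3 - <<'E'
from h import *
s,p,d,c=snap("wrist","w40")
for z in (.048,.061,.093): print(z); showh(s,holes(c,d,z,-.004,.005,amin=15))
show(s,caps(s,p,d,c,"red",.127,100))
E
python3 plan.py .4975 -.002 .165 73.5 42 .054
```

```text
51.4 [0.4973 0.0062 0.2767] toolz [-0.0247  0.0173 -0.9995] F [-0.1  0.5  0.1]
0.048
px [310.  67.] cent [0.5687 0.0972] rect [0.5683 0.097 ] size mm [37.8 32. ]
px [225.  66.] cent [0.4907 0.1205] rect [0.4904 0.12  ] size mm [31.9 36.9]
0.061
px [267. 132.] cent [0.5125 0.0504] rect [0.5125 0.0506] size mm [18.9 19. ]
0.093
px [312.  65.] cent [0.5632 0.095 ] rect [0.5632 0.0951] size mm [19.3 18.7]
px [223.  65.] cent [0.494  0.1153] rect [0.4939 0.1152] size mm [18.7 17.9]
mean [ 0.4974 -0.001 ] circ [ 0.4967 -0.0009] r 0.0111 ztop 0.1285 863 tool [-0.0087  0.0063]
tip [0.496  0.0072 0.2228] tool z [-0.0246  0.0172 -0.9995]
at [0.4973 0.0062 0.2768] yaw 74.1 t 51.5 gap 0.50 F [-0.6 -0.9 -0.8] tilt deg 1.72
[[-0.0032, 0.0024, 0.0372, np.float64(0.2)], [-0.0032, 0.0024, 0.0372, np.float64(0.2)], [-0.0032, 0.0024, 0.0372, np.float64(0.2)]]
```

View pics/w40.png

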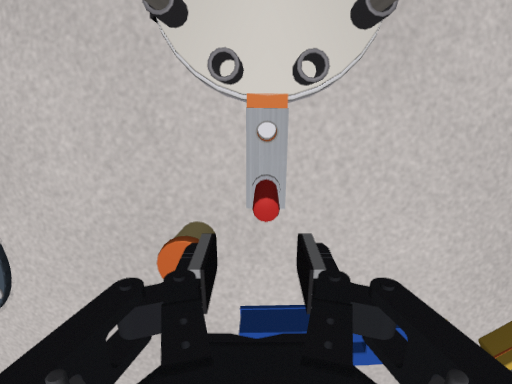

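Run:
```python
import cv2
a=cv2.imread("pics/w40.png"); cv2.imwrite("pics/w40c.png",cv2.resize(a[85:215,220:320],None,fx=4.5,fy=4.5,interpolation=cv2.INTER_CUBIC))
```

```text
(no output)
```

View pics/w40c.png

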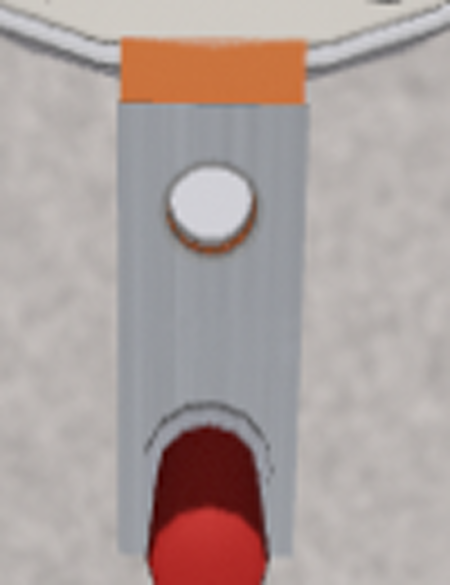

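apply_moves([
  [[-0.006,0.001,0.02,0],[-0.002,0,0.025,0],[0,0,0.025,0],[0,0,0.015,0]],
])

```text
t: 51.85
tcp_pos: [0.4981, 0.0028, 0.1927]
tool_rot: [0.796, 0.606, -0.001, -0.01]
force: [-0.9, -0.3, -0.5]
finger_gap: 0.501
```

```bash
python3 st.py 8|tail -1;  python3 - <<'E'
from h import *
s,p,d,c=snap("wrist","w41")
show(s,caps(s,p,d,c,"red",.127,100))
E
python3 plan.py .4958 -.0006 .165 73.5 42 .054
```

```text
52.25 [0.499  0.0018 0.195 ] toolz [-0.0094  0.0139 -0.9999] F [-0.1 -1.2  0.1]
mean [ 0.4975 -0.0009] circ [ 0.4974 -0.001 ] r 0.0113 ztop 0.1284 2151 tool [-0.0042  0.0004]
tip [0.4984 0.0025 0.1409] tool z [-0.0096  0.0139 -0.9999]
at [0.4989 0.0018 0.1949] yaw 74.5 t 52.3 gap 0.50 F [ 0.8 -0.4  0.3] tilt deg 0.97
[[-0.004, -0.0013, 0.0299, np.float64(1.0)]]
```

apply_moves([
  [[-0.003,-0.001,0.015,0.5],[-0.001,0,0.013,0.5]],
])

```text
t: 52.5
tcp_pos: [0.4986, -0.0018, 0.1693]
tool_rot: [0.801, 0.598, 0.003, -0.005]
force: [-0.2, -0.2, -0.0]
finger_gap: 0.502
```

```bash
python3 st.py 8|tail -1; python3 plan.py .4962 -.0006 .166 73.5 42 .054
```

```text
52.9 [ 0.4987 -0.0016  0.1694] toolz [-0.0024  0.0123 -0.9999] F [0.6 0.1 0.5]
tip [ 0.4985 -0.001   0.1154] tool z [-0.0024  0.0123 -0.9999]
at [ 0.4987 -0.0016  0.1694] yaw 73.5 t 52.9 gap 0.50 F [0.6 0.1 0.5] tilt deg 0.72
[[-0.0004, -0.0023, 0.0034, np.float64(0.0)]]
```

apply_moves([
  [[-0.0003,-0.002,0.003,0]],
])

```text
t: 53.0
tcp_pos: [0.4973, -0.0014, 0.167]
tool_rot: [0.801, 0.598, 0.003, -0.005]
force: [0.2, -0.4, -0.8]
finger_gap: 0.5
```

```bash
python3 st.py 6|tail -1
```

```text
53.3 [ 0.4967 -0.0013  0.1664] toolz [-0.0024  0.0123 -0.9999] F [-0.1  0.  -0.5]
```

apply_moves([
  [[0,0,0,0]],
], fingers=0.0)

```text
t: 53.4
tcp_pos: [0.4967, -0.0013, 0.1664]
tool_rot: [0.801, 0.598, 0.003, -0.006]
force: [0.5, -0.6, 0.1]
finger_gap: 0.347
```

```bash
python3 st.py 9|tail -1; python3 plan.py .4962 -.0006 .166 73.5 42 .054;  python3 - <<'E'
from h import *
s,p,d,c=snap("wrist","w42")
show(s,caps(s,p,d,c,"red",.127,100)); showh(s,holes(c,d,.061,-.004,.005,amin=15))
E
```

```text
53.85 [ 0.4969 -0.0014  0.1665] toolz [-0.0019  0.0122 -0.9999] F [ 0.3 -0.7  1.3]
tip [ 0.4967 -0.0007  0.1125] tool z [-0.0019  0.0122 -0.9999]
at [ 0.4969 -0.0014  0.1665] yaw 73.5 t 53.9 gap 0.24 F [ 0.3 -0.7  1.3] tilt deg 0.71
[[-0.0001, -0.0006, 0.0005, np.float64(0.0)]]
mean [ 4.96e-01 -4.00e-04] circ [ 0.496  -0.0007] r 0.0113 ztop 0.1285 3251 tool [-0.0004 -0.0006]
px [259. 137.] cent [0.5127 0.0508] rect [0.5126 0.0507] size mm [18.4 18.5]
```

View pics/w42.png

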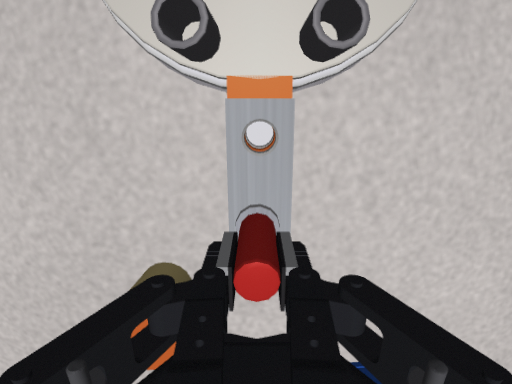

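apply_moves([
  [[0,0,-0.033,0]],
])

```text
t: 54.0
tcp_pos: [0.4967, -0.0019, 0.197]
tool_rot: [0.801, 0.598, 0.002, -0.007]
force: [1.6, 0.5, -2.1]
finger_gap: 0.242
```

```bash
python3 st.py 9|tail -1
```

```text
54.45 [ 0.4966 -0.0017  0.1988] toolz [-0.0032  0.0125 -0.9999] F [ 1.7  0.  -1.1]
```

apply_moves([
  [[0,0,-0.033,0]],
])

```text
t: 54.55
tcp_pos: [0.4945, -0.0017, 0.2284]
tool_rot: [0.801, 0.598, -0.001, -0.01]
force: [0.8, -0.1, -1.5]
finger_gap: 0.241
```

```bash
python3 st.py 9|tail -1; python3 plan.py .5122 .0514 .230 73.5 60;  python3 - <<'E'
from h import *
s,p,d,c=snap("wrist","w43")
showh(s,holes(c,d,.061,-.004,.005,amin=15))
E
```

```text
55.0 [ 0.496  -0.0019  0.2309] toolz [-0.0055  0.0131 -0.9999] F [ 0.3 -0.3 -2.1]
at [ 0.496  -0.0019  0.2309] yaw 73.5 t 55.0 gap 0.24 F [ 0.3 -0.3 -2.1] tilt deg 0.81
[[0.0557, 0.0004, 0.0015, np.float64(-0.0)]]
px [261. 127.] cent [0.5126 0.0505] rect [0.5127 0.0504] size mm [19.  19.3]
```

View pics/w43.png

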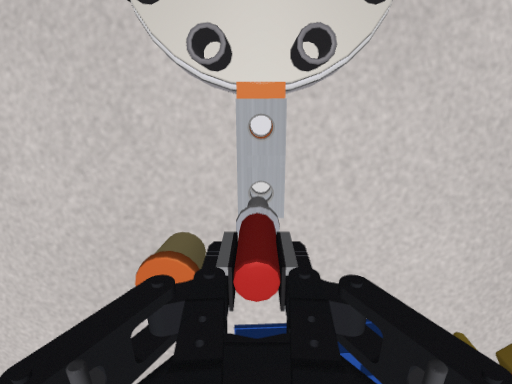

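apply_moves([
  [[0.028,0.0002,0,0]],
])

```text
t: 55.15
tcp_pos: [0.504, 0.0232, 0.2307]
tool_rot: [0.802, 0.597, 0.001, -0.007]
force: [1.0, 0.7, -0.5]
finger_gap: 0.237
```

```bash
python3 st.py 9|tail -1;  python3 plan.py .5122 .0514 .230 73.5 60
```

```text
55.6 [0.5042 0.0243 0.2312] toolz [-0.0053  0.0128 -0.9999] F [-0.5 -0.1 -1.4]
at [0.5042 0.0243 0.2312] yaw 73.5 t 55.6 gap 0.24 F [-0.5 -0.1 -1.4] tilt deg 0.79
[[0.0282, -0.0, 0.0015, np.float64(-0.0)]]
```

apply_moves([
  [[0.0277,0.0002,0.0005,0]],
])

```text
t: 55.7
tcp_pos: [0.512, 0.0488, 0.231]
tool_rot: [0.803, 0.596, 0.001, -0.007]
force: [0.6, -0.3, -1.3]
finger_gap: 0.24
```

```bash
python3 st.py 9|tail -1; python3 plan.py .5122 .0514 .230 73.5 60;  python3 - <<'E'
from h import *
s,p,d,c=snap("wrist","w44")
P=p[130:300,170:340]; cv2.imwrite("pics/w44c.png",cv2.resize(P[:,:,::-1],None,fx=3.4,fy=3.4))
showh(s,holes(c,d,.061,-.004,.005,amin=15))
E
```

```text
56.15 [0.5121 0.0503 0.231 ] toolz [-0.0056  0.0128 -0.9999] F [ 0.4 -0.5 -0.7]
at [0.5121 0.0503 0.231 ] yaw 73.4 t 56.1 gap 0.24 F [ 0.4 -0.5 -0.7] tilt deg 0.80
[[0.0011, -0.0002, 0.001, np.float64(-0.1)]]
```

View pics/w44c.png

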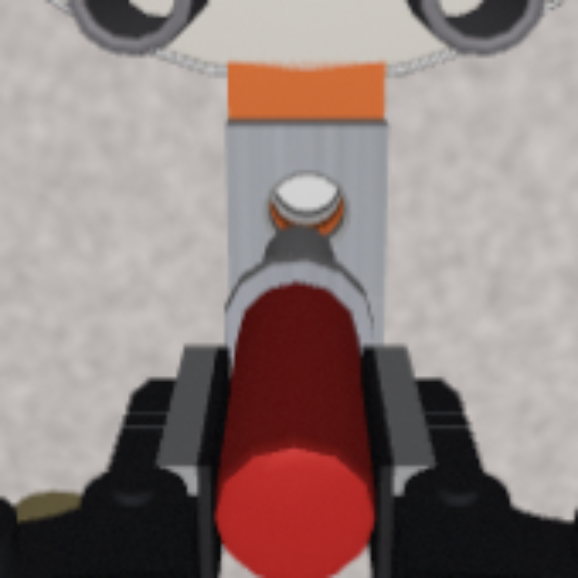

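apply_moves([
  [[0.001,0.0008,0.012,0]],
])

```text
t: 56.3
tcp_pos: [0.514, 0.0508, 0.2199]
tool_rot: [0.802, 0.598, 0.003, -0.005]
force: [0.8, -0.7, -1.4]
finger_gap: 0.238
```

```bash
python3 st.py 8|tail -1;  python3 - <<'E'
from h import *
s,p,d,c=snap("wrist","w45")
P=p[130:300,170:340]; cv2.imwrite("pics/w45c.png",cv2.resize(P[:,:,::-1],None,fx=3.4,fy=3.4))
E
```

```text
56.7 [0.5132 0.0512 0.2191] toolz [-0.0053  0.0128 -0.9999] F [-1.  -0.2 -1.1]
```

View pics/w45c.png

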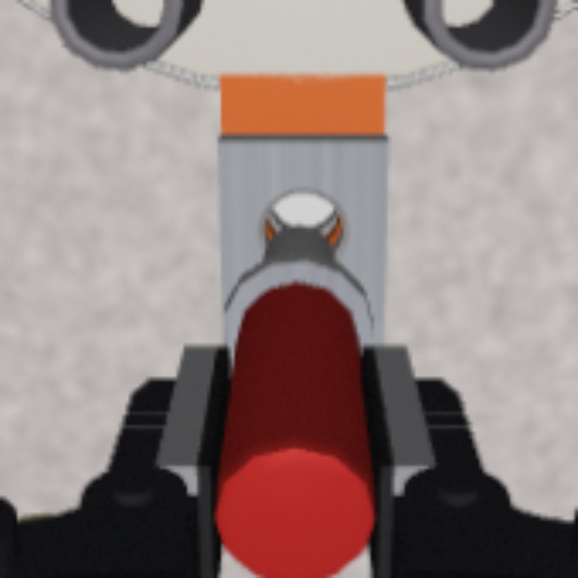

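apply_moves([
  [[0,0.0003,0.014,0]],
])

```text
t: 56.85
tcp_pos: [0.5147, 0.0513, 0.2066]
tool_rot: [0.802, 0.598, 0.003, -0.005]
force: [0.4, -0.6, -0.7]
finger_gap: 0.239
```

```bash
python3 st.py 8|tail -1;  python3 - <<'E'
from h import *
s,p,d,c=snap("wrist","w46")
P=p[130:300,170:340]; cv2.imwrite("pics/w46c.png",cv2.resize(P[:,:,::-1],None,fx=3.4,fy=3.4))
E
```

```text
57.25 [0.5137 0.0513 0.2057] toolz [-0.0042  0.0126 -0.9999] F [ 0.1  0.7 -1.7]
```

View pics/w46c.png

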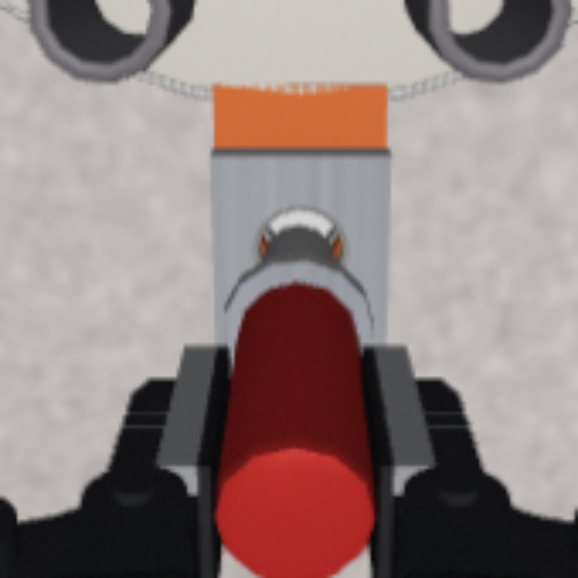

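apply_moves([
  [[0.0003,0,0.018,0]],
])

```text
t: 57.4
tcp_pos: [0.5149, 0.0517, 0.1894]
tool_rot: [0.802, 0.598, 0.004, -0.005]
force: [0.4, 0.7, -1.7]
finger_gap: 0.243
```

```bash
python3 st.py 8|tail -1
```

```text
57.8 [0.514  0.0518 0.1881] toolz [-0.0034  0.0126 -0.9999] F [ 0.6 -0.2 -0.9]
```

apply_moves([
  [[0,-0.0005,0.017,0]],
])

```text
t: 57.9
tcp_pos: [0.5145, 0.052, 0.173]
tool_rot: [0.802, 0.598, 0.004, -0.004]
force: [-0.3, -1.3, -1.7]
finger_gap: 0.238
```

```bash
python3 st.py 8|tail -1;  python3 - <<'E'
from h import *
s,p,d,c=snap("wrist","w47")
P=p[130:300,170:340]; cv2.imwrite("pics/w47c.png",cv2.resize(P[:,:,::-1],None,fx=3.4,fy=3.4))
E
```

```text
58.3 [0.5137 0.0522 0.1717] toolz [-0.0024  0.0125 -0.9999] F [ 0.6  0.4 -1.4]
```

View pics/w47c.png

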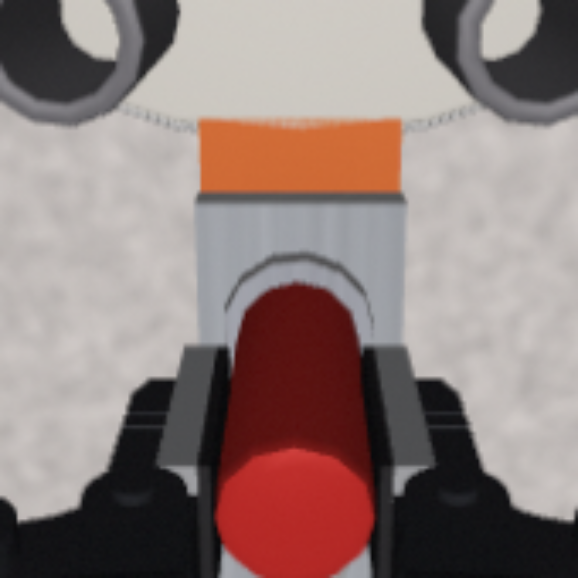

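Free of side force; about 5 mm to go. Lower until the collar touches.

apply_moves([
  [[0,0,0.006,0]],
])

```text
t: 58.45
tcp_pos: [0.5142, 0.0522, 0.1663]
tool_rot: [0.802, 0.598, 0.004, -0.005]
force: [0.2, -0.4, 40.2]
finger_gap: 0.24
```

```bash
python3 st.py 8|tail -1
```

```text
58.85 [0.5143 0.0522 0.1665] toolz [-3.000e-04  1.230e-02 -9.999e-01] F [-0.1 -0.1  5.8]
```

apply_moves([
  [[0,0,0,0]],
], fingers=0.5)

```text
t: 58.95
tcp_pos: [0.5145, 0.0522, 0.1667]
tool_rot: [0.802, 0.598, 0.004, -0.005]
force: [-0.5, 0.2, -0.1]
finger_gap: 0.391
```

```bash
python3 st.py 7|tail -1
```

```text
59.3 [0.5142 0.0522 0.1663] toolz [-7.000e-04  1.230e-02 -9.999e-01] F [ 0.1  0.3 -0.9]
```

apply_moves([
  [[0,0,-0.035,0],[0,0,-0.04,0],[0,0,-0.04,0]],
])

```text
t: 59.6
tcp_pos: [0.5112, 0.0509, 0.2779]
tool_rot: [0.802, 0.598, -0.003, -0.011]
force: [0.8, 1.0, -0.2]
finger_gap: 0.501
```

```bash
python3 st.py 8|tail -1; python3 plan.py .42 -.12 .33 73.5 42;  python3 - <<'E'
from h import *
s,p,d,c=snap("wrist","w48")
show(s,caps(s,p,d,c,"red",.127,100))
E
```

```text
60.0 [0.511 0.051 0.276] toolz [-0.0188  0.0145 -0.9997] F [-0.2  0.7 -0.9]
at [0.511 0.051 0.276] yaw 73.4 t 60.0 gap 0.49 F [-0.2  0.7 -0.9] tilt deg 1.36
[[-0.0379, -0.0079, -0.011, np.float64(-0.0)], [-0.0379, -0.0079, -0.011, np.float64(-0.0)], [-0.0379, -0.008, -0.011, np.float64(-0.0)], [-0.0379, -0.008, -0.011, np.float64(-0.0)], [-0.0379, -0.008, -0.011, np.float64(-0.0)]]
mean [0.5136 0.0529] circ [0.5137 0.0527] r 0.0107 ztop 0.1285 841 tool [0.0009 0.0059]
```

View pics/w48.png

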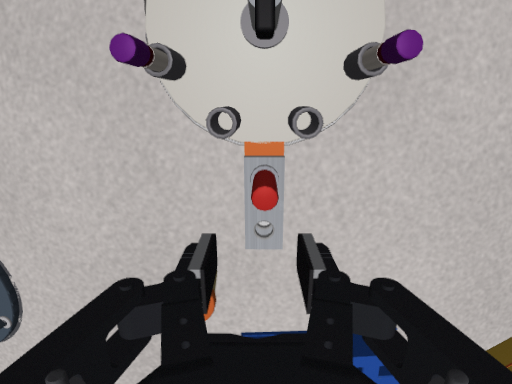

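apply_moves([
  [[-0.038,-0.008,-0.011,0],[-0.038,-0.008,-0.011,0],[-0.038,-0.008,-0.011,0],[-0.038,-0.008,-0.011,0],[-0.03,-0.006,-0.008,0]],
])

```text
t: 60.55
tcp_pos: [0.4216, -0.115, 0.3226]
tool_rot: [0.799, 0.601, -0.006, -0.017]
force: [0.0, 0.2, -0.1]
finger_gap: 0.503
```

apply_moves([
  [[-0.04,0,0,0],[-0.04,0,0,0],[-0.04,0,0,0],[-0.03,0,0,0]],
])

```text
t: 60.95
tcp_pos: [0.3764, -0.2639, 0.3191]
tool_rot: [0.799, 0.601, -0.006, -0.019]
force: [-0.6, 0.4, 0.3]
finger_gap: 0.499
```

```bash
python3 st.py 6|tail -1;  python3 - <<'E'
from h import *
for n in("top","scene"):
    s,p,d,c=snap(n,n+"9")
    for k,z in (("green",.118),("purple",.156),("red",.127)):
        for ce,a,m in blobs(colour(p,k),6):
            P=pts(c,d,m)
            if len(P) and .3<P[:,0].mean()<.8 and abs(P[:,1].mean())<.6: print(n,k,ce.round(0),a,np.percentile(P,95,axis=0).round(3)[2],cast(c,ce,z)[0].round(3))
    if n=="scene": cv2.imwrite("pics/s9c.png",cv2.resize(p[150:290,60:360][:,:,::-1],None,fx=2.6,fy=2.6,interpolation=cv2.INTER_CUBIC))
E
```

```text
61.25 [ 0.3772 -0.2606  0.3193] toolz [-0.0329  0.0235 -0.9992] F [-0.5 -0.8  0.1]
top green [423. 197.] 25 0.12 [ 0.499 -0.451  0.118]
top purple [199. 142.] 26 0.159 [0.648 0.199 0.156]
top purple [224. 150.] 23 0.158 [0.627 0.13  0.156]
top purple [177. 154.] 26 0.157 [0.613 0.262 0.156]
top purple [182. 201.] 25 0.157 [0.48  0.246 0.156]
top purple [206. 208.] 24 0.157 [0.461 0.178 0.156]
top red [251. 190.] 29 0.129 [0.513 0.052 0.127]
scene green [ 76. 215.] 29 0.119 [ 0.507 -0.456  0.118]
scene green [ 90. 246.] 6 0.008 [ 0.64  -0.41   0.118]
scene purple [290. 161.] 15 0.156 [0.464 0.179 0.156]
scene purple [314. 162.] 18 0.156 [0.487 0.247 0.156]
scene purple [335. 188.] 19 0.157 [0.617 0.263 0.156]
scene purple [292. 200.] 30 0.157 [0.636 0.13  0.156]
scene purple [318. 201.] 26 0.157 [0.656 0.199 0.156]
scene red [254. 186.] 24 0.127 [0.518 0.052 0.127]
```

View pics/s9c.png

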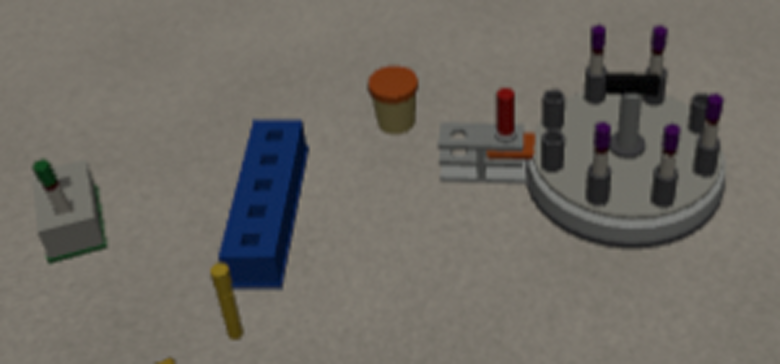

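View pics/top9.png

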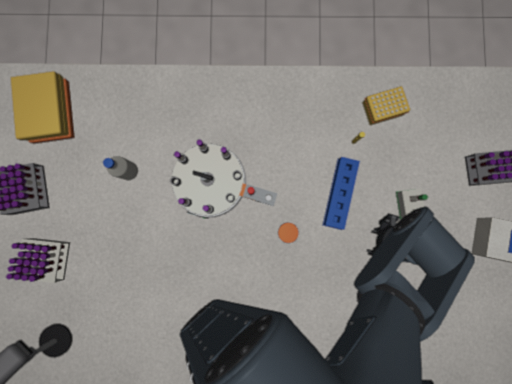

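```bash
python3 -c "
from station import manip
print(manip.sense()['qd'].round(3)); print(manip.sign_off())"
```

```text
[ 0.002 -0.006 -0.005 -0.001 -0.003 -0.002]
the job is handed in; nothing more can be done
None
```

The job is done and handed in at about 61 s of the 210 s, in the order asked.

- **Control tube:** there was only one green-capped tube, and it now stands in the white control rack. Its cap top is at 0.120 m, the right height for a tube standing in that rack.
- **Control rack:** it shifted about 4 cm by itself during the run. The tube stayed upright in it.
- **Sample tubes:** all three purple tubes from the blue rack are fully down in free sleeves. Their cap tops are at 0.157–0.159 m, level with the two old tubes, which stayed in their places.
- **Carousel:** I turned it about 62° by the handle. The sleeves beside the ear then lay within about 0.3 mm of where alignment puts them.
- **Lock pin:** it went through the inner holes with no side force. Its collar lies on the bracket, and the pin top is at 0.1285 m, the same as when parked.
- **Cup and bottle:** neither was touched.

- **Tool tilt:** the tool drifted by up to about 3° between move rows, and I worked it back before each placing.
- **Handle grip:** my first grip caught the round post under the bar, so I gripped again higher.
- **Pin contact:** when the collar landed, the wrist force briefly read 40 N. That is right at the 40 N limit for the arm or gripper body, but the load came through the gripped pin.

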